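# Cure varnished cabinet pulls under the lamp

## Task

Cure all the varnished wooden pulls: draw the carrier right back to its loading stop, lay every pull flat and right way up in its tray side by side, pull the red lamp knob fully out, then push the carrier fully home under the hood and leave it there for at least four seconds. After that push the knob fully in again while the carrier is still under the hood, draw the carrier right back to the loading stop, and move every pull to the white drying rack, flat, right way up and not on top of one another. Leave the other things on the bench alone.

Things in the scene. Friction and masses are not known exactly. Their poses are not given: they have to be found in the camera images.
- pull1_c (a point): wooden cabinet pull, dark brown: backplate 120 long x 44 wide x 8 thick lying flat, and above it a grip bar 110 long x 18 wide along the middle, its top 32 above the underside, its underside 18 above (on two posts 80 apart). About 100 g. Point at its centre, 16 above what it lies on; x along its length, z up. May be absent (None at the start).
- pull2_c (a point): wooden cabinet pull, medium brown: backplate 120 long x 44 wide x 8 thick lying flat, and above it a grip bar 110 long x 18 wide along the middle, its top 32 above the underside, its underside 18 above (on two posts 80 apart). About 100 g. Point at its centre, 16 above what it lies on; x along its length, z up. May be absent (None at the start).
- pull3_c (a point): wooden cabinet pull, dark brown: backplate 120 long x 44 wide x 8 thick lying flat, and above it a grip bar 110 long x 18 wide along the middle, its top 32 above the underside, its underside 18 above (on two posts 80 apart). About 100 g. Point at its centre, 16 above what it lies on; x along its length, z up. May be absent (None at the start).
- pull4_c (a point): wooden cabinet pull, medium brown: backplate 120 long x 44 wide x 8 thick lying flat, and above it a grip bar 110 long x 18 wide along the middle, its top 32 above the underside, its underside 18 above (on two posts 80 apart). About 100 g. Point at its centre, 16 above what it lies on; x along its length, z up. May be absent (None at the start).
- rail_unit: fixed lamp unit: two low aluminium rails along its y axis (60 wide over all, tops 20 above the table, y -235 to 440) and at the +y end a grey hood with amber side screens (y 180 to 420, x -93 to 93, top 135 high, clear height inside 90). Origin on the table under the middle of the carrier when that is at the loading stop.
- carrier (a joint): slide of the carrier along the rail unit's +y, in m: 0 = loading stop (tray clear of the hood), 0.30 = lamp stop (tray wholly under the hood). End stops at both; friction about 3 N holds it where it is left.
- carrier_floor (a point): centre of the carrier tray's inner floor (25 above the table); axes as the rail unit. Aluminium tray, inside 150 (x) x 210 (y), rim 11 above the floor, walls 5 thick, outside 160 x 220. Room for three pulls lying along x, side by side, 62 apart.
- carrier_handle (a point): middle of the carrier's orange upright grip, 26 in diameter and 50 high (75 to 125 above the table; this point 100), on a thin post 175 from the tray's centre on the side away from the hood; moves with the carrier.
- lamp_box: fixed grey switch box, 100 (x) x 130 (y) x 100 high; its front with the red knob faces its own -x. Origin at the centre of its underside.
- lamp_knob_c (a point): centre of the red push-pull knob's head: a disc 40 in diameter, 22 long, axis level along the box's x, 70 above the table, its centre 46 in front of the box's front face when in; 35 of clear shaft lies between it and the face when in.
- lamp_knob (a joint): how far the knob is pulled straight out along the box's -x, in m: 0 = in (lamp off), 0.03 = out at its stop (lamp on). Friction about 5 N holds it where it is left.
- rack_floor (a point): centre of the inner floor (5 above the table) of the fixed white drying rack: a shallow tray, inside 150 (x) x 210 (y), rim 11 above the floor, walls 5 thick. Room for three pulls lying along x, side by side, 62 apart.
- tape: bystander: green tape measure, 50 x 62 x 36 high; origin at its underside. Leave alone.
There are look-alikes about, which are no part of the job. What is shaped like the part that bears pull1_c but blue or yellow is not meant.

How it is judged:
On the way, in this order (a step that is already met when the one before it is completed fails the run):
1. every pull lies flat in the tray, carrier at the loading stop, knob in (x of pull1_c in the frame of carrier_floor between -0.045 and 0.045 m and y of pull1_c in the frame of carrier_floor between -0.095 and 0.095 m and z of pull1_c in the frame of carrier_floor between 0.009 and 0.022 m and angle between each of pull1_c, pull2_c, pull3_c, pull4_c's own z axis and vertical below 0.1 rad and x of pull2_c in the frame of carrier_floor between -0.045 and 0.045 m and y of pull2_c in the frame of carrier_floor between -0.095 and 0.095 m and z of pull2_c in the frame of carrier_floor between 0.009 and 0.022 m and x of pull3_c in the frame of carrier_floor between -0.045 and 0.045 m and y of pull3_c in the frame of carrier_floor between -0.095 and 0.095 m and z of pull3_c in the frame of carrier_floor between 0.009 and 0.022 m and x of pull4_c in the frame of carrier_floor between -0.045 and 0.045 m and y of pull4_c in the frame of carrier_floor between -0.095 and 0.095 m and z of pull4_c in the frame of carrier_floor between 0.009 and 0.022 m and value of joint carrier below 0.012 m and value of joint lamp_knob below 0.005 m), for 0.2 s.
2. knob pulled out with the carrier still at the loading stop and the pulls aboard (x of pull1_c in the frame of carrier_floor between -0.08 and 0.08 m and y of pull1_c in the frame of carrier_floor between -0.105 and 0.105 m and z of pull1_c in the frame of carrier_floor between 0 and 0.05 m and x of pull2_c in the frame of carrier_floor between -0.08 and 0.08 m and y of pull2_c in the frame of carrier_floor between -0.105 and 0.105 m and z of pull2_c in the frame of carrier_floor between 0 and 0.05 m and x of pull3_c in the frame of carrier_floor between -0.08 and 0.08 m and y of pull3_c in the frame of carrier_floor between -0.105 and 0.105 m and z of pull3_c in the frame of carrier_floor between 0 and 0.05 m and x of pull4_c in the frame of carrier_floor between -0.08 and 0.08 m and y of pull4_c in the frame of carrier_floor between -0.105 and 0.105 m and z of pull4_c in the frame of carrier_floor between 0 and 0.05 m and value of joint carrier below 0.012 m and value of joint lamp_knob above 0.025 m), for 0.2 s.
3. carrier with the pulls at the lamp stop for three seconds, knob out (x of pull1_c in the frame of carrier_floor between -0.08 and 0.08 m and y of pull1_c in the frame of carrier_floor between -0.105 and 0.105 m and z of pull1_c in the frame of carrier_floor between 0 and 0.05 m and x of pull2_c in the frame of carrier_floor between -0.08 and 0.08 m and y of pull2_c in the frame of carrier_floor between -0.105 and 0.105 m and z of pull2_c in the frame of carrier_floor between 0 and 0.05 m and x of pull3_c in the frame of carrier_floor between -0.08 and 0.08 m and y of pull3_c in the frame of carrier_floor between -0.105 and 0.105 m and z of pull3_c in the frame of carrier_floor between 0 and 0.05 m and x of pull4_c in the frame of carrier_floor between -0.08 and 0.08 m and y of pull4_c in the frame of carrier_floor between -0.105 and 0.105 m and z of pull4_c in the frame of carrier_floor between 0 and 0.05 m and value of joint carrier above 0.288 m and value of joint lamp_knob above 0.025 m), for 3 s.
4. knob pushed in with the carrier and pulls still at the lamp stop (x of pull1_c in the frame of carrier_floor between -0.08 and 0.08 m and y of pull1_c in the frame of carrier_floor between -0.105 and 0.105 m and z of pull1_c in the frame of carrier_floor between 0 and 0.05 m and x of pull2_c in the frame of carrier_floor between -0.08 and 0.08 m and y of pull2_c in the frame of carrier_floor between -0.105 and 0.105 m and z of pull2_c in the frame of carrier_floor between 0 and 0.05 m and x of pull3_c in the frame of carrier_floor between -0.08 and 0.08 m and y of pull3_c in the frame of carrier_floor between -0.105 and 0.105 m and z of pull3_c in the frame of carrier_floor between 0 and 0.05 m and x of pull4_c in the frame of carrier_floor between -0.08 and 0.08 m and y of pull4_c in the frame of carrier_floor between -0.105 and 0.105 m and z of pull4_c in the frame of carrier_floor between 0 and 0.05 m and value of joint carrier above 0.288 m and value of joint lamp_knob below 0.005 m), for 0.2 s.
5. carrier with the pulls back at the loading stop, knob in (x of pull1_c in the frame of carrier_floor between -0.08 and 0.08 m and y of pull1_c in the frame of carrier_floor between -0.105 and 0.105 m and z of pull1_c in the frame of carrier_floor between 0 and 0.05 m and x of pull2_c in the frame of carrier_floor between -0.08 and 0.08 m and y of pull2_c in the frame of carrier_floor between -0.105 and 0.105 m and z of pull2_c in the frame of carrier_floor between 0 and 0.05 m and x of pull3_c in the frame of carrier_floor between -0.08 and 0.08 m and y of pull3_c in the frame of carrier_floor between -0.105 and 0.105 m and z of pull3_c in the frame of carrier_floor between 0 and 0.05 m and x of pull4_c in the frame of carrier_floor between -0.08 and 0.08 m and y of pull4_c in the frame of carrier_floor between -0.105 and 0.105 m and z of pull4_c in the frame of carrier_floor between 0 and 0.05 m and value of joint carrier below 0.012 m and value of joint lamp_knob below 0.005 m), for 0.2 s.
At the end, for the whole second after the job is handed in: Every pull lies flat (within 0.1 rad) and right way up on the rack's floor at rest, its centre within 45 mm (x) and 95 mm (y) of the rack's centre; knob in (under 5 mm); carrier within 12 mm of the loading stop (x of pull1_c in the frame of rack_floor between -0.045 and 0.045 m and y of pull1_c in the frame of rack_floor between -0.095 and 0.095 m and z of pull1_c in the frame of rack_floor between 0.009 and 0.022 m and angle between each of pull1_c, pull2_c, pull3_c, pull4_c's own z axis and vertical below 0.1 rad and x of pull2_c in the frame of rack_floor between -0.045 and 0.045 m and y of pull2_c in the frame of rack_floor between -0.095 and 0.095 m and z of pull2_c in the frame of rack_floor between 0.009 and 0.022 m and x of pull3_c in the frame of rack_floor between -0.045 and 0.045 m and y of pull3_c in the frame of rack_floor between -0.095 and 0.095 m and z of pull3_c in the frame of rack_floor between 0.009 and 0.022 m and x of pull4_c in the frame of rack_floor between -0.045 and 0.045 m and y of pull4_c in the frame of rack_floor between -0.095 and 0.095 m and z of pull4_c in the frame of rack_floor between 0.009 and 0.022 m and value of joint lamp_knob below 0.005 m and value of joint carrier below 0.012 m and linear speed of each of pull1, pull2, pull3, pull4 below 0.02 m/s); the robot touches nothing.
It fails at once if a bystander (tape measure, glue bottle, screw jar, hammer, screwdriver, try square, wood offcut, varnish can) is moved more than 30 mm (distance of any of tape, glue, jar, hammer, driver, square, offcut, varnish from where it was at the start of the episode above 0.03 m).
Of pull1, pull2, pull3, pull4 only 2 to 3 are there at a start; the rules pass over those that are not, and their reading is None.
At some moment in a run one of pull1, pull2, pull3, pull4 may be knocked a few centimetres aside while the robot is not near it.
Once in a run the grip may slacken for a moment while it holds something.
It also fails if it takes over 210 s, if anything falls off the work surface, if the arm or the gripper's body presses on something with over 40 N, if the wrist force passes 120 N, or if a joint passes its speed limit or range.

## Robot

A 7-joint arm with a two-finger parallel gripper is mounted at the origin on the work surface. World frame = base frame: x ahead of the robot, y to its left, z up, the work surface at z = 0. Lengths are in m, angles in rad, forces in N, time in s.
With the tool pointing down it reaches from about 0.4 to 0.85 m from the base axis. Payload 4.5 kg.
Tool frame: the origin (TCP) lies on the mounting face of the last link; the fingertips stand 166 mm ahead of it and the grasp point (between the pads) lies 147 mm ahead of it; y points along the fingers, z is the direction in which the jaws open and shut, and the axes are right-handed (so a half turn about y gives the same grasp; the last joint's range is limited). The gripper opens to 88 mm and grips with 3 to 60 N. Pads are 18 mm wide; open, the fingers measure 123 mm over their backs; the gripper's body (75 mm by 187 mm) begins 45 mm behind the grasp point.
Start: joints at [-1.232, 0.689, -0.195, 1.565, 0.157, 0.902, -0.215], TCP at [0.188, 0.596, 0.405] pointing down, gripper open.
Joint ranges: [-3.01, 3.01], [-0.46, 2.08], [-1.47, 1.51], [0.13, 2.56], [-1, 4.14], [0.04, 2.09], [-2.66, 2.66]. Speed limits (rad/s): [2.57, 2.57, 3.14, 3.14, 3.14, 3.14, 3.14].

## Interface

Orientations are given as a unit quaternion [x, y, z, w].
In Python, from plant import r gives the robot as it stands.
- The arm moves only by the tool arm_command, never from a script. Its argument "deltas" is a list of rows, each an object of numbers: "dx", "dy", "dz": the shift along the tool's x, y, z each as a share of 1000 mm, from -1 to 1; "wx", "wy", "wz": the turn, a rotation vector about the tool's x, y, z each as a share of 45 degrees, from -1 to 1. In form: [{"dx": .., "dy": .., "dz": .., "wx": .., "wy": .., "wz": ..}, ...]. A call has exactly 5 rows; each row is the pose to reach, as a shift and turn from the pose commanded when the call began, along the tool's axes at that moment; what a row does not reach only later rows make up. A row lasts 1/10 s, in which the tool goes at most 50 mm and 8.59 degrees, less where a joint would pass 70% of its speed; a pose out of reach is approached as far as the arm can. A call with a number of a shift or a turn outside -1 to 1 is refused whole. A call with a gripper value outside its range is refused whole. "claw" is the opening, from -1 (shut) to 1 (fully open), set as the call begins (left out, the last holds). The fingers move at their own pace and stop on an object; "grip_force" is the grip in N (left out, the last holds). Time passes only in rows, so rows that repeat a pose let the fingers close, or fill a call up. It gives the time, the measured TCP pose, the force and the opening at its end, in the units of the state.
- r.get_state(): the state, without advancing time (a new reading comes with each control period).
- r.snapshot(name): name is "scene" or "top" or "wrist"; returns the picture (384x512x3 uint8, red, green, blue); there is no depth.
- r.get_calibration(name): a dict with "vertical_fov" (degrees; the focal length in pixels is half the picture's height over the tangent of half this angle, whatever the lens; pixels are square), "cx", "cy" (the principal point, pixels), "k1" (the pictures are not rectified: a ray, as slopes to the right and down, at radius r is drawn at 1 + k1 r^2 times it, then the intrinsics apply), "R" (3x3) and "t" (3): a world point X has camera coordinates R X + t. Camera axes: x right, y down, z forward; pixel columns grow to the right and rows downward; lengths in m; the calibration is good to about 2 mm. A picture is of the moment at which its call begins: read the wrist's pose just before it. get_calibration takes no time and is no camera call; for the wrist camera it gives the pose at the moment of the call.
- r.finish_job(): hands the job in, once; it reports no verdict.
The state is a dict: "clock": time; "q": joint angles; "qd": joint speeds; "joint_torque": joint torques, N m; "tool_pos": TCP position; "eef_rot": TCP orientation; "contact_force": force on the tool from outside, world axes, zero at the start; "moment": the same for the moment, N m; "opening": opening from 0.0 (shut) to 1.0 (fully open).
Only numpy, scipy, OpenCV 4.12 (cv2) and the standard library are available. Lean on these libraries where they do the work, as an engineer would, in place of code of your own. Each camera call takes 0.05 s, during which the arm holds its last target.

## Working session

There is one attempt and no reset: what is moved stays moved. The work goes in short steps, Python scripts to look and compute and a tool call to move; the robot and the scene stay as the last step left them, time stands still between calls to the robot, and variables do not carry over. Pictures are saved under pics/ and viewed, and the job is handed in when it is done.

Besides the shell and the picture viewer there is one more tool, called as name(argument=value, ...), one argument or row to a line, values as JSON. arm_command: Moves the arm, as the interface text tells. Shift numbers are shares of 1000 mm and turn numbers shares of 45 degrees, none past 1 either way. Its arguments: {"type":"object","properties":{"deltas":{"type":"array","items":{"type":"object","properties":{"dx":{"type":"number","minimum":-1,"maximum":1},"dy":{"type":"number","minimum":-1,"maximum":1},"dz":{"type":"number","minimum":-1,"maximum":1},"wx":{"type":"number","minimum":-1,"maximum":1},"wy":{"type":"number","minimum":-1,"maximum":1},"wz":{"type":"number","minimum":-1,"maximum":1}}}},"claw":{"type":"number"},"grip_force":{"type":"number"}},"required":["deltas"]}

```bash
ls -la; mkdir -p pics; python3 - <<'E'
from plant import r
import cv2
s=r.get_state()
print({k:(v if not hasattr(v,'tolist') else v.tolist()) for k,v in s.items()})
for n in ("scene","top","wrist"):
    c=r.get_calibration(n); print(n,c)
    im=r.snapshot(n); cv2.imwrite(f"pics/{n}0.png",im[:,:,::-1])
E
```

```text
total 12
drwxr-xr-x  3 agent agent 4096 Dec  6 03:38 .
drwxr-xr-x 23 root  root  4096 Dec  6 03:38 ..
drwxr-xr-x  2 agent agent 4096 Dec  6 03:38 pics
{'clock': 0.0, 'q': [-1.2322359572275465, 0.6899957106927701, -0.19449741776784296, 1.5663359830997572, 0.15732709990254123, 0.9025213711114464, -0.21509749209697177], 'qd': [-0.0007254999410654371, 3.2259359637234154e-05, -0.0018068520317274495, -0.00028950937701496967, 1.7775887307088493e-05, 0.0018014142024279762, 0.0013726330685405218], 'joint_torque': [0.0018656996689969674, -52.75778889656067, -1.2664168328046799, -15.342321395874023, -0.0525848229881376, 0.0064200467022601515, 0.0001707616456769756], 'tool_pos': [0.18747917994103602, 0.5958741733694243, 0.40390417119681377], 'eef_rot': [0.6995765248482294, -0.10734188661488402, 0.10726027450096741, -0.6982590055081347], 'contact_force': [0.2709165957123713, 0.9029613153413161, 0.14128490938208185], 'moment': [0.027225415085860117, -0.023538405404320374, 0.01484105359130765], 'opening': 0.9986084635904395}
scene {'vertical_fov': 55.95273416908875, 'cx': 264.04874113040034, 'cy': 
[... 200 characters left out ...]
': array([-0.2470442 , -0.15446909,  1.26457892])}
top {'vertical_fov': 49.14523164588019, 'cx': 252.84283151122094, 'cy': 187.21315763196213, 'k1': -0.0923140655504203, 'R': array([[ 0.0101462 , -0.99978106, -0.01829998],
       [-0.98060564, -0.00636607, -0.19588785],
       [ 0.19572846,  0.01993258, -0.98045554]]), 't': array([-0.05862952,  0.48452825,  1.16070426])}
wrist {'vertical_fov': 58.244542902668506, 'cx': 256.31204584013716, 'cy': 190.92410242440155, 'k1': 0.016030313355928267, 'R': array([[ 0.29871806,  0.95434037, -0.00140766],
       [ 0.91027107, -0.28448025,  0.30079488],
       [ 0.28666025, -0.09113421, -0.95368782]]), 't': array([-0.62428654, -0.04185759,  0.3896581 ])}
```

View pics/top0.png

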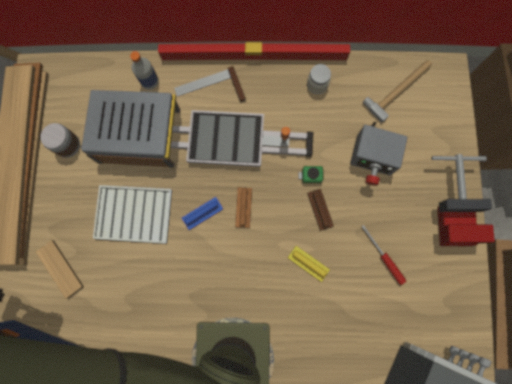

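View pics/scene0.png

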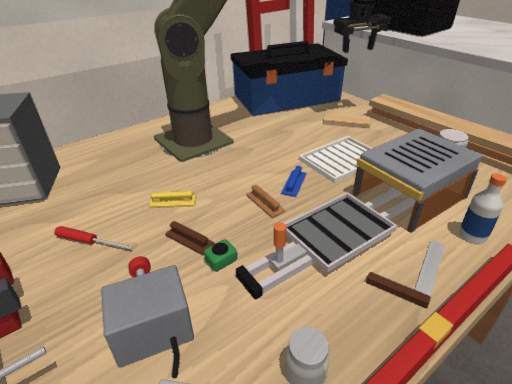

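View pics/wrist0.png

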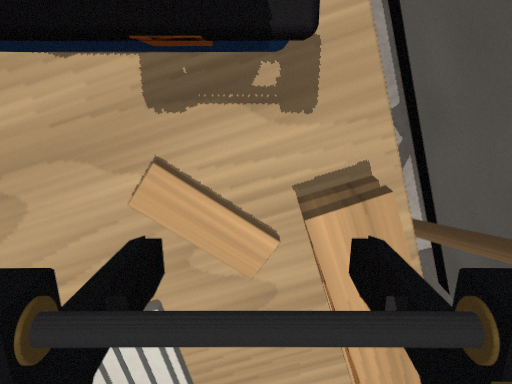

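```bash
cat > h.py <<'E'
from plant import r
import cv2, numpy as np
from scipy.spatial.transform import Rotation as R_
def K(c):
    f=192/np.tan(np.radians(c["vertical_fov"])/2)
    return np.array([[f,0,c["cx"]],[0,f,c["cy"]],[0,0,1.]]), np.array([c["k1"],0,0,0.])
def ray(c,uv):
    k,d=K(c); p=cv2.undistortPoints(np.array(uv,float).reshape(-1,1,2),k,d)[:,0]
    R=np.array(c["R"]);t=np.array(c["t"])
    return -R.T@t, np.c_[p,np.ones(len(p))]@R
def onz(c,uv,z):
    o,d=ray(c,uv); return o+d*((z-o[2])/d[:,2])[:,None]
def proj(c,X):
    k,d=K(c); rv=cv2.Rodrigues(np.array(c["R"]))[0]
    return cv2.projectPoints(np.array(X,float).reshape(-1,1,3),rv,np.array(c["t"]),k,d)[0][:,0]
def two(c1,uv1,c2,uv2):
    o1,d1=ray(c1,[uv1]);o2,d2=ray(c2,[uv2]);d1=d1[0]/np.linalg.norm(d1);d2=d2[0]/np.linalg.norm(d2)
    s=np.linalg.lstsq(np.c_[d1,-d2],o2-o1,rcond=None)[0]
    a=o1+s[0]*d1;b=o2+s[1]*d2
    return (a+b)/2,np.linalg.norm(a-b)
def crop(n,im,x0,y0,x1,y1,s):
    cv2.imwrite(f"pics/{n}.png",cv2.resize(im[y0:y1,x0:x1],None,fx=s,fy=s,interpolation=cv2.INTER_CUBIC))
E
python3 - <<'E'
from h import *
im=cv2.imread("pics/top0.png")
crop("top_a",im,80,80,280,255,4)
crop("top_b",im,230,110,430,255,4)
im=cv2.imread("pics/scene0.png")
crop("sc_a",im,120,120,420,320,2.6)
E
```

```text
(no output)
```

View pics/top_a.png

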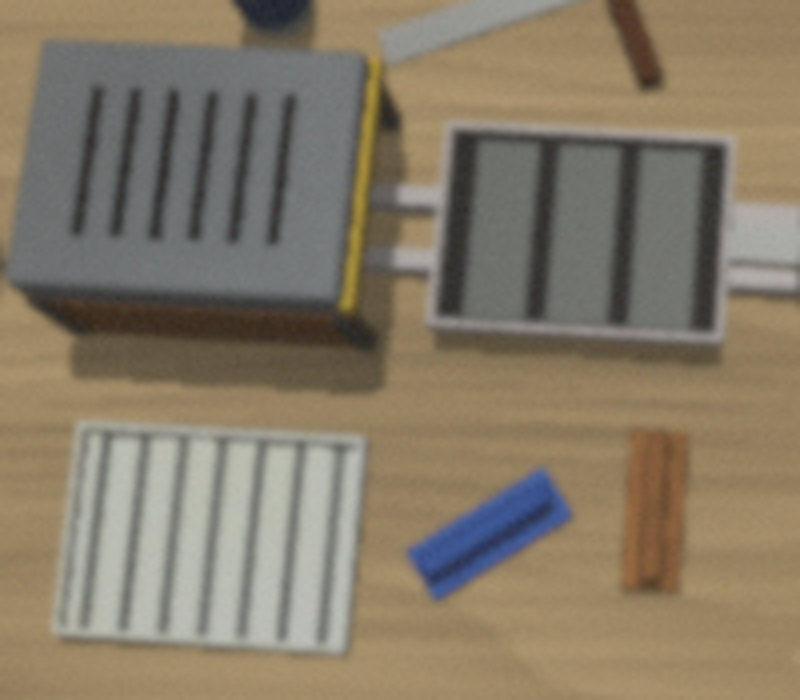

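View pics/top_b.png

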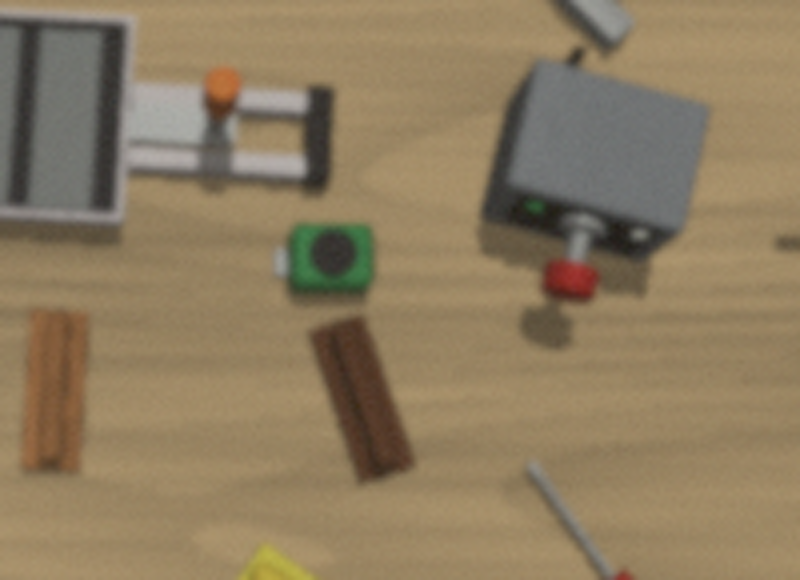

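View pics/sc_a.png

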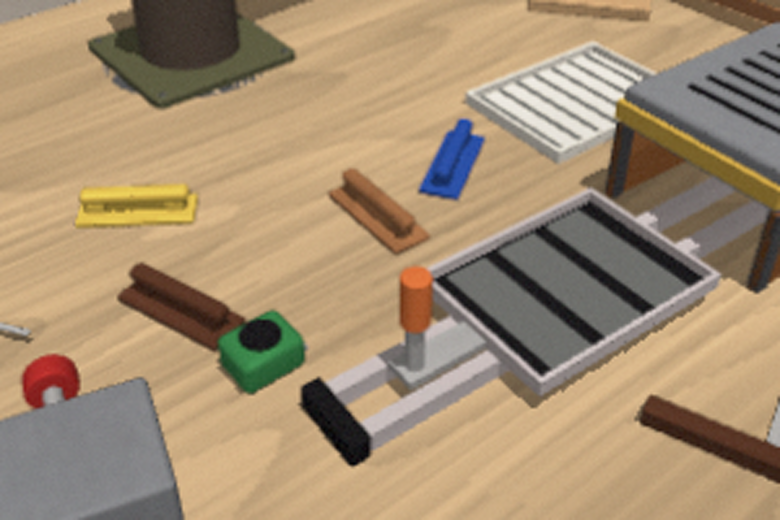

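```bash
python3 - <<'E'
from h import *
np.set_printoptions(precision=4,suppress=True)
c=r.get_calibration("top"); s=r.get_calibration("scene")
print("cam",ray(c,[[0,0]])[0],ray(s,[[0,0]])[0])
def A(p): return (np.array(p,float)+.5)/4-.5+[80,80]
def B(p): return (np.array(p,float)+.5)/4-.5+[230,110]
def S(p): return (np.array(p,float)+.5)/2.6-.5+[120,120]
def rect(n,P): 
    print(n,"ctr",P.mean(0),"sides",[round(float(np.linalg.norm(P[i]-P[(i+1)%4])),4) for i in range(4)],"dirs",[round(float(np.degrees(np.arctan2(*(P[(i+1)%4]-P[i])[[1,0]]))),1) for i in range(4)])
    print(P[:,:2].tolist().__repr__()[:200])
rect("tray",onz(c,A([(443,122),(735,135),(722,343),(428,328)]),.036))
rect("tray_sc",onz(s,S([(595,190),(719,273),(540,392),(435,275)]),.036))
rect("hood",onz(c,A([(45,40),(380,57),(350,310),(8,283)]),.135))
rect("rack",onz(c,A([(78,420),(366,434),(347,655),(52,635)]),.016))
rect("railend",onz(c,B([(310,87),(333,88),(327,190),(305,188)]),.02))
print("handle top", onz(c,B([(222,84)]),.125), onz(s,S([(416,277)]),.125), two(c,B([(222,84)])[0],s,S([(416,277)])[0]))
for n,lo,hi in (("med",(5,90,70),(14,200,255)),):
    pass
img=cv2.imread("pics/top0.png"); hsv=cv2.cvtColor(img,cv2.COLOR_BGR2HSV)
for n,p in (("med",(243,200)),("dark",(321,210)),("knob",(372,180)),("orange",(286,132))):
    print(n,hsv[p[1]-2:p[1]+3,p[0]-2:p[0]+3].reshape(-1,3).mean(0))
print("knob", two(c,B([(570,280)])[0],s,S([(50,384)])[0]))
rect("boxtop",onz(c,B([(540,60),(708,107),(673,227),(510,180)]),.1))
E
```

```text
cam [ 0.2485 -0.0787  1.2319] [ 1.0329 -0.497   0.6084]
tray ctr [0.6389 0.0304 0.036 ] sides [0.2221, 0.1622, 0.2176, 0.1619] dirs [-92.7, 176.9, 87.3, -1.5]
[[0.725052170074109, 0.13803687032119416], [0.7147333187167668, -0.08384348527410565], [0.552772813161667, -0.07507035685093243], [0.5631652875899468, 0.14228463696586577]]
tray_sc ctr [0.6464 0.0303 0.036 ] sides [0.1518, 0.2256, 0.155, 0.2094] dirs [-3.5, -91.1, 170.5, 88.5]
[[0.5731538271520091, 0.14372015313316022], [0.7246191635983382, 0.13435667597780399], [0.7204024041555535, -0.09120027330272912], [0.5674971048101001, -0.0655540021567601]]
hood ctr [0.6509 0.2946 0.135 ] sides [0.2456, 0.1854, 0.2434, 0.1819] dirs [-93.7, 176.6, 85.5, -2.7]
[[0.7505266110654157, 0.41217178103199925], [0.7346383223211449, 0.1670964054322879], [0.5496165835457538, 0.17814672551594135], [0.5688607436901887, 0.42081223069240703]]
rack ctr [0.4102 0.3028 0.016 ] sides [0.221, 0.1637, 0.2217, 0.1619] dirs [-92.4, 177.8, 87.1, -2.5]
[[0.4962147267510707, 0.40980952987348657], [0.4869229922358647, 0.18903384730984735], [0.3233683130593708, 0.19
[... 258 characters left out ...]
, [0.5831973703565976, -0.22787070345744326], [0.5846295385703342, -0.21146082952708206]]
handle top [[ 0.6296 -0.1438  0.125 ]] [[ 0.6325 -0.1453  0.125 ]] (array([ 0.6305, -0.1438,  0.1227]), np.float64(0.0003254358170487342))
med [ 13.8  139.16 127.08]
dark [ 11.84 130.8   81.16]
knob [  2.08 182.24 135.56]
orange [ 12.48 170.12 172.16]
knob (array([ 0.5047, -0.3932,  0.07  ]), np.float64(0.0006027358745834099))
boxtop ctr [ 0.5971 -0.4173  0.1   ] sides [0.1236, 0.0933, 0.1181, 0.0923] dirs [-105.8, 160.7, 73.8, -16.0]
[[0.6581199160893004, -0.3718588591164397], [0.6244892354763216, -0.4907711134053948], [0.5364325347695064, -0.459917119249844], [0.5693504898720976, -0.3464807679571129]]
```

```bash
cat >> h.py <<'E'
np.set_printoptions(precision=4,suppress=True)
def gp(s=None):
    s=s or r.get_state(); M=R_.from_quat(s["eef_rot"]).as_matrix()
    return np.array(s["tool_pos"])+M[:,1]*.147, M
def yaw(M): return np.degrees(np.arctan2(M[1,2],M[0,2]))
def plan(p,a=None):
    """deltas to bring grasp point to p, jaws axis (tool z) at world yaw a deg (mod 180), tool y down"""
    s=r.get_state(); g,M=gp(s)
    y0=yaw(M)
    if a is None: a=y0
    a=(a-y0+90)%180-90+y0
    z=np.array([np.cos(np.radians(a)),np.sin(np.radians(a)),0]); y=np.array([0,0,-1.]); x=np.cross(y,z)
    T=np.c_[x,y,z]
    d=M.T@(np.array(p)-T[:,1]*.147-np.array(s["tool_pos"]))
    w=R_.from_matrix(M.T@T).as_rotvec()/np.radians(45)
    print("t",round(s["clock"],2),"gp",g,"yaw",round(yaw(M),1),"tilt",M[:,1],"q7",round(s["q"][6],2),"open",round(s["opening"],3),"F",np.round(s["contact_force"],1))
    print("dx %.3f dy %.3f dz %.3f  wx %.3f wy %.3f wz %.3f"%(*d,*w))
E
python3 - <<'E'
from h import *
c=r.get_calibration("top"); s=r.get_calibration("scene")
def pull(name,cal,lo,hi,box,z=.016):
    img=cv2.imread(f"pics/{name}0.png"); hsv=cv2.cvtColor(img,cv2.COLOR_BGR2HSV)
    m=cv2.inRange(hsv,lo,hi); x0,y0,x1,y1=box; k=np.zeros_like(m); k[y0:y1,x0:x1]=m[y0:y1,x0:x1]
    n,l,st,ce=cv2.connectedComponentsWithStats(k); i=1+np.argmax(st[1:,4]); 
    cnt=max(cv2.findContours((l==i).astype(np.uint8),0,2)[0],key=cv2.contourArea)
    P=onz(cal,cnt[:,0],z)[:,:2].astype(np.float32)
    (cx,cy),(w,h),a=cv2.minAreaRect(P*1000)
    b=cv2.boxPoints(((cx,cy),(w,h),a)); e=max((b[1]-b[0],b[2]-b[1]),key=np.linalg.norm)
    print(name,"area",st[i,4],"pxctr",ce[i],"ctr",cx,cy,"size",w,h,"length dir",np.degrees(np.arctan2(e[1],e[0]))%180)
pull("top",c,(0,120,20),(16,255,165),(228,183,258,232))
pull("top",c,(0,95,20),(20,255,115),(302,185,340,235))
g,M=gp(); print(g,M,yaw(M))
E
```

```text
top area 549 pxctr [243.3133 207.0965] ctr 432.3356018066406 -26.47214698791504 size 41.54680633544922 117.22112274169922 length dir 177.31264
top area 599 pxctr [319.8948 209.404 ] ctr 427.46124267578125 -250.79214477539062 size 119.61387634277344 44.53205871582031 length dir 17.541721
[0.1874 0.5958 0.2571] [[ 0.9539 -0.0003  0.3   ]
 [-0.3    -0.0013  0.9539]
 [ 0.0001 -1.     -0.0013]] 72.54247892136391
```

```bash
python3 - <<'E'
from h import *
plan([.50,.25,.26],28)
E
```

```text
t 0.15 gp [0.1874 0.5958 0.2571] yaw 72.5 tilt [-0.0003 -0.0013 -1.    ] q7 -0.22 open 1.002 F [-0.2  0.4  0. ]
dx 0.402 dy -0.003 dz -0.236  wx 0.002 wy 0.990 wz 0.001
```

arm_command(
  deltas=[
    {"dx":0.04,"dz":-0.024,"wy":0.18},
    {"dx":0.083,"dz":-0.048,"wy":0.37},
    {"dx":0.125,"dz":-0.073,"wy":0.55},
    {"dx":0.167,"dz":-0.098,"wy":0.74},
    {"dx":0.208,"dz":-0.122,"wy":0.92},
  ],
  claw=1,
  grip_force=20,
)

```text
invalid input at $.deltas[0]: expected keys dx, dy, dz, wx, wy, wz
```

```bash
python3 - <<'E'
from h import *
plan([.62,.03,.26],-3)
E
```

```text
t 0.15 gp [0.1874 0.5958 0.2571] yaw 72.5 tilt [-0.0003 -0.0013 -1.    ] q7 -0.22 open 1.002 F [-0.2  0.4  0. ]
dx 0.582 dy -0.002 dz -0.410  wx 0.001 wy 1.679 wz 0.001
```

All six keys needed.

arm_command(
  deltas=[
    {"dx":0.04,"dy":0,"dz":-0.024,"wx":0,"wy":0.18,"wz":0},
    {"dx":0.083,"dy":0,"dz":-0.048,"wx":0,"wy":0.37,"wz":0},
    {"dx":0.125,"dy":0,"dz":-0.073,"wx":0,"wy":0.55,"wz":0},
    {"dx":0.167,"dy":0,"dz":-0.098,"wx":0,"wy":0.74,"wz":0},
    {"dx":0.208,"dy":0,"dz":-0.122,"wx":0,"wy":0.92,"wz":0},
  ],
  claw=1,
  grip_force=20,
)

```text
clock: 0.65
tool_pos: [0.3504, 0.4156, 0.4047]
eef_rot: [0.615, -0.349, 0.349, -0.615]
contact_force: [1.2, 0.2, 0.0]
opening: 1.0
```

```bash
python3 - <<'E'
from h import *
plan([.55,.12,.26],-3)
E
```

```text
t 0.65 gp [0.3504 0.4156 0.2577] yaw 30.8 tilt [-0.     -0.0003 -1.    ] q7 -0.43 open 1.0 F [1.2 0.2 0. ]
dx 0.356 dy -0.002 dz 0.020  wx 0.000 wy 0.751 wz 0.000
```

arm_command(
  deltas=[
    {"dx":0.049,"dy":0,"dz":0.003,"wx":0,"wy":0.18,"wz":0},
    {"dx":0.098,"dy":0,"dz":0.005,"wx":0,"wy":0.36,"wz":0},
    {"dx":0.147,"dy":0,"dz":0.008,"wx":0,"wy":0.54,"wz":0},
    {"dx":0.196,"dy":0,"dz":0.011,"wx":0,"wy":0.72,"wz":0},
    {"dx":0.245,"dy":0,"dz":0.014,"wx":0,"wy":0.75,"wz":0},
  ],
)

```text
clock: 1.15
tool_pos: [0.4887, 0.2134, 0.4047]
eef_rot: [0.488, -0.512, 0.512, -0.488]
contact_force: [0.4, 0.8, 0.0]
opening: 0.996
```

```bash
python3 - <<'E'
from h import *
plan([.6305,-.1438,.26],-2.8)
E
```

```text
t 1.15 gp [0.4887 0.2134 0.2577] yaw -2.8 tilt [-0.     -0.0001 -1.    ] q7 -0.44 open 0.996 F [0.4 0.8 0. ]
dx 0.350 dy -0.002 dz 0.159  wx 0.000 wy 0.000 wz 0.000
```

arm_command(
  deltas=[
    {"dx":0.045,"dy":0,"dz":0.02,"wx":0,"wy":0,"wz":0},
    {"dx":0.09,"dy":0,"dz":0.04,"wx":0,"wy":0,"wz":0},
    {"dx":0.135,"dy":0,"dz":0.06,"wx":0,"wy":0,"wz":0},
    {"dx":0.18,"dy":0,"dz":0.08,"wx":0,"wy":0,"wz":0},
    {"dx":0.225,"dy":0,"dz":0.1,"wx":0,"wy":0,"wz":0},
  ],
)

```text
clock: 1.65
tool_pos: [0.578, -0.0163, 0.4045]
eef_rot: [-0.489, 0.511, -0.511, 0.488]
contact_force: [0.3, -0.0, -0.4]
opening: 0.998
```

arm_command(
  deltas=[
    {"dx":0.04,"dy":0,"dz":0.02,"wx":0,"wy":0,"wz":0},
    {"dx":0.08,"dy":0,"dz":0.04,"wx":0,"wy":0,"wz":0},
    {"dx":0.11,"dy":0,"dz":0.055,"wx":0,"wy":0,"wz":0},
    {"dx":0.125,"dy":0,"dz":0.059,"wx":0,"wy":0,"wz":0},
    {"dx":0.125,"dy":0,"dz":0.059,"wx":0,"wy":0,"wz":0},
  ],
)

```text
clock: 2.15
tool_pos: [0.6305, -0.1443, 0.4042]
eef_rot: [0.488, -0.512, 0.512, -0.487]
contact_force: [0.6, 0.5, -0.2]
opening: 1.003
```

```bash
python3 - <<'E'
from h import *
c=r.get_calibration("wrist"); w=r.snapshot("wrist")[:,:,::-1]; cv2.imwrite("pics/w1.png",w)
t=r.snapshot("top")[:,:,::-1]; cv2.imwrite("pics/t1.png",t)
hsv=cv2.cvtColor(np.ascontiguousarray(w),cv2.COLOR_BGR2HSV)
print(proj(c,[.6305,-.1438,.125]))
plan([.6305,-.1438,.105],-2.8)
E
```

```text
[[256.7783 185.8915]]
t 2.25 gp [ 0.6303 -0.1396  0.2573] yaw -2.5 tilt [-0.0013  0.0023 -1.    ] q7 0.16 open 0.998 F [-0.1  0.8  0.3]
dx 0.004 dy 0.152 dz 0.000  wx 0.002 wy 0.006 wz -0.003
```

View pics/w1.png

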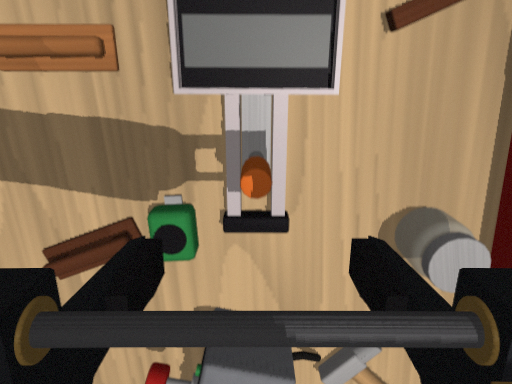

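View pics/t1.png

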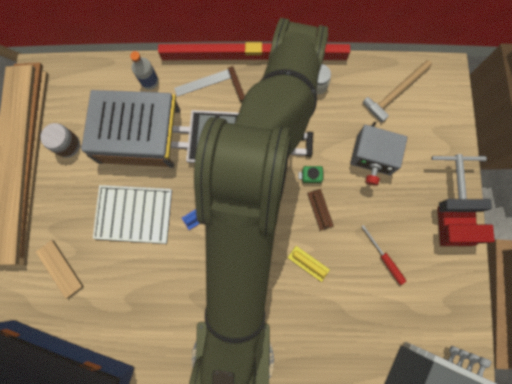

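arm_command(
  deltas=[
    {"dx":0.002,"dy":0.04,"dz":0,"wx":0,"wy":0,"wz":0},
    {"dx":0.002,"dy":0.08,"dz":0,"wx":0,"wy":0,"wz":0},
    {"dx":0.002,"dy":0.12,"dz":0,"wx":0,"wy":0,"wz":0},
    {"dx":0.002,"dy":0.152,"dz":0,"wx":0,"wy":0,"wz":0},
    {"dx":0.002,"dy":0.152,"dz":0,"wx":0,"wy":0,"wz":0},
  ],
)

```text
clock: 2.75
tool_pos: [0.6287, -0.1402, 0.2486]
eef_rot: [-0.491, 0.514, -0.507, 0.488]
contact_force: [-0.9, 0.4, -0.3]
opening: 1.002
```

arm_command(
  deltas=[
    {"dx":0,"dy":0,"dz":0,"wx":0,"wy":0,"wz":0},
    {"dx":0,"dy":0,"dz":0,"wx":0,"wy":0,"wz":0},
    {"dx":0,"dy":0,"dz":0,"wx":0,"wy":0,"wz":0},
    {"dx":0,"dy":0,"dz":0,"wx":0,"wy":0,"wz":0},
    {"dx":0,"dy":0,"dz":0,"wx":0,"wy":0,"wz":0},
  ],
  claw=-1,
  grip_force=15,
)

```text
clock: 3.25
tool_pos: [0.631, -0.144, 0.2536]
eef_rot: [0.488, -0.511, 0.512, -0.489]
contact_force: [-0.1, -0.1, -2.0]
opening: 0.568
```

```bash
python3 - <<'E'
from h import *
plan([.629,-.18,.105],-2.8)
E
```

```text
t 3.25 gp [ 0.6312 -0.144   0.1066] yaw -2.6 tilt [ 0.0014 -0.0002 -1.    ] q7 0.17 open 0.568 F [-0.1 -0.1 -2. ]
dx 0.036 dy 0.002 dz -0.000  wx -0.002 wy 0.004 wz 0.000
```

arm_command(
  deltas=[
    {"dx":0,"dy":0,"dz":0,"wx":0,"wy":0,"wz":0},
    {"dx":0,"dy":0,"dz":0,"wx":0,"wy":0,"wz":0},
    {"dx":0,"dy":0,"dz":0,"wx":0,"wy":0,"wz":0},
    {"dx":0,"dy":0,"dz":0,"wx":0,"wy":0,"wz":0},
    {"dx":0,"dy":0,"dz":0,"wx":0,"wy":0,"wz":0},
  ],
)

```text
clock: 3.75
tool_pos: [0.6302, -0.144, 0.2526]
eef_rot: [-0.489, 0.512, -0.511, 0.488]
contact_force: [-3.4, -0.5, 2.7]
opening: 0.289
```

arm_command(
  deltas=[
    {"dx":0.006,"dy":0,"dz":0,"wx":0,"wy":0,"wz":0},
    {"dx":0.013,"dy":0,"dz":0,"wx":0,"wy":0,"wz":0},
    {"dx":0.02,"dy":0,"dz":0,"wx":0,"wy":0,"wz":0},
    {"dx":0.027,"dy":0,"dz":0,"wx":0,"wy":0,"wz":0},
    {"dx":0.034,"dy":0,"dz":0,"wx":0,"wy":0,"wz":0},
  ],
)

```text
clock: 4.25
tool_pos: [0.6289, -0.1737, 0.2525]
eef_rot: [-0.488, 0.514, -0.508, 0.49]
contact_force: [-5.1, 17.7, 10.0]
opening: 0.292
```

```bash
python3 - <<'E'
from h import *
plan([.629,-.18,.105],-2.8)
E
```

```text
t 4.25 gp [ 0.6284 -0.1724  0.1055] yaw -2.5 tilt [-0.0033  0.0089 -1.    ] q7 0.22 open 0.292 F [-5.1 17.7 10. ]
dx 0.006 dy 0.000 dz 0.000  wx 0.005 wy 0.006 wz -0.011
```

arm_command(
  deltas=[
    {"dx":-0.003,"dy":0,"dz":0,"wx":0,"wy":0,"wz":0},
    {"dx":-0.003,"dy":0,"dz":0,"wx":0,"wy":0,"wz":0},
    {"dx":-0.003,"dy":0,"dz":0,"wx":0,"wy":0,"wz":0},
    {"dx":-0.003,"dy":0,"dz":0,"wx":0,"wy":0,"wz":0},
    {"dx":-0.003,"dy":0,"dz":0,"wx":0,"wy":0,"wz":0},
  ],
  claw=0.5,
)

```text
clock: 4.75
tool_pos: [0.6295, -0.1752, 0.2527]
eef_rot: [0.488, -0.511, 0.512, -0.488]
contact_force: [-1.2, -1.3, 0.6]
opening: 0.72
```

arm_command(
  deltas=[
    {"dx":-0.003,"dy":-0.03,"dz":0,"wx":0,"wy":0,"wz":0},
    {"dx":-0.003,"dy":-0.06,"dz":0,"wx":0,"wy":0,"wz":0},
    {"dx":-0.003,"dy":-0.1,"dz":0,"wx":0,"wy":0,"wz":0},
    {"dx":-0.003,"dy":-0.14,"dz":0,"wx":0,"wy":0,"wz":0},
    {"dx":-0.003,"dy":-0.15,"dz":0,"wx":0,"wy":0,"wz":0},
  ],
)

```text
clock: 5.25
tool_pos: [0.6307, -0.1726, 0.4078]
eef_rot: [0.487, -0.509, 0.514, -0.49]
contact_force: [-0.1, -0.3, 0.7]
opening: 0.753
```

```bash
python3 - <<'E'
from h import *
plan([.43,-.10,.26],87.3)
im=r.snapshot("scene")[:,:,::-1]; crop("s2",im,120,120,420,320,2.6)
c=r.get_calibration("wrist"); w=r.snapshot("wrist")[:,:,::-1]; cv2.imwrite("pics/w2.png",w)
print(proj(c,[.6285,-.1725,.125]),proj(c,[.4323,-.0265,.016]),proj(c,[.4275,-.2508,.016]))
E
```

```text
t 5.25 gp [ 0.632  -0.1729  0.2608] yaw -2.6 tilt [ 0.0088 -0.0023 -1.    ] q7 0.2 open 0.753 F [-0.1 -0.3  0.7]
dx -0.063 dy -0.001 dz -0.204  wx -0.007 wy -1.999 wz 0.011
[[251.0591 185.2536]] [[39.9866 16.0196]] [[ 82.1193 230.5739]]
```

View pics/s2.png

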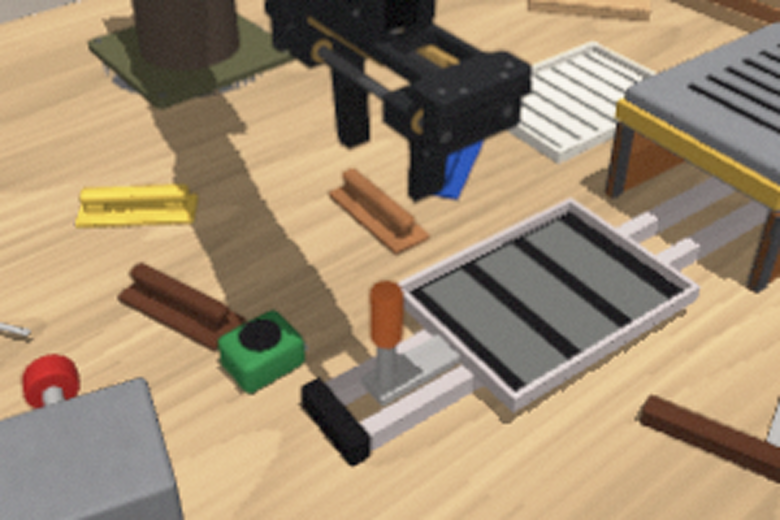

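View pics/w2.png

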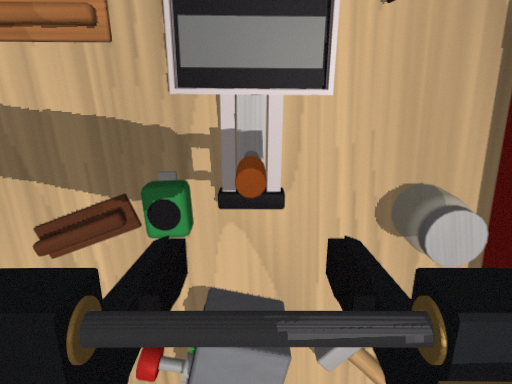

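```bash
python3 - <<'E'
from h import *
plan([.47,-.06,.26],40)
E
```

```text
t 5.35 gp [ 0.6306 -0.1724  0.2577] yaw -2.6 tilt [ 0.0042 -0.0011 -1.    ] q7 0.2 open 0.748 F [-0.  -0.1 -0.8]
dx -0.105 dy -0.003 dz -0.165  wx -0.005 wy -0.947 wz 0.003
```

arm_command(
  deltas=[
    {"dx":-0.021,"dy":0,"dz":-0.033,"wx":0,"wy":-0.19,"wz":0},
    {"dx":-0.042,"dy":0,"dz":-0.066,"wx":0,"wy":-0.38,"wz":0},
    {"dx":-0.063,"dy":0,"dz":-0.099,"wx":0,"wy":-0.57,"wz":0},
    {"dx":-0.084,"dy":0,"dz":-0.132,"wx":0,"wy":-0.76,"wz":0},
    {"dx":-0.105,"dy":0,"dz":-0.165,"wx":0,"wy":-0.95,"wz":0},
  ],
)

```text
clock: 5.85
tool_pos: [0.4674, -0.0586, 0.4011]
eef_rot: [0.642, -0.297, 0.295, -0.642]
contact_force: [-0.2, -0.2, 1.6]
opening: 0.749
```

```bash
python3 - <<'E'
from h import *
plan([.4323,-.0265,.20],87.3)
E
```

```text
t 5.85 gp [ 0.4669 -0.0585  0.2541] yaw 40.5 tilt [-0.0034  0.0006 -1.    ] q7 0.61 open 0.749 F [-0.2 -0.2  1.6]
dx -0.047 dy 0.054 dz -0.006  wx 0.001 wy -1.040 wz -0.004
```

arm_command(
  deltas=[
    {"dx":-0.01,"dy":0.01,"dz":-0.001,"wx":0,"wy":-0.19,"wz":0},
    {"dx":-0.02,"dy":0.025,"dz":-0.002,"wx":0,"wy":-0.38,"wz":0},
    {"dx":-0.03,"dy":0.04,"dz":-0.004,"wx":0,"wy":-0.57,"wz":0},
    {"dx":-0.04,"dy":0.05,"dz":-0.005,"wx":0,"wy":-0.76,"wz":0},
    {"dx":-0.047,"dy":0.054,"dz":-0.006,"wx":0,"wy":-0.95,"wz":0},
  ],
  claw=0.2,
)

```text
clock: 6.35
tool_pos: [0.433, -0.027, 0.3465]
eef_rot: [-0.706, 0.043, -0.039, 0.706]
contact_force: [0.0, -0.2, -0.3]
opening: 0.597
```

arm_command(
  deltas=[
    {"dx":0,"dy":0,"dz":0,"wx":0,"wy":-0.09,"wz":0},
    {"dx":0,"dy":0,"dz":0,"wx":0,"wy":-0.09,"wz":0},
    {"dx":0,"dy":0,"dz":0,"wx":0,"wy":-0.09,"wz":0},
    {"dx":0,"dy":0,"dz":0,"wx":0,"wy":-0.09,"wz":0},
    {"dx":0,"dy":0,"dz":0,"wx":0,"wy":-0.09,"wz":0},
  ],
)

```text
clock: 6.85
tool_pos: [0.4346, -0.0275, 0.3486]
eef_rot: [-0.707, 0.019, -0.019, 0.707]
contact_force: [0.5, 0.1, 0.3]
opening: 0.591
```

```bash
cat >> h.py <<'E'
def bar(tag,lo,hi,z=.016,box=None,view=True):
    """look with the wrist camera for a pull's outline; rect on plane z"""
    c=r.get_calibration("wrist"); w=np.ascontiguousarray(r.snapshot("wrist")[:,:,::-1]); 
    hsv=cv2.cvtColor(w,cv2.COLOR_BGR2HSV); m=cv2.inRange(hsv,lo,hi); m[262:]=0
    if box: k=np.zeros_like(m); x0,y0,x1,y1=box; k[y0:y1,x0:x1]=m[y0:y1,x0:x1]; m=k
    m=cv2.morphologyEx(m,cv2.MORPH_OPEN,np.ones((3,3)))
    cnt=max(cv2.findContours(m,0,2)[0],key=cv2.contourArea)
    P=onz(c,cnt[:,0],z)[:,:2].astype(np.float32)*1000
    q=cv2.minAreaRect(P); b=cv2.boxPoints(q); e=max((b[1]-b[0],b[2]-b[1]),key=np.linalg.norm)
    v=w.copy(); cv2.drawContours(v,[cnt],-1,(0,255,0),1); cv2.imwrite(f"pics/{tag}.png",v)
    print("ctr",q[0],"size",q[1],"length dir",np.degrees(np.arctan2(e[1],e[0]))%180)
    return c,w
E
python3 - <<'E'
from h import *
plan([.4323,-.0265,.03],87.3)
c,w=bar("w3",(3,120,60),(13,255,255),.008)
print(proj(c,[[.4323,-.0265,.032]]))
E
```

```text
t 6.85 gp [ 0.4346 -0.0275  0.2016] yaw 86.9 tilt [-0.0002  0.     -1.    ] q7 1.05 open 0.591 F [0.5 0.1 0.3]
dx -0.002 dy 0.172 dz 0.001  wx -0.000 wy -0.009 wz -0.000
ctr (433.8755798339844, -24.94654655456543) size (42.93875503540039, 121.05725860595703) length dir 177.63373
[[256.9552 172.1421]]
```

View pics/w3.png

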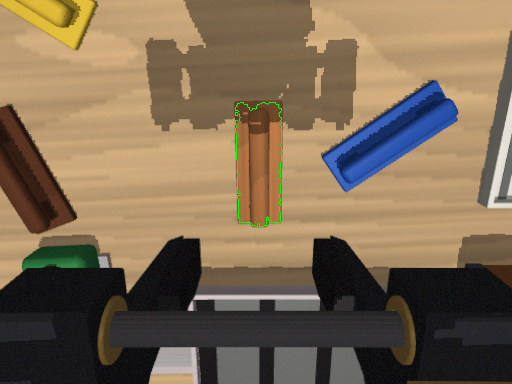

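arm_command(
  deltas=[
    {"dx":0,"dy":0.04,"dz":0.002,"wx":0,"wy":-0.01,"wz":0},
    {"dx":0,"dy":0.085,"dz":0.002,"wx":0,"wy":-0.01,"wz":0},
    {"dx":0,"dy":0.125,"dz":0.002,"wx":0,"wy":-0.01,"wz":0},
    {"dx":0,"dy":0.155,"dz":0.002,"wx":0,"wy":-0.01,"wz":0},
    {"dx":0,"dy":0.17,"dz":0.002,"wx":0,"wy":-0.01,"wz":0},
  ],
  claw=0.2,
)

```text
clock: 7.4
tool_pos: [0.432, -0.0258, 0.2043]
eef_rot: [0.709, -0.026, 0.004, -0.704]
contact_force: [-0.5, -0.1, -0.3]
opening: 0.598
```

arm_command(
  deltas=[
    {"dx":0,"dy":0,"dz":0,"wx":0,"wy":0,"wz":0},
    {"dx":0,"dy":0,"dz":0,"wx":0,"wy":0,"wz":0},
    {"dx":0,"dy":0,"dz":0,"wx":0,"wy":0,"wz":0},
    {"dx":0,"dy":0,"dz":0,"wx":0,"wy":0,"wz":0},
    {"dx":0,"dy":0,"dz":0,"wx":0,"wy":0,"wz":0},
  ],
  claw=-1,
  grip_force=20,
)

```text
clock: 7.9
tool_pos: [0.432, -0.0264, 0.2063]
eef_rot: [0.709, -0.026, 0.005, -0.705]
contact_force: [1.1, 0.4, 0.0]
opening: 0.171
```

```bash
python3 - <<'E'
from h import *
plan([.434,-.025,.031],87.6)
E
```

```text
t 7.9 gp [ 0.4277 -0.0272  0.0594] yaw 87.5 tilt [-0.0291 -0.0054 -0.9996] q7 0.47 open 0.171 F [1.1 0.4 0. ]
dx 0.003 dy 0.028 dz 0.002  wx 0.009 wy -0.002 wz -0.037
```

arm_command(
  deltas=[
    {"dx":0,"dy":0,"dz":0,"wx":0,"wy":0,"wz":0},
    {"dx":0,"dy":0,"dz":0,"wx":0,"wy":0,"wz":0},
    {"dx":0,"dy":0,"dz":0,"wx":0,"wy":0,"wz":0},
    {"dx":0,"dy":0,"dz":0,"wx":0,"wy":0,"wz":0},
    {"dx":0,"dy":0,"dz":0,"wx":0,"wy":0,"wz":0},
  ],
  claw=0.2,
)

```text
clock: 8.4
tool_pos: [0.4318, -0.0264, 0.2058]
eef_rot: [0.709, -0.026, 0.005, -0.705]
contact_force: [-0.4, 0.7, 0.0]
opening: 0.591
```

```bash
python3 - <<'E'
from h import *
print(np.array(r.get_state()["q"]))
plan([.434,-.025,.031],87.6)
E
```

```text
[ 0.0155  0.8668 -0.1012  2.2564  1.005   0.096   0.4721]
t 8.4 gp [ 0.4273 -0.0272  0.0589] yaw 87.5 tilt [-0.0303 -0.0054 -0.9995] q7 0.47 open 0.591 F [-0.4  0.7  0. ]
dx 0.003 dy 0.028 dz 0.002  wx 0.009 wy -0.002 wz -0.038
```

arm_command(
  deltas=[
    {"dx":0.003,"dy":0,"dz":0,"wx":0,"wy":0,"wz":0.03},
    {"dx":0.006,"dy":0,"dz":0,"wx":0,"wy":0,"wz":0.06},
    {"dx":0.009,"dy":0,"dz":0,"wx":0,"wy":0,"wz":0.08},
    {"dx":0.012,"dy":0,"dz":0,"wx":0,"wy":0,"wz":0.1},
    {"dx":0.015,"dy":0,"dz":0,"wx":0,"wy":0,"wz":0.13},
  ],
)

```text
clock: 8.9
tool_pos: [0.4468, -0.0272, 0.2054]
eef_rot: [0.707, -0.063, -0.032, -0.704]
contact_force: [-0.4, -0.2, 0.2]
opening: 0.599
```

```bash
python3 - <<'E'
from h import *
print(np.array(r.get_state()["q"]))
plan([.434,-.025,.031],87.6)
E
```

```text
[ 0.1959  0.8963 -0.3869  2.1554  0.8477  0.3917  0.6249]
t 8.9 gp [ 0.4272 -0.0273  0.0597] yaw 87.5 tilt [-0.133  -0.001  -0.9911] q7 0.62 open 0.599 F [-0.4 -0.2  0.2]
dx -0.009 dy 0.029 dz 0.002  wx 0.009 wy -0.002 wz -0.170
```

arm_command(
  deltas=[
    {"dx":0.002,"dy":0.006,"dz":0.001,"wx":0,"wy":0,"wz":0},
    {"dx":0.004,"dy":0.012,"dz":0.002,"wx":0,"wy":0,"wz":0},
    {"dx":0.006,"dy":0.018,"dz":0.002,"wx":0,"wy":0,"wz":0},
    {"dx":0.008,"dy":0.023,"dz":0.002,"wx":0,"wy":0,"wz":0},
    {"dx":0.01,"dy":0.027,"dz":0.002,"wx":0,"wy":0,"wz":0},
  ],
)

```text
clock: 9.4
tool_pos: [0.4531, -0.0254, 0.1766]
eef_rot: [0.707, -0.062, -0.032, -0.704]
contact_force: [-0.1, 0.5, 0.2]
opening: 0.6
```

```bash
python3 - <<'E'
from h import *
print(np.array(r.get_state()["q"]))
plan([.434,-.025,.031],87.6)
im=r.snapshot("scene")[:,:,::-1]; crop("s3",im,150,100,350,250,4)
E
```

```text
[ 0.1569  0.9512 -0.3284  2.1399  0.8959  0.3352  0.5857]
t 9.4 gp [ 0.4336 -0.0256  0.0309] yaw 87.6 tilt [-0.1326 -0.0015 -0.9912] q7 0.59 open 0.6 F [-0.1  0.5  0.2]
dx -0.019 dy 0.001 dz -0.000  wx 0.009 wy -0.001 wz -0.169
```

View pics/s3.png

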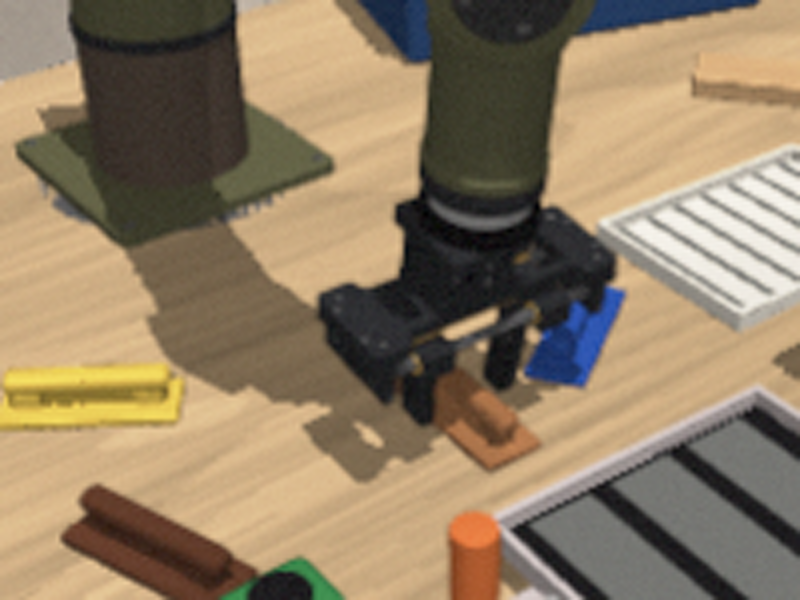

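arm_command(
  deltas=[
    {"dx":-0.004,"dy":0,"dz":0,"wx":0,"wy":0,"wz":-0.033},
    {"dx":-0.008,"dy":0,"dz":0,"wx":0,"wy":0,"wz":-0.067},
    {"dx":-0.0115,"dy":0,"dz":0,"wx":0,"wy":0,"wz":-0.1},
    {"dx":-0.0115,"dy":0,"dz":0,"wx":0,"wy":0,"wz":-0.1},
    {"dx":-0.0115,"dy":0,"dz":0,"wx":0,"wy":0,"wz":-0.1},
  ],
)

```text
clock: 9.95
tool_pos: [0.442, -0.0248, 0.1788]
eef_rot: [0.709, -0.034, -0.004, -0.704]
contact_force: [-0.3, -0.3, -1.0]
opening: 0.602
```

```bash
python3 - <<'E'
from h import *
print(np.array(r.get_state()["q"]))
plan([.434,-.025,.031],87.6)
E
```

```text
[ 0.0197  0.9284 -0.1113  2.2166  1.0376  0.1064  0.441 ]
t 9.95 gp [ 0.434  -0.0256  0.032 ] yaw 87.6 tilt [-0.0542 -0.0052 -0.9985] q7 0.44 open 0.602 F [-0.3 -0.3 -1. ]
dx -0.008 dy 0.001 dz -0.000  wx 0.010 wy -0.001 wz -0.069
```

Good. Close the grip.

arm_command(
  deltas=[
    {"dx":0,"dy":0,"dz":0,"wx":0,"wy":0,"wz":0},
    {"dx":0,"dy":0,"dz":0,"wx":0,"wy":0,"wz":0},
    {"dx":0,"dy":0,"dz":0,"wx":0,"wy":0,"wz":0},
    {"dx":0,"dy":0,"dz":0,"wx":0,"wy":0,"wz":0},
    {"dx":0,"dy":0,"dz":0,"wx":0,"wy":0,"wz":0},
  ],
  claw=-1,
  grip_force=25,
)

```text
clock: 10.45
tool_pos: [0.4419, -0.0251, 0.1788]
eef_rot: [0.709, -0.034, -0.004, -0.705]
contact_force: [0.7, -0.2, -1.5]
opening: 0.2
```

arm_command(
  deltas=[
    {"dx":0,"dy":0,"dz":0,"wx":0,"wy":0,"wz":0},
    {"dx":0,"dy":-0.01,"dz":0,"wx":0,"wy":0,"wz":0},
    {"dx":0,"dy":-0.03,"dz":0,"wx":0,"wy":0,"wz":0},
    {"dx":0,"dy":-0.06,"dz":0,"wx":0,"wy":0,"wz":0},
    {"dx":0,"dy":-0.1,"dz":0,"wx":0,"wy":0,"wz":0},
  ],
)

```text
clock: 10.95
tool_pos: [0.4466, -0.0247, 0.2789]
eef_rot: [0.709, -0.035, -0.005, -0.705]
contact_force: [1.0, -0.8, -1.9]
opening: 0.204
```

```bash
python3 - <<'E'
from h import *
print(np.array(r.get_state()["q"]))
# tray frame
o=np.array([.637,.0023]); ex=np.array([np.cos(np.radians(-2.8)),np.sin(np.radians(-2.8))]); ey=np.array([-ex[1],ex[0]])
p=o+.045*ey; print(p); plan([*p,.15],87.2)
im=r.snapshot("scene")[:,:,::-1]; crop("s4",im,150,100,350,250,4)
E
```

```text
[ 0.2645  0.7504 -0.505   2.1621  0.7821  0.4829  0.6667]
[0.6392 0.0472]
t 10.95 gp [ 0.4381 -0.0254  0.1321] yaw 87.6 tilt [-0.0575 -0.0047 -0.9983] q7 0.67 open 0.204 F [ 1.  -0.8 -1.9]
dx 0.188 dy -0.030 dz 0.080  wx 0.009 wy 0.008 wz -0.073
```

View pics/s4.png

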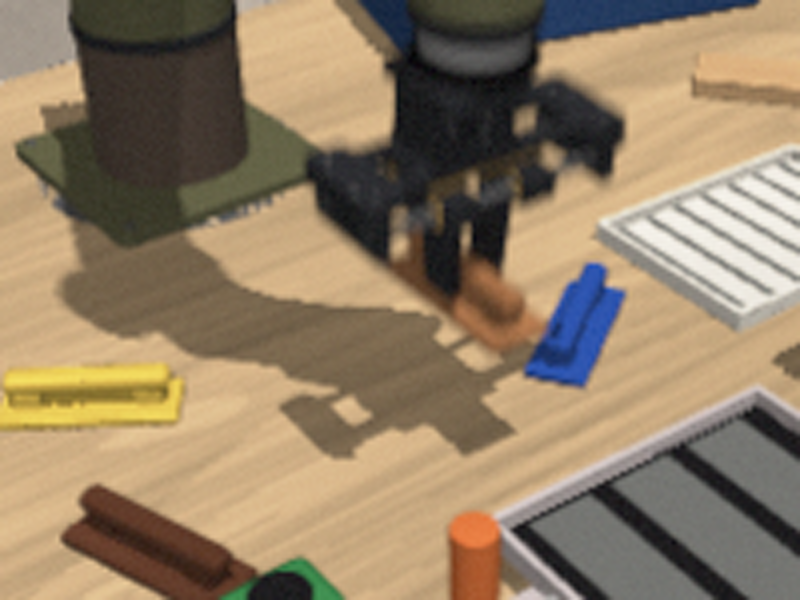

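arm_command(
  deltas=[
    {"dx":0.03,"dy":-0.01,"dz":0.012,"wx":0,"wy":0,"wz":0},
    {"dx":0.075,"dy":-0.02,"dz":0.03,"wx":0,"wy":0,"wz":0},
    {"dx":0.12,"dy":-0.025,"dz":0.05,"wx":0,"wy":0,"wz":0},
    {"dx":0.165,"dy":-0.029,"dz":0.068,"wx":0,"wy":0,"wz":0},
    {"dx":0.195,"dy":-0.029,"dz":0.081,"wx":0,"wy":0,"wz":0},
  ],
)

```text
clock: 11.5
tool_pos: [0.6493, 0.0489, 0.2968]
eef_rot: [0.708, -0.034, -0.003, -0.705]
contact_force: [0.4, 0.7, -0.9]
opening: 0.202
```

```bash
python3 - <<'E'
from h import *
print(np.array(r.get_state()["q"]))
plan([.6392,.0472,.057],87.2)
s=r.get_calibration("scene")
im=r.snapshot("scene")[:,:,::-1]; crop("s5",im,200,120,400,270,4)
E
```

```text
[ 0.1678  0.9267 -0.6178  1.53    0.6004  0.936   0.8795]
t 11.5 gp [0.6418 0.0484 0.15  ] yaw 87.5 tilt [-0.0512 -0.0034 -0.9987] q7 0.88 open 0.202 F [ 0.4  0.7 -0.9]
dx -0.005 dy 0.093 dz -0.002  wx 0.007 wy 0.006 wz -0.065
```

View pics/s5.png

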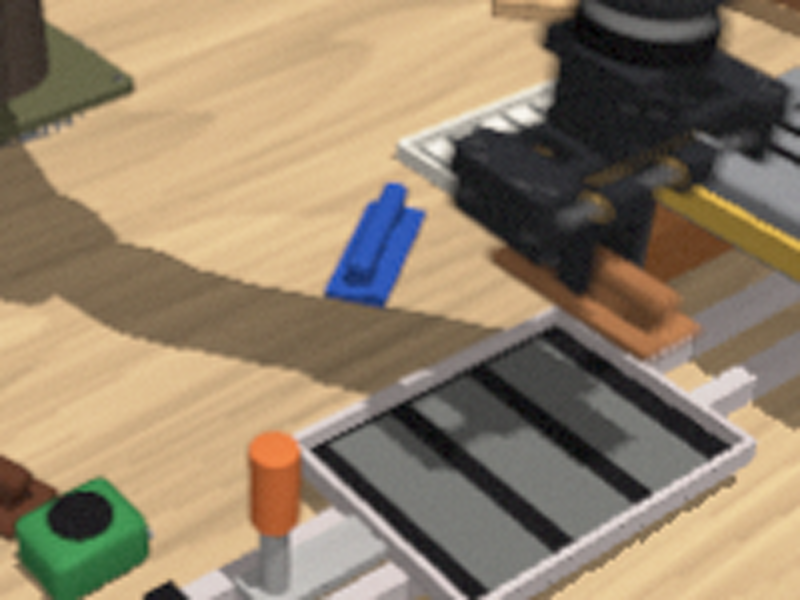

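```bash
python3 - <<'E'
from h import *
s=r.get_calibration("scene")
o=np.array([.637,.0023]); ex=np.array([np.cos(np.radians(-2.8)),np.sin(np.radians(-2.8))]); ey=np.array([-ex[1],ex[0]])
for a,b in ((-.08,.11),(.08,.11),(.08,-.11),(-.08,-.11)):
    p=o+a*ex+b*ey; print((proj(s,[*p,.036])[0]-[200,120]+.5)*4-.5)
E
```

```text
[554.4901 300.9855]
[755.3983 437.2517]
[470.1394 612.1699]
[282.0451 436.9281]
```

arm_command(
  deltas=[
    {"dx":0.003,"dy":0.025,"dz":-0.001,"wx":0,"wy":0,"wz":0},
    {"dx":0.004,"dy":0.05,"dz":-0.001,"wx":0,"wy":0,"wz":0},
    {"dx":0.004,"dy":0.07,"dz":-0.001,"wx":0,"wy":0,"wz":0},
    {"dx":0.004,"dy":0.083,"dz":-0.001,"wx":0,"wy":0,"wz":0},
    {"dx":0.004,"dy":0.09,"dz":-0.001,"wx":0,"wy":0,"wz":0},
  ],
)

```text
clock: 12.05
tool_pos: [0.6451, 0.0462, 0.205]
eef_rot: [0.709, -0.035, -0.005, -0.704]
contact_force: [-0.2, -0.3, -0.3]
opening: 0.2
```

```bash
python3 - <<'E'
from h import *
plan([.6392,.0472,.057],87.2)
E
```

```text
t 12.05 gp [0.6369 0.0454 0.0582] yaw 87.5 tilt [-0.0561 -0.0053 -0.9984] q7 0.82 open 0.2 F [-0.2 -0.3 -0.3]
dx -0.006 dy 0.001 dz 0.001  wx 0.010 wy 0.007 wz -0.071
```

arm_command(
  deltas=[
    {"dx":0,"dy":0,"dz":0,"wx":0,"wy":0,"wz":0},
    {"dx":0,"dy":0,"dz":0,"wx":0,"wy":0,"wz":0},
    {"dx":0,"dy":0,"dz":0,"wx":0,"wy":0,"wz":0},
    {"dx":0,"dy":0,"dz":0,"wx":0,"wy":0,"wz":0},
    {"dx":0,"dy":0,"dz":0,"wx":0,"wy":0,"wz":0},
  ],
  claw=0,
)

```text
clock: 12.55
tool_pos: [0.6461, 0.0465, 0.2072]
eef_rot: [0.709, -0.034, -0.003, -0.705]
contact_force: [-0.0, -0.1, -0.5]
opening: 0.5
```

arm_command(
  deltas=[
    {"dx":0,"dy":-0.02,"dz":0,"wx":0,"wy":0,"wz":0},
    {"dx":0,"dy":-0.05,"dz":0,"wx":0,"wy":0,"wz":0},
    {"dx":0,"dy":-0.09,"dz":0,"wx":0,"wy":0,"wz":0},
    {"dx":0,"dy":-0.13,"dz":0,"wx":0,"wy":0,"wz":0},
    {"dx":0,"dy":-0.16,"dz":0,"wx":0,"wy":0,"wz":-0.07},
  ],
)

```text
clock: 13.05
tool_pos: [0.6552, 0.0473, 0.369]
eef_rot: [0.709, -0.014, 0.017, -0.705]
contact_force: [-0.1, -0.1, 0.7]
opening: 0.5
```

```bash
python3 - <<'E'
from h import *
print(np.array(r.get_state()["q"]))
plan([.4275,-.2508,.2],107.5)
im=r.snapshot("scene")[:,:,::-1]; cv2.imwrite("pics/s6.png",im)
E
```

```text
[ 0.1847  0.8367 -0.6506  1.4853  0.5683  1.01    0.9142]
t 13.05 gp [0.6559 0.0464 0.222 ] yaw 87.5 tilt [ 0.0047 -0.0058 -1.    ] q7 0.91 open 0.5 F [-0.1 -0.1  0.7]
dx -0.215 dy 0.023 dz -0.308  wx 0.008 wy -0.445 wz 0.005
```

View pics/s6.png

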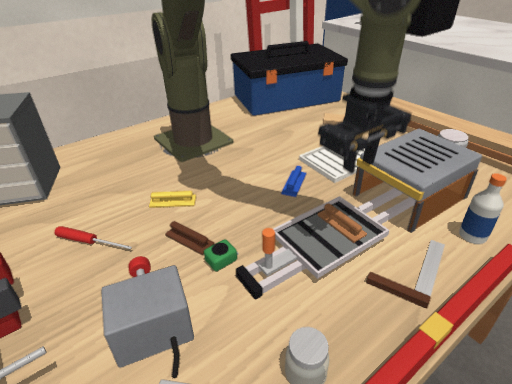

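arm_command(
  deltas=[
    {"dx":-0.025,"dy":0,"dz":-0.036,"wx":0,"wy":0,"wz":0},
    {"dx":-0.05,"dy":0,"dz":-0.074,"wx":0,"wy":-0.1,"wz":0},
    {"dx":-0.08,"dy":0,"dz":-0.11,"wx":0,"wy":-0.25,"wz":0},
    {"dx":-0.105,"dy":0,"dz":-0.15,"wx":0,"wy":-0.4,"wz":0},
    {"dx":-0.13,"dy":0,"dz":-0.185,"wx":0,"wy":-0.44,"wz":0},
  ],
  claw=0.2,
)

```text
clock: 13.6
tool_pos: [0.5151, -0.134, 0.3673]
eef_rot: [0.702, 0.107, -0.108, -0.696]
contact_force: [0.4, 0.0, 0.3]
opening: 0.603
```

```bash
python3 - <<'E'
from h import *
plan([.4275,-.2508,.2],107.5)
E
```

```text
t 13.6 gp [ 0.5152 -0.1351  0.2203] yaw 107.5 tilt [ 0.0007 -0.0076 -1.    ] q7 1.37 open 0.603 F [0.4 0.  0.3]
dx -0.119 dy 0.021 dz -0.085  wx 0.009 wy -0.000 wz -0.002
```

arm_command(
  deltas=[
    {"dx":-0.035,"dy":0.006,"dz":-0.025,"wx":0.009,"wy":0,"wz":0},
    {"dx":-0.07,"dy":0.012,"dz":-0.05,"wx":0.009,"wy":0,"wz":0},
    {"dx":-0.1,"dy":0.018,"dz":-0.072,"wx":0.009,"wy":0,"wz":0},
    {"dx":-0.119,"dy":0.021,"dz":-0.085,"wx":0.009,"wy":0,"wz":0},
    {"dx":-0.119,"dy":0.021,"dz":-0.085,"wx":0.009,"wy":0,"wz":0},
  ],
)

```text
clock: 14.1
tool_pos: [0.4257, -0.2519, 0.3462]
eef_rot: [0.7, 0.102, -0.106, -0.699]
contact_force: [0.6, -0.5, -0.0]
opening: 0.603
```

```bash
python3 - <<'E'
from h import *
print(np.array(r.get_state()["q"]))
plan([.4275,-.2508,.031],107.5)
c,w=bar("w4",(0,90,20),(20,255,120),.008)
print(proj(c,[[.4275,-.2508,.032]]))
E
```

```text
[ 0.9032  0.7108 -0.7641  1.994   0.7369  0.7419  1.5502]
t 14.1 gp [ 0.425  -0.2521  0.1993] yaw 107.0 tilt [-0.005  -0.0016 -1.    ] q7 1.55 open 0.603 F [ 0.6 -0.5 -0. ]
dx 0.003 dy 0.168 dz 0.001  wx 0.000 wy -0.012 wz -0.007
ctr (415.31817626953125, -233.5068359375) size (141.93649291992188, 181.03269958496094) length dir 104.924576
[[256.5366 179.2996]]
```

View pics/w4.png

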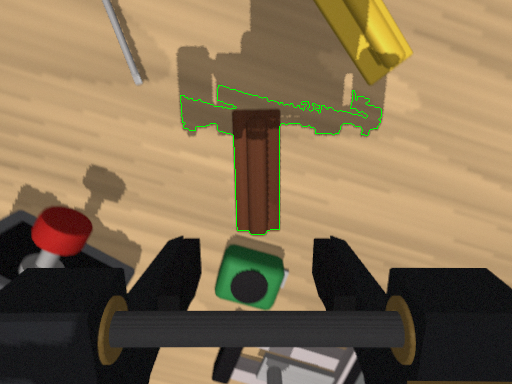

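arm_command(
  deltas=[
    {"dx":0.002,"dy":0.04,"dz":0.001,"wx":0,"wy":0,"wz":0},
    {"dx":0.002,"dy":0.08,"dz":0.001,"wx":0,"wy":0,"wz":0},
    {"dx":0.002,"dy":0.12,"dz":0.001,"wx":0,"wy":0,"wz":0},
    {"dx":0.002,"dy":0.15,"dz":0.001,"wx":0,"wy":0,"wz":0},
    {"dx":0.002,"dy":0.168,"dz":0.001,"wx":0,"wy":0,"wz":0},
  ],
)

```text
clock: 14.65
tool_pos: [0.4311, -0.2451, 0.1772]
eef_rot: [-0.698, -0.107, 0.108, 0.7]
contact_force: [-1.3, -0.5, 0.7]
opening: 0.599
```

```bash
python3 - <<'E'
from h import *
print(np.array(r.get_state()["q"]))
plan([.4275,-.2508,.031],107.5)
E
```

```text
[ 0.6804  0.9654 -0.423   2.0748  1.1809  0.372   1.15  ]
t 14.65 gp [ 0.431  -0.2448  0.0302] yaw 107.5 tilt [-0.0011  0.0021 -1.    ] q7 1.15 open 0.599 F [-1.3 -0.5  0.7]
dx -0.005 dy -0.001 dz -0.004  wx -0.003 wy 0.000 wz -0.001
```

arm_command(
  deltas=[
    {"dx":0,"dy":0,"dz":0,"wx":0,"wy":0,"wz":0},
    {"dx":0,"dy":0,"dz":0,"wx":0,"wy":0,"wz":0},
    {"dx":0,"dy":0,"dz":0,"wx":0,"wy":0,"wz":0},
    {"dx":0,"dy":0,"dz":0,"wx":0,"wy":0,"wz":0},
    {"dx":0,"dy":0,"dz":0,"wx":0,"wy":0,"wz":0},
  ],
  claw=-1,
  grip_force=25,
)

```text
clock: 15.15
tool_pos: [0.4303, -0.2476, 0.1801]
eef_rot: [0.699, 0.107, -0.106, -0.699]
contact_force: [0.3, -0.6, 3.8]
opening: 0.199
```

arm_command(
  deltas=[
    {"dx":0,"dy":0,"dz":0,"wx":0,"wy":0,"wz":0},
    {"dx":0,"dy":-0.01,"dz":0,"wx":0,"wy":0,"wz":0},
    {"dx":0,"dy":-0.03,"dz":0,"wx":0,"wy":0,"wz":0},
    {"dx":0,"dy":-0.07,"dz":0,"wx":0,"wy":0,"wz":0},
    {"dx":0,"dy":-0.12,"dz":0,"wx":0,"wy":0,"wz":0},
  ],
)

```text
clock: 15.65
tool_pos: [0.4291, -0.2471, 0.2994]
eef_rot: [-0.698, -0.105, 0.108, 0.7]
contact_force: [0.1, -0.5, -1.0]
opening: 0.201
```

```bash
python3 - <<'E'
from h import *
o=np.array([.639,.0023]); ex=np.array([np.cos(np.radians(-2.8)),np.sin(np.radians(-2.8))]); ey=np.array([-ex[1],ex[0]])
p=o-.025*ey; print(p); plan([*p,.20],87.2)
im=r.snapshot("scene")[:,:,::-1]; crop("s7",im,130,120,330,270,4)
E
```

```text
[ 0.6378 -0.0227]
t 15.65 gp [ 0.4284 -0.2468  0.1524] yaw 107.3 tilt [-0.0046  0.0019 -1.    ] q7 1.46 open 0.201 F [ 0.1 -0.5 -1. ]
dx 0.266 dy -0.048 dz 0.152  wx -0.003 wy 0.448 wz -0.006
```

View pics/s7.png

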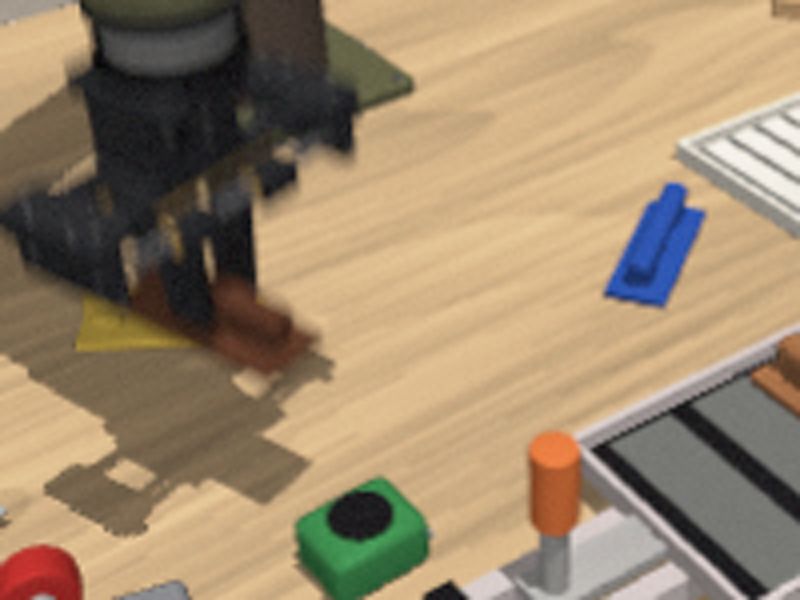

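arm_command(
  deltas=[
    {"dx":0.03,"dy":-0.025,"dz":0.018,"wx":0,"wy":0.05,"wz":0},
    {"dx":0.07,"dy":-0.045,"dz":0.04,"wx":0,"wy":0.15,"wz":0},
    {"dx":0.11,"dy":-0.048,"dz":0.063,"wx":0,"wy":0.3,"wz":0},
    {"dx":0.15,"dy":-0.048,"dz":0.086,"wx":0,"wy":0.4,"wz":0},
    {"dx":0.19,"dy":-0.048,"dz":0.108,"wx":0,"wy":0.45,"wz":0},
  ],
)

```text
clock: 16.2
tool_pos: [0.5799, -0.0862, 0.3475]
eef_rot: [0.707, -0.019, 0.019, -0.707]
contact_force: [0.3, -0.3, -0.6]
opening: 0.197
```

```bash
python3 - <<'E'
from h import *
plan([.6378,-.0227,.1],87.2)
E
```

```text
t 16.2 gp [ 0.5798 -0.0863  0.2005] yaw 86.9 tilt [-0.0007 -0.0006 -1.    ] q7 1.03 open 0.197 F [ 0.3 -0.3 -0.6]
dx 0.054 dy 0.100 dz 0.067  wx 0.001 wy -0.006 wz -0.001
```

arm_command(
  deltas=[
    {"dx":0.025,"dy":0,"dz":0.03,"wx":0,"wy":0,"wz":0},
    {"dx":0.05,"dy":0.02,"dz":0.06,"wx":0,"wy":0,"wz":0},
    {"dx":0.054,"dy":0.05,"dz":0.067,"wx":0,"wy":0,"wz":0},
    {"dx":0.054,"dy":0.08,"dz":0.067,"wx":0,"wy":0,"wz":0},
    {"dx":0.054,"dy":0.1,"dz":0.067,"wx":0,"wy":0,"wz":0},
  ],
)

```text
clock: 16.7
tool_pos: [0.6356, -0.0231, 0.2446]
eef_rot: [0.707, -0.019, 0.016, -0.707]
contact_force: [0.3, -1.0, -0.7]
opening: 0.204
```

```bash
python3 - <<'E'
from h import *
plan([.6378,-.0227,.06],87.2)
im=r.snapshot("scene")[:,:,::-1]; crop("s8",im,200,120,400,270,4)
E
```

```text
t 16.7 gp [ 0.635  -0.0231  0.0976] yaw 87.1 tilt [-0.004  -0.0004 -1.    ] q7 0.9 open 0.204 F [ 0.3 -1.  -0.7]
dx 0.002 dy 0.038 dz 0.001  wx 0.001 wy -0.001 wz -0.005
```

View pics/s8.png

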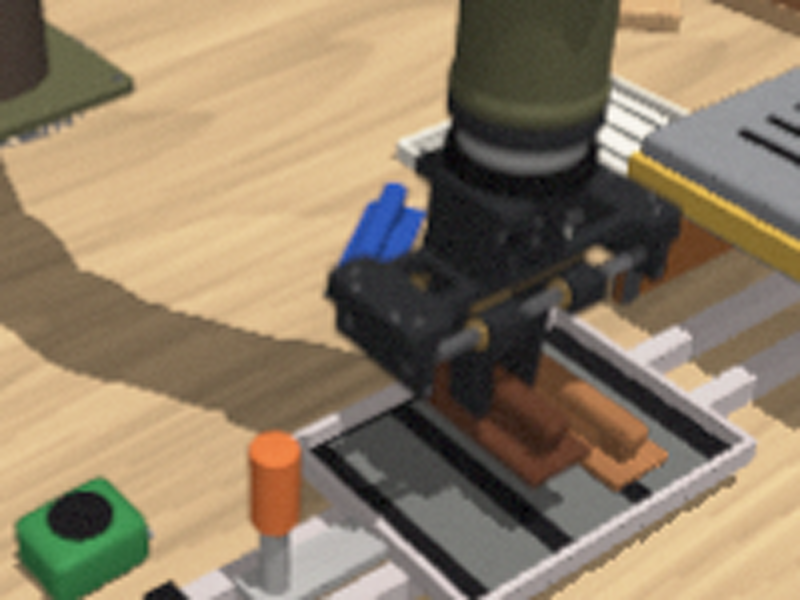

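arm_command(
  deltas=[
    {"dx":0.002,"dy":0,"dz":-0.007,"wx":0,"wy":0,"wz":0},
    {"dx":0.002,"dy":0.012,"dz":-0.007,"wx":0,"wy":0,"wz":0},
    {"dx":0.002,"dy":0.024,"dz":-0.007,"wx":0,"wy":0,"wz":0},
    {"dx":0.002,"dy":0.034,"dz":-0.007,"wx":0,"wy":0,"wz":0},
    {"dx":0.002,"dy":0.038,"dz":-0.007,"wx":0,"wy":0,"wz":0},
  ],
)

```text
clock: 17.25
tool_pos: [0.6376, -0.0305, 0.2077]
eef_rot: [0.707, -0.019, 0.017, -0.707]
contact_force: [0.1, -0.1, 0.2]
opening: 0.202
```

```bash
python3 - <<'E'
from h import *
plan([.6378,-.0297,.06],87.2)
im=r.snapshot("scene")[:,:,::-1]; crop("s9",im,200,120,400,270,4)
E
```

```text
t 17.25 gp [ 0.6372 -0.0306  0.0607] yaw 87.1 tilt [-0.0026 -0.0002 -1.    ] q7 0.88 open 0.202 F [ 0.1 -0.1  0.2]
dx 0.000 dy 0.001 dz 0.001  wx 0.000 wy -0.002 wz -0.003
```

View pics/s9.png

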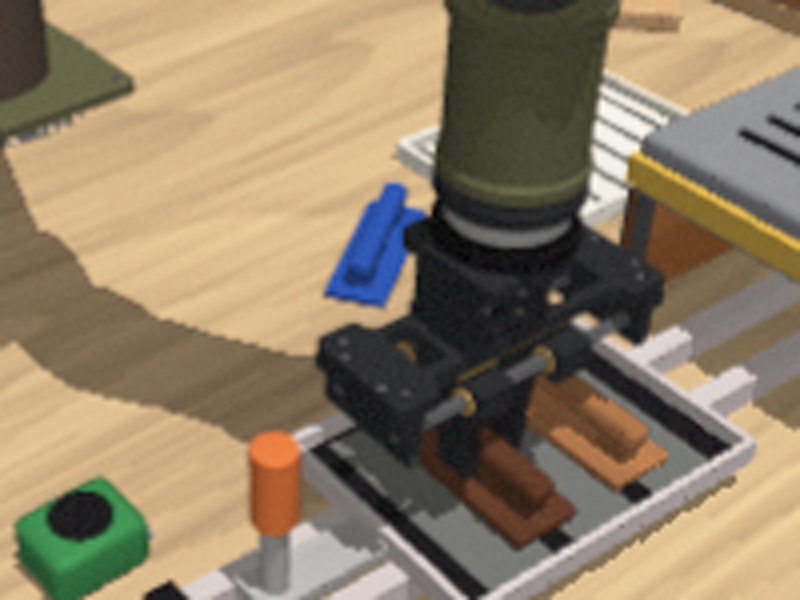

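arm_command(
  deltas=[
    {"dx":0,"dy":0.002,"dz":0,"wx":0,"wy":0,"wz":0},
    {"dx":0,"dy":0.002,"dz":0,"wx":0,"wy":0,"wz":0},
    {"dx":0,"dy":0.002,"dz":0,"wx":0,"wy":0,"wz":0},
    {"dx":0,"dy":0.002,"dz":0,"wx":0,"wy":0,"wz":0},
    {"dx":0,"dy":0.002,"dz":0,"wx":0,"wy":0,"wz":0},
  ],
  claw=-0.1,
)

```text
clock: 17.8
tool_pos: [0.6382, -0.0305, 0.2071]
eef_rot: [0.707, -0.018, 0.018, -0.707]
contact_force: [0.0, -0.2, 0.2]
opening: 0.451
```

arm_command(
  deltas=[
    {"dx":0,"dy":-0.02,"dz":0,"wx":0,"wy":0,"wz":0},
    {"dx":0,"dy":-0.05,"dz":0,"wx":0,"wy":0,"wz":0},
    {"dx":0,"dy":-0.09,"dz":0,"wx":0,"wy":0,"wz":0},
    {"dx":0,"dy":-0.12,"dz":0,"wx":0,"wy":0,"wz":0},
    {"dx":0,"dy":-0.14,"dz":0,"wx":0,"wy":0,"wz":0},
  ],
)

```text
clock: 18.3
tool_pos: [0.6386, -0.0302, 0.3496]
eef_rot: [-0.707, 0.017, -0.019, 0.707]
contact_force: [1.1, -0.5, 0.0]
opening: 0.45
```

```bash
python3 - <<'E'
from h import *
print(np.array(r.get_state()["q"]))
plan([.505,-.392,.2],74)
im=r.snapshot("wrist")[:,:,::-1]; cv2.imwrite("pics/w5.png",im)
E
```

```text
[ 0.3083  0.836  -0.6384  1.5605  0.5799  0.939   0.9985]
t 18.3 gp [ 0.6389 -0.0302  0.2026] yaw 87.1 tilt [ 0.0023  0.0003 -1.    ] q7 1.0 open 0.45 F [ 1.1 -0.5  0. ]
dx -0.115 dy 0.002 dz -0.368  wx -0.001 wy 0.291 wz 0.003
```

View pics/w5.png

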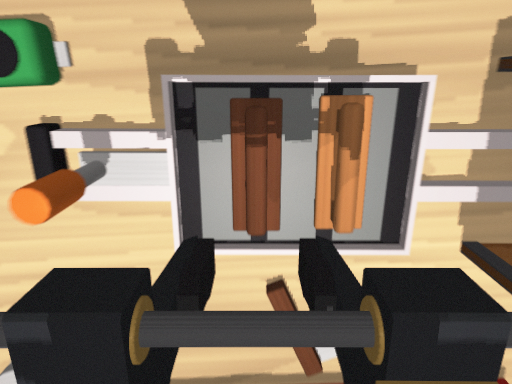

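arm_command(
  deltas=[
    {"dx":-0.012,"dy":0,"dz":-0.04,"wx":0,"wy":0.05,"wz":0},
    {"dx":-0.025,"dy":0,"dz":-0.08,"wx":0,"wy":0.1,"wz":0},
    {"dx":-0.037,"dy":0,"dz":-0.12,"wx":0,"wy":0.15,"wz":0},
    {"dx":-0.05,"dy":0,"dz":-0.16,"wx":0,"wy":0.2,"wz":0},
    {"dx":-0.062,"dy":0,"dz":-0.2,"wx":0,"wy":0.29,"wz":0},
  ],
  claw=0.8,
)

```text
clock: 18.85
tool_pos: [0.565, -0.2287, 0.3464]
eef_rot: [0.7, -0.1, 0.098, -0.7]
contact_force: [0.5, -0.4, -0.0]
opening: 0.879
```

```bash
python3 - <<'E'
from h import *
plan([.505,-.392,.2],74)
E
```

```text
t 18.85 gp [ 0.5648 -0.2287  0.1994] yaw 73.9 tilt [-0.0018 -0.     -1.    ] q7 1.1 open 0.879 F [ 0.5 -0.4 -0. ]
dx -0.012 dy -0.001 dz -0.174  wx 0.001 wy -0.002 wz -0.002
```

arm_command(
  deltas=[
    {"dx":-0.003,"dy":0,"dz":-0.045,"wx":0,"wy":0,"wz":0},
    {"dx":-0.006,"dy":0,"dz":-0.09,"wx":0,"wy":0,"wz":0},
    {"dx":-0.01,"dy":0,"dz":-0.135,"wx":0,"wy":0,"wz":0},
    {"dx":-0.012,"dy":0,"dz":-0.165,"wx":0,"wy":0,"wz":0},
    {"dx":-0.012,"dy":0,"dz":-0.174,"wx":0,"wy":0,"wz":0},
  ],
)

```text
clock: 19.35
tool_pos: [0.5039, -0.3956, 0.3458]
eef_rot: [0.701, -0.102, 0.1, -0.699]
contact_force: [0.4, 0.1, -0.2]
opening: 0.897
```

```bash
python3 - <<'E'
from h import *
print(np.array(r.get_state()["q"]))
plan([.505,-.392,.07],74)
c=r.get_calibration("wrist")
im=np.ascontiguousarray(r.snapshot("wrist")[:,:,::-1]); 
hsv=cv2.cvtColor(im,cv2.COLOR_BGR2HSV); m=cv2.inRange(hsv,(0,150,60),(6,255,255)); m[262:]=0
cnt=max(cv2.findContours(m,0,2)[0],key=cv2.contourArea); cv2.drawContours(im,[cnt],-1,(0,255,0),1); cv2.imwrite("pics/w6.png",im)
P=onz(c,cnt[:,0],.07)[:,:2].astype(np.float32)*1000; print(cv2.minAreaRect(P)); print(proj(c,[.505,-.392,.07]))
E
```

```text
[ 0.9155  0.8391 -0.6193  1.5576  0.5718  0.9345  1.3898]
t 19.35 gp [ 0.5034 -0.396   0.1988] yaw 73.6 tilt [-0.0037 -0.0023 -1.    ] q7 1.39 open 0.897 F [ 0.4  0.1 -0.2]
dx 0.000 dy 0.129 dz 0.004  wx 0.004 wy -0.008 wz -0.004
((503.3853454589844, -391.7525939941406), (38.93828201293945, 30.58118438720703), 75.22764587402344)
[[262.0826 189.1719]]
```

View pics/w6.png

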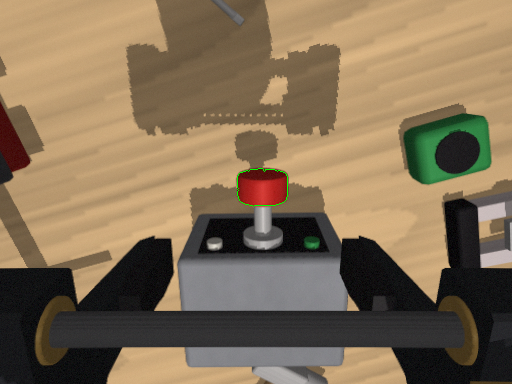

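arm_command(
  deltas=[
    {"dx":0,"dy":0.03,"dz":0.003,"wx":0,"wy":0,"wz":0},
    {"dx":0,"dy":0.06,"dz":0.003,"wx":0,"wy":0,"wz":0},
    {"dx":0,"dy":0.09,"dz":0.003,"wx":0,"wy":0,"wz":0},
    {"dx":0,"dy":0.115,"dz":0.003,"wx":0,"wy":0,"wz":0},
    {"dx":0,"dy":0.127,"dz":0.003,"wx":0,"wy":0,"wz":0},
  ],
)

```text
clock: 19.9
tool_pos: [0.5078, -0.3854, 0.2177]
eef_rot: [-0.699, 0.098, -0.096, 0.701]
contact_force: [0.8, 0.2, 0.1]
opening: 0.901
```

arm_command(
  deltas=[
    {"dx":0,"dy":0,"dz":0,"wx":0,"wy":0,"wz":0},
    {"dx":0,"dy":0,"dz":0,"wx":0,"wy":0,"wz":0},
    {"dx":0,"dy":0,"dz":0,"wx":0,"wy":0,"wz":0},
    {"dx":0,"dy":0,"dz":0,"wx":0,"wy":0,"wz":0},
    {"dx":0,"dy":0,"dz":0,"wx":0,"wy":0,"wz":0},
  ],
  claw=-1,
  grip_force=30,
)

```text
clock: 20.4
tool_pos: [0.5071, -0.3907, 0.2212]
eef_rot: [0.702, -0.098, 0.099, -0.698]
contact_force: [-0.8, -8.9, 1.4]
opening: 0.471
```

arm_command(
  deltas=[
    {"dx":0,"dy":0,"dz":0,"wx":0,"wy":0,"wz":0},
    {"dx":0,"dy":0,"dz":0,"wx":0,"wy":0,"wz":0},
    {"dx":0,"dy":0,"dz":0,"wx":0,"wy":0,"wz":0},
    {"dx":0,"dy":0,"dz":0,"wx":0,"wy":0,"wz":0},
    {"dx":0,"dy":0,"dz":0,"wx":0,"wy":0,"wz":0},
  ],
)

```text
clock: 20.9
tool_pos: [0.5068, -0.3916, 0.2211]
eef_rot: [0.702, -0.099, 0.099, -0.698]
contact_force: [-0.5, -5.5, 1.6]
opening: 0.444
```

```bash
python3 - <<'E'
from h import *
plan([.505,-.392,.07],74)
im=r.snapshot("scene")[:,:,::-1]; crop("s10",im,60,180,260,330,4)
E
```

```text
t 20.9 gp [ 0.5068 -0.3925  0.0741] yaw 73.9 tilt [-0.0002 -0.0064 -1.    ] q7 1.28 open 0.444 F [-0.5 -5.5  1.6]
dx -0.002 dy 0.004 dz -0.001  wx 0.008 wy -0.002 wz 0.002
```

View pics/s10.png

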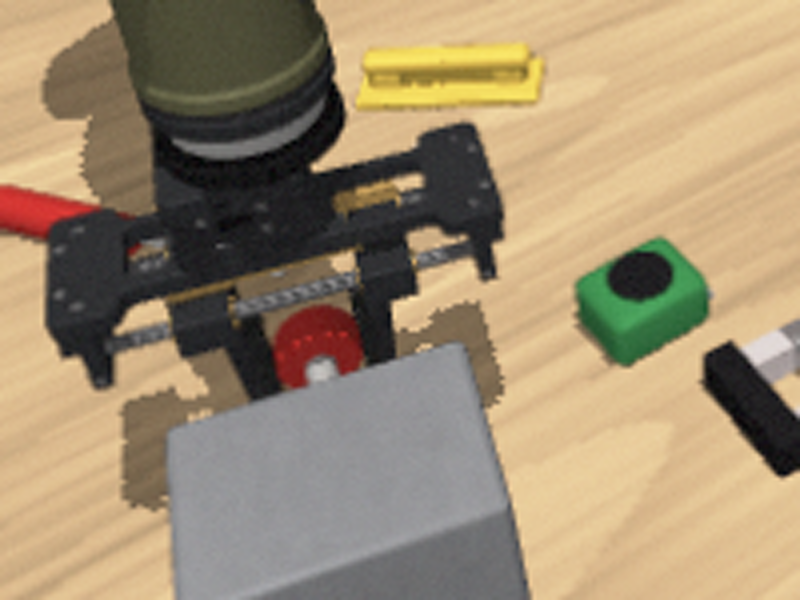

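arm_command(
  deltas=[
    {"dx":-0.007,"dy":0,"dz":-0.001,"wx":0,"wy":0,"wz":0},
    {"dx":-0.014,"dy":0,"dz":-0.001,"wx":0,"wy":0,"wz":0},
    {"dx":-0.021,"dy":0,"dz":-0.001,"wx":0,"wy":0,"wz":0},
    {"dx":-0.027,"dy":0,"dz":-0.001,"wx":0,"wy":0,"wz":0},
    {"dx":-0.032,"dy":0,"dz":-0.001,"wx":0,"wy":0,"wz":0},
  ],
)

```text
clock: 21.45
tool_pos: [0.4771, -0.3834, 0.2215]
eef_rot: [0.702, -0.097, 0.101, -0.698]
contact_force: [2.2, -7.5, 0.1]
opening: 0.451
```

```bash
python3 - <<'E'
from h import *
plan([.5068,-.392,.07],74)
im=r.snapshot("scene")[:,:,::-1]; crop("s11",im,60,180,260,330,4)
E
```

```text
t 21.45 gp [ 0.4777 -0.3844  0.0745] yaw 73.9 tilt [ 0.0042 -0.0063 -1.    ] q7 1.25 open 0.451 F [ 2.2 -7.5  0.1]
dx 0.031 dy 0.005 dz 0.000  wx 0.006 wy -0.002 wz 0.007
```

View pics/s11.png

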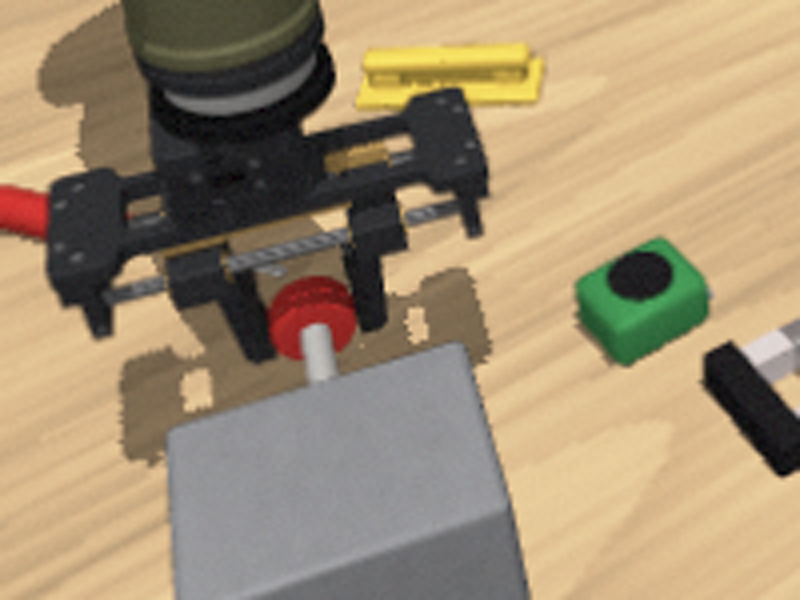

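arm_command(
  deltas=[
    {"dx":-0.002,"dy":0,"dz":0,"wx":0,"wy":0,"wz":0},
    {"dx":-0.004,"dy":0,"dz":0,"wx":0,"wy":0,"wz":0},
    {"dx":-0.005,"dy":0,"dz":0,"wx":0,"wy":0,"wz":0},
    {"dx":-0.005,"dy":0,"dz":0,"wx":0,"wy":0,"wz":0},
    {"dx":-0.005,"dy":0,"dz":0,"wx":0,"wy":0,"wz":0},
  ],
)

```text
clock: 22.0
tool_pos: [0.4725, -0.3821, 0.2215]
eef_rot: [0.702, -0.097, 0.101, -0.698]
contact_force: [2.3, -6.3, 0.8]
opening: 0.447
```

```bash
python3 - <<'E'
from h import *
plan([.5068,-.392,.07],74)
E
```

```text
t 22.0 gp [ 0.4731 -0.3831  0.0745] yaw 73.9 tilt [ 0.0041 -0.0064 -1.    ] q7 1.24 open 0.447 F [ 2.3 -6.3  0.8]
dx 0.036 dy 0.005 dz 0.000  wx 0.006 wy -0.002 wz 0.007
```

```bash
python3 - <<'E'
from h import *
im=r.snapshot("scene")[:,:,::-1]; crop("s12",im,60,180,260,330,4)
im=r.snapshot("top")[:,:,::-1]; crop("t12",im,300,90,450,200,5)
E
```

```text
(no output)
```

View pics/s12.png

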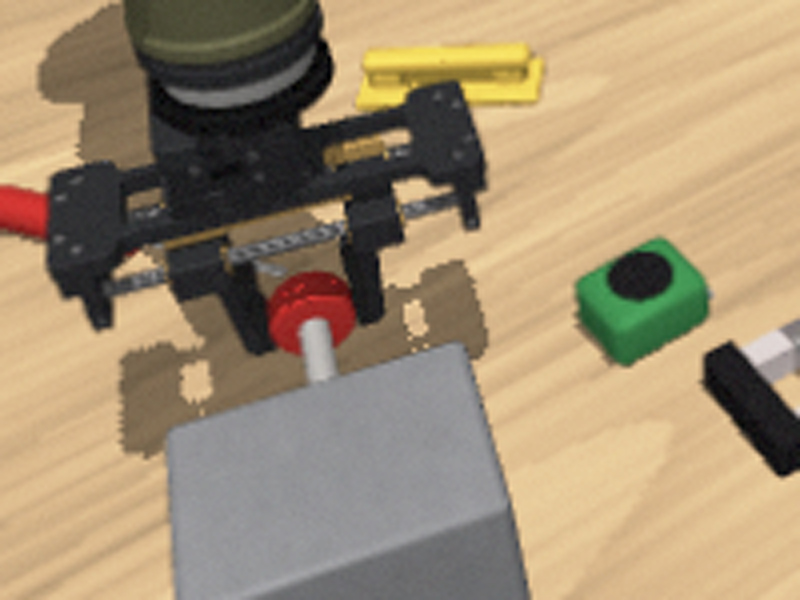

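View pics/t12.png

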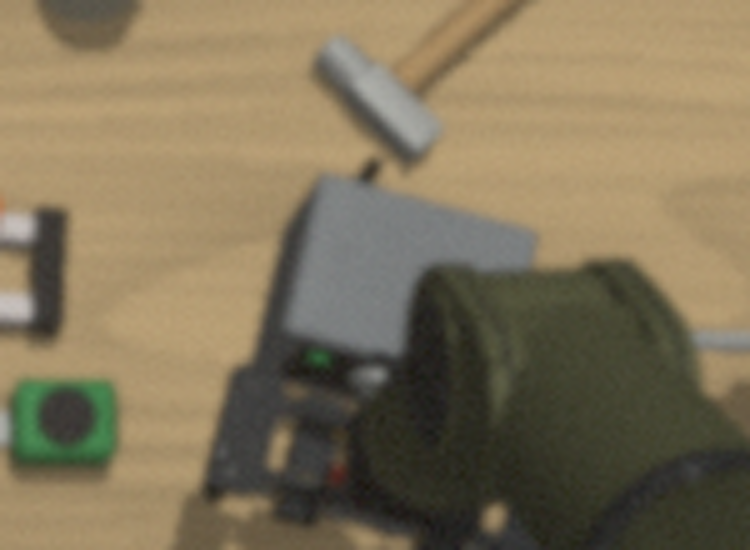

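```bash
python3 - <<'E'
from h import *
s=r.get_calibration("scene")
k=np.array([.505,-.392,.07]); d=np.array([-.961,.276,0])
for e in (0,.02,.03): print((proj(s,k+d*(e-.011))[0]-[60,180]+.5)*4-.5)
for f in ("s10","s11","s12"):
    im=cv2.imread(f"pics/{f}.png"); hsv=cv2.cvtColor(im,cv2.COLOR_BGR2HSV); m=cv2.inRange(hsv,(0,150,60),(6,255,255)); m[:,:200]=0
    ys,xs=np.nonzero(m); print(f,xs.min(),xs.max(),ys.min(),ys.max(),xs.mean(),ys.mean())
E
```

```text
[321.9233 366.5404]
[316.9802 337.1288]
[314.5816 322.895 ]
s10 272 362 306 386 315.2828836424958 342.0356239460371
s11 267 356 276 359 309.922448124083 313.23936281701947
s12 266 355 271 354 309.2055030094583 307.79041272570936
```

arm_command(
  deltas=[
    {"dx":0,"dy":0,"dz":0,"wx":0,"wy":0,"wz":0},
    {"dx":0,"dy":0,"dz":0,"wx":0,"wy":0,"wz":0},
    {"dx":0.005,"dy":0.002,"dz":0,"wx":0,"wy":0,"wz":0},
    {"dx":0.01,"dy":0.004,"dz":0,"wx":0,"wy":0,"wz":0},
    {"dx":0.012,"dy":0.004,"dz":0,"wx":0,"wy":0,"wz":0},
  ],
  claw=0.2,
)

```text
clock: 22.6
tool_pos: [0.4838, -0.382, 0.2156]
eef_rot: [-0.7, 0.098, -0.098, 0.7]
contact_force: [-0.1, -0.1, -0.2]
opening: 0.599
```

```bash
python3 - <<'E'
from h import *
plan([.5068,-.392,.07],74)
c=r.get_calibration("wrist")
im=np.ascontiguousarray(r.snapshot("wrist")[:,:,::-1]); cv2.imwrite("pics/w7.png",im)
im=r.snapshot("scene")[:,:,::-1]; crop("s13",im,60,180,260,330,4)
im=cv2.imread(f"pics/s13.png"); hsv=cv2.cvtColor(im,cv2.COLOR_BGR2HSV); m=cv2.inRange(hsv,(0,150,60),(6,255,255)); m[:,:200]=0
ys,xs=np.nonzero(m); print(xs.min(),xs.max(),ys.min(),ys.max(),xs.mean(),ys.mean())
E
```

```text
t 22.6 gp [ 0.4836 -0.3819  0.0686] yaw 74.1 tilt [-0.0007  0.0006 -1.    ] q7 1.25 open 0.599 F [-0.1 -0.1 -0.2]
dx 0.025 dy -0.001 dz -0.003  wx -0.000 wy 0.001 wz -0.001
268 354 271 354 309.87244231606445 307.3084457988681
```

View pics/w7.png

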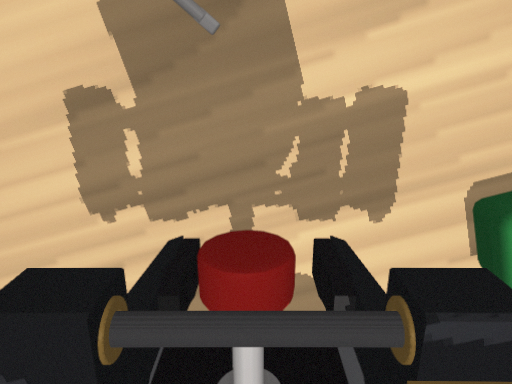

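View pics/s13.png

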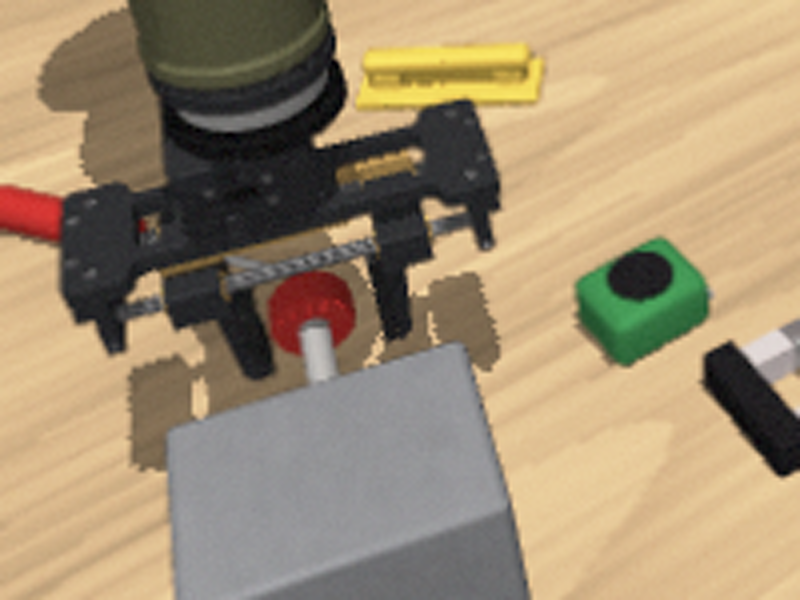

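```bash
python3 - <<'E'
from h import *
im=cv2.imread("pics/scene0.png"); crop("s0k",im,60,180,260,330,4)
im=cv2.imread(f"pics/s0k.png"); hsv=cv2.cvtColor(im,cv2.COLOR_BGR2HSV); m=cv2.inRange(hsv,(0,150,60),(6,255,255)); m[:,:200]=0
ys,xs=np.nonzero(m); print(xs.min(),xs.max(),ys.min(),ys.max(),xs.mean(),ys.mean())
s=r.get_calibration("scene")
k=np.array([.505,-.392,.07]); d=np.array([-.961,.276,0]); h=np.array([.276,.961,0])
t=np.linspace(0,6.28,60)
for e in (0,.02,.025,.03):
    P=[k+d*(e+s_*.011)+.02*(np.cos(a)*h+np.sin(a)*np.array([0,0,1])) for a in t for s_ in (-1,1)]
    q=(proj(s,P)-[60,180]+.5)*4-.5; print(e,q.min(0),q.max(0))
E
```

```text
275 361 306 386 316.04413043478263 341.55847826086955
0 [272.6279 303.2371] [365.6557 397.2835]
0.02 [268.7691 275.5428] [359.849  367.5095]
0.025 [267.8273 268.8023] [358.4333 360.2646]
0.03 [266.8944 262.1327] [357.0317 353.0965]
```

arm_command(
  deltas=[
    {"dx":0,"dy":0,"dz":0,"wx":0,"wy":0,"wz":0},
    {"dx":0,"dy":0,"dz":0,"wx":0,"wy":0,"wz":0},
    {"dx":0,"dy":0,"dz":0,"wx":0,"wy":0,"wz":0},
    {"dx":0,"dy":0,"dz":0,"wx":0,"wy":0,"wz":0},
    {"dx":0,"dy":0,"dz":0,"wx":0,"wy":0,"wz":0},
  ],
  claw=-1,
  grip_force=50,
)

```text
clock: 23.2
tool_pos: [0.4821, -0.3849, 0.2159]
eef_rot: [0.702, -0.099, 0.098, -0.699]
contact_force: [0.4, -6.7, -2.6]
opening: 0.433
```

arm_command(
  deltas=[
    {"dx":0,"dy":0,"dz":0,"wx":0,"wy":0,"wz":0},
    {"dx":-0.003,"dy":0,"dz":0,"wx":0,"wy":0,"wz":0},
    {"dx":-0.005,"dy":0,"dz":0,"wx":0,"wy":0,"wz":0},
    {"dx":-0.007,"dy":0,"dz":0,"wx":0,"wy":0,"wz":0},
    {"dx":-0.007,"dy":0,"dz":0,"wx":0,"wy":0,"wz":0},
  ],
)

```text
clock: 23.7
tool_pos: [0.4774, -0.3836, 0.216]
eef_rot: [0.702, -0.097, 0.101, -0.698]
contact_force: [6.7, -8.4, -9.4]
opening: 0.432
```

```bash
python3 - <<'E'
from h import *
plan([.5068,-.392,.07],74)
im=r.snapshot("scene")[:,:,::-1]; crop("s14",im,60,180,260,330,4)
im=cv2.imread(f"pics/s14.png"); hsv=cv2.cvtColor(im,cv2.COLOR_BGR2HSV); m=cv2.inRange(hsv,(0,150,60),(6,255,255)); m[:,:200]=0
ys,xs=np.nonzero(m); print(xs.min(),xs.max(),ys.min(),ys.max(),xs.mean(),ys.mean())
E
```

```text
t 23.7 gp [ 0.4781 -0.3845  0.0691] yaw 73.9 tilt [ 0.0045 -0.0057 -1.    ] q7 1.25 open 0.432 F [ 6.7 -8.4 -9.4]
dx 0.031 dy -0.001 dz 0.000  wx 0.005 wy -0.001 wz 0.008
265 353 266 348 308.29004985909387 302.45415131151094
```

arm_command(
  deltas=[
    {"dx":0,"dy":0,"dz":0,"wx":0,"wy":0,"wz":0},
    {"dx":0,"dy":0,"dz":0,"wx":0,"wy":0,"wz":0},
    {"dx":0,"dy":0,"dz":0,"wx":0,"wy":0,"wz":0},
    {"dx":0,"dy":0,"dz":0,"wx":0,"wy":0,"wz":0},
    {"dx":0,"dy":0,"dz":0,"wx":0,"wy":0,"wz":0},
  ],
  claw=0.5,
  grip_force=25,
)

```text
clock: 24.25
tool_pos: [0.4763, -0.38, 0.2161]
eef_rot: [-0.7, 0.099, -0.098, 0.7]
contact_force: [-0.4, -0.6, 0.7]
opening: 0.751
```

arm_command(
  deltas=[
    {"dx":0,"dy":-0.03,"dz":0,"wx":0,"wy":0,"wz":0},
    {"dx":0,"dy":-0.07,"dz":0,"wx":0,"wy":0,"wz":0},
    {"dx":0,"dy":-0.11,"dz":0,"wx":0,"wy":0,"wz":0},
    {"dx":0,"dy":-0.15,"dz":0,"wx":0,"wy":0,"wz":0},
    {"dx":0,"dy":-0.18,"dz":0,"wx":0,"wy":0,"wz":0},
  ],
)

```text
clock: 24.75
tool_pos: [0.4767, -0.38, 0.3987]
eef_rot: [0.701, -0.098, 0.098, -0.7]
contact_force: [0.1, -0.8, -0.6]
opening: 0.748
```

```bash
python3 - <<'E'
from h import *
plan([.63,-.19,.25],-2.8)
plan([.55,-.28,.25],30)
im=r.snapshot("scene")[:,:,::-1]; cv2.imwrite("pics/s15.png",im)
E
```

```text
t 24.75 gp [ 0.4768 -0.3802  0.2517] yaw 74.1 tilt [ 0.001 -0.001 -1.   ] q7 1.41 open 0.748 F [ 0.1 -0.8 -0.6]
dx 0.095 dy 0.002 dz 0.225  wx -0.000 wy 1.708 wz 0.002
t 24.75 gp [ 0.4768 -0.3802  0.2517] yaw 74.1 tilt [ 0.001 -0.001 -1.   ] q7 1.41 open 0.748 F [ 0.1 -0.8 -0.6]
dx 0.043 dy 0.002 dz 0.116  wx 0.000 wy 0.979 wz 0.002
```

View pics/s15.png

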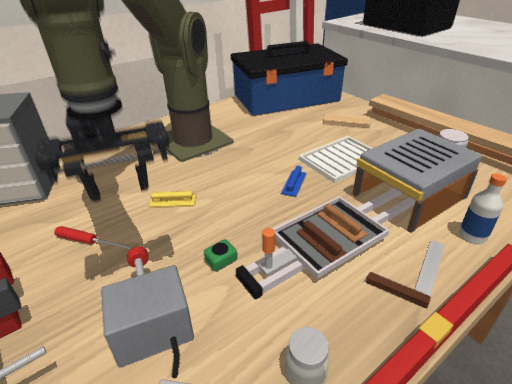

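arm_command(
  deltas=[
    {"dx":0.01,"dy":0,"dz":0.025,"wx":0,"wy":0.19,"wz":0},
    {"dx":0.02,"dy":0,"dz":0.05,"wx":0,"wy":0.38,"wz":0},
    {"dx":0.03,"dy":0,"dz":0.075,"wx":0,"wy":0.57,"wz":0},
    {"dx":0.04,"dy":0,"dz":0.1,"wx":0,"wy":0.76,"wz":0},
    {"dx":0.045,"dy":0,"dz":0.12,"wx":0,"wy":0.95,"wz":0},
  ],
)

```text
clock: 25.3
tool_pos: [0.5538, -0.2754, 0.3958]
eef_rot: [-0.615, 0.348, -0.348, 0.616]
contact_force: [0.9, -0.4, -0.4]
opening: 0.751
```

```bash
python3 - <<'E'
from h import *
plan([.6285,-.1725,.25],-2.8)
E
```

```text
t 25.3 gp [ 0.5537 -0.2753  0.2488] yaw 31.0 tilt [-0.0005  0.0009 -1.    ] q7 0.61 open 0.751 F [ 0.9 -0.4 -0.4]
dx -0.050 dy -0.001 dz 0.117  wx 0.000 wy 0.752 wz -0.001
```

arm_command(
  deltas=[
    {"dx":-0.01,"dy":0,"dz":0.024,"wx":0,"wy":0.19,"wz":0},
    {"dx":-0.02,"dy":0,"dz":0.048,"wx":0,"wy":0.38,"wz":0},
    {"dx":-0.03,"dy":0,"dz":0.072,"wx":0,"wy":0.57,"wz":0},
    {"dx":-0.04,"dy":0,"dz":0.096,"wx":0,"wy":0.75,"wz":0},
    {"dx":-0.05,"dy":0,"dz":0.117,"wx":0,"wy":0.75,"wz":0},
  ],
  claw=0.5,
)

```text
clock: 25.8
tool_pos: [0.6275, -0.172, 0.3956]
eef_rot: [-0.489, 0.511, -0.511, 0.488]
contact_force: [-0.5, 0.6, -0.7]
opening: 0.75
```

```bash
python3 - <<'E'
from h import *
plan([.6285,-.1725,.103],-2.8)
E
```

```text
t 25.8 gp [ 0.6273 -0.172   0.2486] yaw -2.6 tilt [-0.0013  0.     -1.    ] q7 -0.03 open 0.75 F [-0.5  0.6 -0.7]
dx 0.000 dy 0.146 dz 0.001  wx 0.002 wy 0.005 wz 0.000
```

arm_command(
  deltas=[
    {"dx":0,"dy":0.04,"dz":0.001,"wx":0,"wy":0,"wz":0},
    {"dx":0,"dy":0.08,"dz":0.001,"wx":0,"wy":0,"wz":0},
    {"dx":0,"dy":0.12,"dz":0.001,"wx":0,"wy":0,"wz":0},
    {"dx":0,"dy":0.14,"dz":0.001,"wx":0,"wy":0,"wz":0},
    {"dx":0,"dy":0.144,"dz":0.001,"wx":0,"wy":0,"wz":0},
  ],
)

```text
clock: 26.3
tool_pos: [0.6262, -0.1734, 0.2486]
eef_rot: [-0.491, 0.513, -0.508, 0.488]
contact_force: [-0.6, 0.1, 0.7]
opening: 0.748
```

arm_command(
  deltas=[
    {"dx":0,"dy":0,"dz":0,"wx":0,"wy":0,"wz":0},
    {"dx":0,"dy":0,"dz":0,"wx":0,"wy":0,"wz":0},
    {"dx":0,"dy":0,"dz":0,"wx":0,"wy":0,"wz":0},
    {"dx":0,"dy":0,"dz":0,"wx":0,"wy":0,"wz":0},
    {"dx":0,"dy":0,"dz":0,"wx":0,"wy":0,"wz":0},
  ],
  claw=-1,
  grip_force=20,
)

```text
clock: 26.8
tool_pos: [0.6279, -0.174, 0.2527]
eef_rot: [0.489, -0.511, 0.511, -0.489]
contact_force: [-0.3, -0.4, -0.2]
opening: 0.318
```

```bash
python3 - <<'E'
from h import *
a=np.radians(87.2); p=np.array([.6285,-.1725])+.3*np.array([np.cos(a),np.sin(a)]); print(p)
plan([*p,.105],-2.8)
E
```

```text
[0.6432 0.1271]
t 26.8 gp [ 0.6279 -0.1741  0.1057] yaw -2.5 tilt [ 0.0003 -0.0004 -1.    ] q7 -0.08 open 0.318 F [-0.3 -0.4 -0.2]
dx -0.302 dy 0.001 dz 0.002  wx -0.000 wy 0.007 wz 0.000
```

arm_command(
  deltas=[
    {"dx":0,"dy":0,"dz":0,"wx":0,"wy":0,"wz":0},
    {"dx":-0.004,"dy":0,"dz":0,"wx":0,"wy":0,"wz":0},
    {"dx":-0.012,"dy":0,"dz":0,"wx":0,"wy":0,"wz":0},
    {"dx":-0.025,"dy":0,"dz":0,"wx":0,"wy":0,"wz":0},
    {"dx":-0.04,"dy":0,"dz":0,"wx":0,"wy":0,"wz":0},
  ],
)

```text
clock: 27.3
tool_pos: [0.63, -0.1348, 0.2525]
eef_rot: [0.489, -0.51, 0.512, -0.488]
contact_force: [1.9, -4.3, 2.7]
opening: 0.292
```

arm_command(
  deltas=[
    {"dx":-0.018,"dy":0,"dz":0,"wx":0,"wy":0,"wz":0},
    {"dx":-0.036,"dy":0,"dz":0,"wx":0,"wy":0,"wz":0},
    {"dx":-0.054,"dy":0,"dz":0,"wx":0,"wy":0,"wz":0},
    {"dx":-0.072,"dy":0,"dz":0.001,"wx":0,"wy":0,"wz":0},
    {"dx":-0.09,"dy":0,"dz":0.001,"wx":0,"wy":0,"wz":0},
  ],
)

```text
clock: 27.8
tool_pos: [0.6349, -0.0436, 0.2525]
eef_rot: [0.489, -0.51, 0.511, -0.489]
contact_force: [2.5, -5.0, 4.3]
opening: 0.287
```

```bash
python3 - <<'E'
from h import *
plan([.6432,.1271,.105],-2.8)
im=r.snapshot("scene")[:,:,::-1]; cv2.imwrite("pics/s16.png",im)
E
```

```text
t 27.8 gp [ 0.6351 -0.0438  0.1055] yaw -2.5 tilt [ 0.0013 -0.0015 -1.    ] q7 -0.27 open 0.287 F [ 2.5 -5.   4.3]
dx -0.171 dy 0.000 dz 0.001  wx -0.002 wy 0.007 wz 0.002
```

View pics/s16.png

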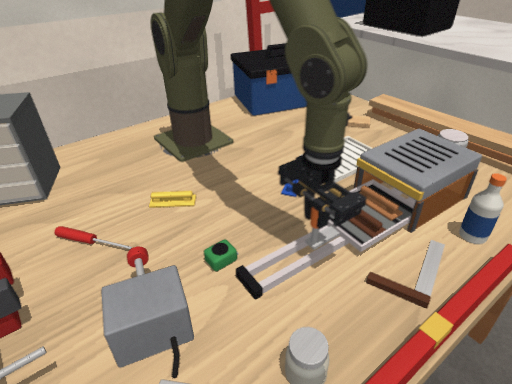

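arm_command(
  deltas=[
    {"dx":-0.02,"dy":0,"dz":0,"wx":0,"wy":0,"wz":0},
    {"dx":-0.04,"dy":0,"dz":0,"wx":0,"wy":0,"wz":0},
    {"dx":-0.06,"dy":0,"dz":0.001,"wx":0,"wy":0,"wz":0},
    {"dx":-0.08,"dy":0,"dz":0.001,"wx":0,"wy":0,"wz":0},
    {"dx":-0.1,"dy":0,"dz":0.001,"wx":0,"wy":0,"wz":0},
  ],
)

```text
clock: 28.35
tool_pos: [0.6403, 0.0556, 0.2525]
eef_rot: [0.489, -0.51, 0.512, -0.489]
contact_force: [3.7, -5.2, 3.9]
opening: 0.289
```

arm_command(
  deltas=[
    {"dx":-0.018,"dy":0,"dz":0,"wx":0,"wy":0,"wz":0},
    {"dx":-0.034,"dy":0,"dz":0,"wx":0,"wy":0,"wz":0},
    {"dx":-0.048,"dy":0,"dz":0,"wx":0,"wy":0,"wz":0},
    {"dx":-0.06,"dy":0,"dz":0,"wx":0,"wy":0,"wz":0},
    {"dx":-0.069,"dy":0,"dz":0,"wx":0,"wy":0,"wz":0},
  ],
)

```text
clock: 28.85
tool_pos: [0.6437, 0.1251, 0.2525]
eef_rot: [0.488, -0.51, 0.512, -0.49]
contact_force: [4.8, -3.9, 3.1]
opening: 0.291
```

```bash
python3 - <<'E'
from h import *
plan([.6432,.1271,.105],-2.8)
im=r.snapshot("scene")[:,:,::-1]; cv2.imwrite("pics/s17.png",im)
E
```

```text
t 28.85 gp [0.6441 0.1251 0.1055] yaw -2.5 tilt [ 0.003  -0.0005 -1.    ] q7 -0.48 open 0.291 F [ 4.8 -3.9  3.1]
dx -0.002 dy 0.001 dz -0.001  wx -0.004 wy 0.007 wz 0.000
```

View pics/s17.png

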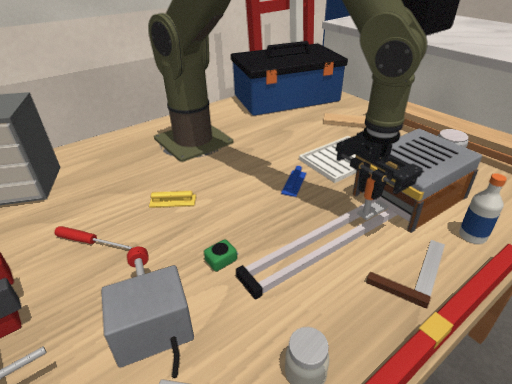

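Push a little more until the stop shows in the force.

arm_command(
  deltas=[
    {"dx":-0.002,"dy":0,"dz":0,"wx":0,"wy":0,"wz":0},
    {"dx":-0.004,"dy":0,"dz":0,"wx":0,"wy":0,"wz":0},
    {"dx":-0.006,"dy":0,"dz":0,"wx":0,"wy":0,"wz":0},
    {"dx":-0.008,"dy":0,"dz":0,"wx":0,"wy":0,"wz":0},
    {"dx":-0.008,"dy":0,"dz":0,"wx":0,"wy":0,"wz":0},
  ],
)

```text
clock: 29.4
tool_pos: [0.6441, 0.1274, 0.2525]
eef_rot: [0.49, -0.509, 0.514, -0.486]
contact_force: [3.1, -11.3, 7.2]
opening: 0.287
```

```bash
python3 - <<'E'
from h import *
plan([.6432,.1271,.105],-2.8)
E
```

```text
t 29.4 gp [0.6442 0.126  0.1055] yaw -2.7 tilt [ 0.0009 -0.0091 -1.    ] q7 -0.48 open 0.287 F [  3.1 -11.3   7.2]
dx 0.000 dy 0.001 dz -0.001  wx -0.002 wy 0.003 wz 0.012
```

arm_command(
  deltas=[
    {"dx":0.002,"dy":0,"dz":0,"wx":0,"wy":0,"wz":0},
    {"dx":0.004,"dy":0,"dz":0,"wx":0,"wy":0,"wz":0},
    {"dx":0.006,"dy":0,"dz":0,"wx":0,"wy":0,"wz":0},
    {"dx":0.006,"dy":0,"dz":0,"wx":0,"wy":0,"wz":0},
    {"dx":0.006,"dy":0,"dz":0,"wx":0,"wy":0,"wz":0},
  ],
  claw=0.3,
)

```text
clock: 29.9
tool_pos: [0.6423, 0.1273, 0.2515]
eef_rot: [-0.49, 0.511, -0.51, 0.489]
contact_force: [0.6, -0.1, -0.6]
opening: 0.647
```

arm_command(
  deltas=[
    {"dx":0,"dy":-0.03,"dz":0,"wx":0,"wy":0,"wz":0},
    {"dx":0,"dy":-0.06,"dz":0,"wx":0,"wy":0,"wz":0},
    {"dx":0,"dy":-0.1,"dz":0,"wx":0,"wy":0,"wz":0},
    {"dx":0,"dy":-0.13,"dz":0,"wx":0,"wy":0,"wz":0},
    {"dx":0,"dy":-0.15,"dz":0,"wx":0,"wy":0,"wz":0},
  ],
)

```text
clock: 30.4
tool_pos: [0.643, 0.1273, 0.4045]
eef_rot: [0.488, -0.51, 0.511, -0.49]
contact_force: [0.4, 0.4, -0.5]
opening: 0.647
```

```bash
python3 - <<'E'
from h import *
plan([.55,-.10,.255],35)
im=r.snapshot("scene")[:,:,::-1]; crop("s18",im,220,120,490,300,2.9)
E
```

```text
t 30.4 gp [0.6433 0.1275 0.2575] yaw -2.4 tilt [ 0.002   0.0013 -1.    ] q7 -0.44 open 0.647 F [ 0.4  0.4 -0.5]
dx 0.231 dy 0.002 dz -0.083  wx -0.003 wy -0.832 wz -0.001
```

View pics/s18.png

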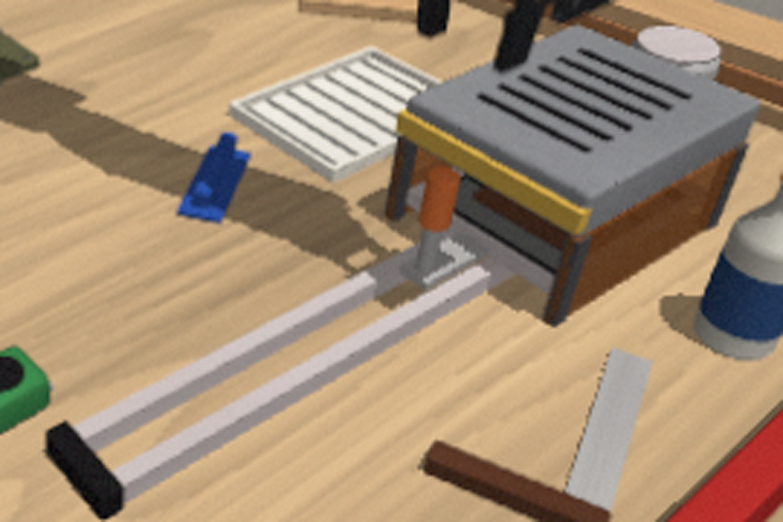

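arm_command(
  deltas=[
    {"dx":0.045,"dy":0,"dz":-0.015,"wx":0,"wy":-0.15,"wz":0},
    {"dx":0.09,"dy":0,"dz":-0.03,"wx":0,"wy":-0.33,"wz":0},
    {"dx":0.135,"dy":0,"dz":-0.045,"wx":0,"wy":-0.5,"wz":0},
    {"dx":0.18,"dy":0,"dz":-0.06,"wx":0,"wy":-0.68,"wz":0},
    {"dx":0.225,"dy":0,"dz":-0.08,"wx":0,"wy":-0.85,"wz":0},
  ],
  claw=-1,
)

```text
clock: 30.95
tool_pos: [0.5525, -0.0959, 0.4013]
eef_rot: [0.63, -0.321, 0.32, -0.63]
contact_force: [0.7, -0.8, 0.6]
opening: 0.22
```

```bash
python3 - <<'E'
from h import *
plan([.43,-.37,.22],74)
E
```

```text
t 30.95 gp [ 0.5523 -0.0959  0.2543] yaw 36.1 tilt [-0.001   0.0003 -1.    ] q7 0.4 open 0.22 F [ 0.7 -0.8  0.6]
dx 0.149 dy 0.034 dz -0.261  wx 0.000 wy -0.841 wz -0.001
```

arm_command(
  deltas=[
    {"dx":0.024,"dy":0,"dz":-0.04,"wx":0,"wy":-0.18,"wz":0},
    {"dx":0.048,"dy":0,"dz":-0.08,"wx":0,"wy":-0.36,"wz":0},
    {"dx":0.07,"dy":0,"dz":-0.12,"wx":0,"wy":-0.54,"wz":0},
    {"dx":0.092,"dy":0,"dz":-0.16,"wx":0,"wy":-0.72,"wz":0},
    {"dx":0.115,"dy":0.01,"dz":-0.2,"wx":0,"wy":-0.84,"wz":0},
  ],
)

```text
clock: 31.45
tool_pos: [0.4575, -0.3062, 0.3924]
eef_rot: [0.7, -0.099, 0.099, -0.7]
contact_force: [1.2, -0.9, -0.1]
opening: 0.007
```

```bash
python3 - <<'E'
from h import *
plan([.43,-.37,.2],74)
E
```

```text
t 31.45 gp [ 0.4577 -0.3062  0.2454] yaw 73.9 tilt [ 0.0011 -0.0002 -1.    ] q7 1.31 open 0.007 F [ 1.2 -0.9 -0.1]
dx -0.009 dy 0.045 dz -0.069  wx -0.000 wy -0.002 wz 0.001
```

arm_command(
  deltas=[
    {"dx":-0.003,"dy":0.005,"dz":-0.02,"wx":0,"wy":0,"wz":0},
    {"dx":-0.006,"dy":0.015,"dz":-0.04,"wx":0,"wy":0,"wz":0},
    {"dx":-0.009,"dy":0.03,"dz":-0.06,"wx":0,"wy":0,"wz":0},
    {"dx":-0.009,"dy":0.045,"dz":-0.069,"wx":0,"wy":0,"wz":0},
    {"dx":-0.009,"dy":0.045,"dz":-0.069,"wx":0,"wy":0,"wz":0},
  ],
)

```text
clock: 31.95
tool_pos: [0.4289, -0.369, 0.3442]
eef_rot: [-0.699, 0.103, -0.099, 0.7]
contact_force: [-0.5, 0.6, 0.2]
opening: 0.001
```

```bash
python3 - <<'E'
from h import *
plan([.433,-.371,.073],74)
c=r.get_calibration("wrist")
im=np.ascontiguousarray(r.snapshot("wrist")[:,:,::-1]); cv2.imwrite("pics/w8.png",im)
print(proj(c,[.465,-.381,.07]),proj(c,[.505,-.392,.07]))
E
```

```text
t 31.95 gp [ 0.4281 -0.3686  0.1972] yaw 73.5 tilt [-0.0051  0.0024 -1.    ] q7 1.38 open 0.001 F [-0.5  0.6  0.2]
dx 0.005 dy 0.124 dz -0.001  wx -0.001 wy -0.011 wz -0.007
[[254.1292 235.9139]] [[255.1119 281.3053]]
```

View pics/w8.png

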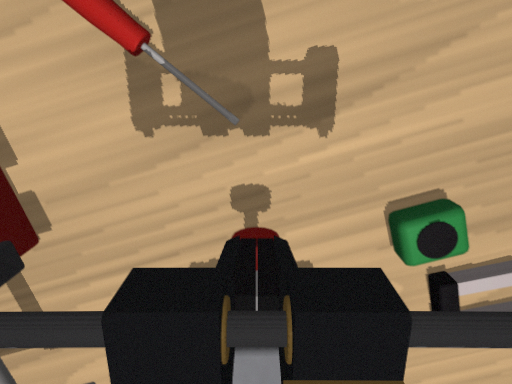

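arm_command(
  deltas=[
    {"dx":0.002,"dy":0.03,"dz":-0.001,"wx":0,"wy":0,"wz":0},
    {"dx":0.002,"dy":0.06,"dz":-0.001,"wx":0,"wy":0,"wz":0},
    {"dx":0.002,"dy":0.09,"dz":-0.001,"wx":0,"wy":0,"wz":0},
    {"dx":0.002,"dy":0.115,"dz":-0.001,"wx":0,"wy":0,"wz":0},
    {"dx":0.002,"dy":0.123,"dz":-0.001,"wx":0,"wy":0,"wz":0},
  ],
)

```text
clock: 32.5
tool_pos: [0.4322, -0.368, 0.2224]
eef_rot: [-0.699, 0.101, -0.099, 0.701]
contact_force: [-1.3, -0.1, 0.0]
opening: 0.006
```

```bash
python3 - <<'E'
from h import *
plan([.486,-.3866,.073],74)
im=r.snapshot("scene")[:,:,::-1]; crop("s19",im,60,150,260,300,4)
E
```

```text
t 32.5 gp [ 0.4318 -0.3677  0.0754] yaw 73.8 tilt [-0.0027  0.0025 -1.    ] q7 1.24 open 0.006 F [-1.3 -0.1  0. ]
dx 0.057 dy 0.002 dz -0.003  wx -0.002 wy -0.005 wz -0.004
```

View pics/s19.png

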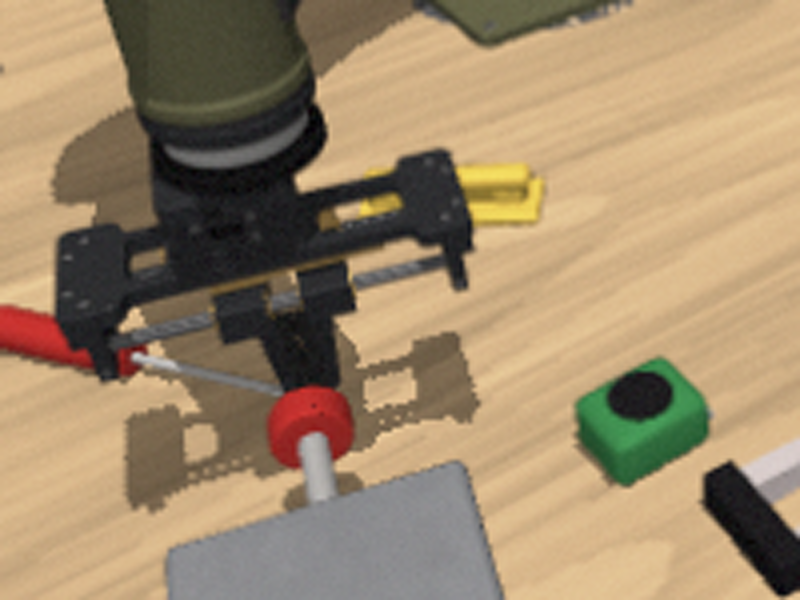

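arm_command(
  deltas=[
    {"dx":0,"dy":0,"dz":-0.003,"wx":0,"wy":0,"wz":0},
    {"dx":0,"dy":0,"dz":-0.003,"wx":0,"wy":0,"wz":0},
    {"dx":0,"dy":0,"dz":-0.003,"wx":0,"wy":0,"wz":0},
    {"dx":0,"dy":0,"dz":-0.003,"wx":0,"wy":0,"wz":0},
    {"dx":0,"dy":0,"dz":-0.003,"wx":0,"wy":0,"wz":0},
  ],
)

```text
clock: 33.05
tool_pos: [0.4307, -0.373, 0.2246]
eef_rot: [0.7, -0.101, 0.101, -0.7]
contact_force: [0.1, 0.2, -0.0]
opening: 0.008
```

arm_command(
  deltas=[
    {"dx":0,"dy":0,"dz":0,"wx":0,"wy":0,"wz":0},
    {"dx":0,"dy":0,"dz":0,"wx":0,"wy":0,"wz":0},
    {"dx":0,"dy":0,"dz":0,"wx":0,"wy":0,"wz":0},
    {"dx":0,"dy":0,"dz":0,"wx":0,"wy":0,"wz":0},
    {"dx":0,"dy":0,"dz":0,"wx":0,"wy":0,"wz":0},
  ],
)

```text
clock: 33.55
tool_pos: [0.4306, -0.3729, 0.224]
eef_rot: [0.7, -0.101, 0.101, -0.7]
contact_force: [-0.6, -0.5, 0.2]
opening: 0.004
```

arm_command(
  deltas=[
    {"dx":0,"dy":0,"dz":0,"wx":0,"wy":0,"wz":0},
    {"dx":0,"dy":0,"dz":0,"wx":0,"wy":0,"wz":0},
    {"dx":0,"dy":0,"dz":0,"wx":0,"wy":0,"wz":0},
    {"dx":0,"dy":0,"dz":0,"wx":0,"wy":0,"wz":0},
    {"dx":0,"dy":0,"dz":0,"wx":0,"wy":0,"wz":0},
  ],
)

```text
clock: 34.05
tool_pos: [0.4306, -0.3729, 0.2241]
eef_rot: [0.7, -0.101, 0.101, -0.7]
contact_force: [-0.3, -0.0, 0.7]
opening: 0.006
```

arm_command(
  deltas=[
    {"dx":0.01,"dy":0,"dz":0,"wx":0,"wy":0,"wz":0},
    {"dx":0.02,"dy":0,"dz":0,"wx":0,"wy":0,"wz":0},
    {"dx":0.028,"dy":0,"dz":0,"wx":0,"wy":0,"wz":0},
    {"dx":0.036,"dy":0,"dz":0,"wx":0,"wy":0,"wz":0},
    {"dx":0.044,"dy":0,"dz":0,"wx":0,"wy":0,"wz":0},
  ],
)

```text
clock: 34.55
tool_pos: [0.4722, -0.3849, 0.2237]
eef_rot: [-0.7, 0.103, -0.099, 0.7]
contact_force: [-5.0, 2.7, 4.2]
opening: 0.006
```

```bash
python3 - <<'E'
from h import *
plan([.486,-.3866,.073],74)
E
```

```text
t 34.55 gp [ 0.4714 -0.3847  0.0767] yaw 73.6 tilt [-0.0054  0.0014 -1.    ] q7 1.29 open 0.006 F [-5.   2.7  4.2]
dx 0.014 dy 0.004 dz 0.002  wx 0.000 wy -0.009 wz -0.007
```

Pushing (5 N contact). Continue to the stop.

arm_command(
  deltas=[
    {"dx":0.005,"dy":0,"dz":0,"wx":0,"wy":0,"wz":0},
    {"dx":0.009,"dy":0,"dz":0,"wx":0,"wy":0,"wz":0},
    {"dx":0.012,"dy":0,"dz":0,"wx":0,"wy":0,"wz":0},
    {"dx":0.014,"dy":0,"dz":0,"wx":0,"wy":0,"wz":0},
    {"dx":0.016,"dy":0,"dz":0,"wx":0,"wy":0,"wz":0},
  ],
)

```text
clock: 35.05
tool_pos: [0.4846, -0.3884, 0.2234]
eef_rot: [-0.699, 0.106, -0.096, 0.7]
contact_force: [-16.7, 7.7, 15.1]
opening: 0.002
```

```bash
python3 - <<'E'
from h import *
plan([.486,-.3866,.073],74)
E
```

```text
t 35.05 gp [ 0.4825 -0.3879  0.0764] yaw 73.6 tilt [-0.0141  0.0035 -0.9999] q7 1.31 open 0.002 F [-16.7   7.7  15.1]
dx 0.001 dy 0.003 dz 0.002  wx 0.001 wy -0.009 wz -0.018
```

arm_command(
  deltas=[
    {"dx":-0.01,"dy":0,"dz":0,"wx":0,"wy":0,"wz":0},
    {"dx":-0.03,"dy":-0.01,"dz":0,"wx":0,"wy":0,"wz":0},
    {"dx":-0.05,"dy":-0.04,"dz":0,"wx":0,"wy":0,"wz":0},
    {"dx":-0.05,"dy":-0.08,"dz":0,"wx":0,"wy":0,"wz":0},
    {"dx":-0.05,"dy":-0.13,"dz":0,"wx":0,"wy":0,"wz":0},
  ],
)

```text
clock: 35.55
tool_pos: [0.44, -0.3758, 0.3543]
eef_rot: [-0.699, 0.102, -0.1, 0.7]
contact_force: [0.5, -1.4, 0.3]
opening: 0.005
```

```bash
python3 - <<'E'
from h import *
plan([.53,-.12,.25],36)
im=r.snapshot("scene")[:,:,::-1]; cv2.imwrite("pics/s20.png",im); crop("s20k",im,60,180,260,330,4)
im=cv2.imread(f"pics/s20k.png"); hsv=cv2.cvtColor(im,cv2.COLOR_BGR2HSV); m=cv2.inRange(hsv,(0,150,60),(6,255,255)); m[:250,:]=0;m[:,:200]=0
ys,xs=np.nonzero(m); print(xs.min(),xs.max(),ys.min(),ys.max(),xs.mean(),ys.mean())
E
```

```text
t 35.55 gp [ 0.4397 -0.3755  0.2073] yaw 73.6 tilt [-0.0021  0.0014 -1.    ] q7 1.4 open 0.005 F [ 0.5 -1.4  0.3]
dx 0.014 dy -0.042 dz 0.271  wx 0.000 wy 0.835 wz -0.003
275 361 306 387 316.08040745557 342.28825314260945
```

View pics/s20.png

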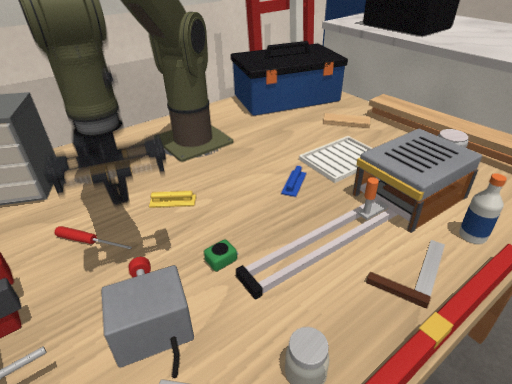

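arm_command(
  deltas=[
    {"dx":0.003,"dy":-0.01,"dz":0.045,"wx":0,"wy":0.15,"wz":0},
    {"dx":0.005,"dy":-0.02,"dz":0.09,"wx":0,"wy":0.3,"wz":0},
    {"dx":0.008,"dy":-0.03,"dz":0.135,"wx":0,"wy":0.48,"wz":0},
    {"dx":0.01,"dy":-0.04,"dz":0.18,"wx":0,"wy":0.66,"wz":0},
    {"dx":0.012,"dy":-0.042,"dz":0.225,"wx":0,"wy":0.84,"wz":0},
  ],
  claw=0.3,
)

```text
clock: 36.1
tool_pos: [0.5172, -0.1615, 0.3973]
eef_rot: [-0.628, 0.323, -0.325, 0.629]
contact_force: [0.7, -0.6, -0.1]
opening: 0.436
```

```bash
python3 - <<'E'
from h import *
plan([.6435,.1265,.25],-2.8)
E
```

```text
t 36.1 gp [ 0.5178 -0.1615  0.2503] yaw 35.4 tilt [ 0.0041 -0.0004 -1.    ] q7 0.5 open 0.436 F [ 0.7 -0.6 -0.1]
dx -0.161 dy 0.001 dz 0.270  wx -0.005 wy 0.850 wz 0.002
```

arm_command(
  deltas=[
    {"dx":-0.02,"dy":0,"dz":0.035,"wx":0,"wy":0.17,"wz":0},
    {"dx":-0.045,"dy":0,"dz":0.075,"wx":0,"wy":0.34,"wz":0},
    {"dx":-0.07,"dy":0,"dz":0.115,"wx":0,"wy":0.51,"wz":0},
    {"dx":-0.093,"dy":0,"dz":0.155,"wx":0,"wy":0.68,"wz":0},
    {"dx":-0.115,"dy":0,"dz":0.193,"wx":0,"wy":0.85,"wz":0},
  ],
)

```text
clock: 36.6
tool_pos: [0.6061, 0.0456, 0.3961]
eef_rot: [0.487, -0.511, 0.512, -0.489]
contact_force: [0.1, -1.5, -0.5]
opening: 0.649
```

```bash
python3 - <<'E'
from h import *
plan([.6435,.1265,.25],-2.8)
E
```

```text
t 36.6 gp [0.6064 0.0457 0.2491] yaw -2.7 tilt [ 0.0018  0.0007 -1.    ] q7 -0.34 open 0.649 F [ 0.1 -1.5 -0.5]
dx -0.083 dy -0.001 dz 0.034  wx -0.002 wy 0.002 wz -0.001
```

arm_command(
  deltas=[
    {"dx":-0.03,"dy":0,"dz":0.012,"wx":0,"wy":0,"wz":0},
    {"dx":-0.06,"dy":0,"dz":0.024,"wx":0,"wy":0,"wz":0},
    {"dx":-0.083,"dy":0,"dz":0.034,"wx":0,"wy":0,"wz":0},
    {"dx":-0.083,"dy":0,"dz":0.034,"wx":0,"wy":0,"wz":0},
    {"dx":-0.083,"dy":0,"dz":0.034,"wx":0,"wy":0,"wz":0},
  ],
)

```text
clock: 37.1
tool_pos: [0.6427, 0.1249, 0.3955]
eef_rot: [0.49, -0.51, 0.51, -0.489]
contact_force: [-0.8, -0.7, 0.1]
opening: 0.647
```

```bash
python3 - <<'E'
from h import *
plan([.6435,.1265,.105],-2.8)
c=r.get_calibration("wrist")
im=np.ascontiguousarray(r.snapshot("wrist")[:,:,::-1]); cv2.imwrite("pics/w9.png",im)
print(proj(c,[.6435,.1265,.125]))
E
```

```text
t 37.1 gp [0.6426 0.1248 0.2485] yaw -2.4 tilt [-0.0001 -0.0001 -1.    ] q7 -0.43 open 0.647 F [-0.8 -0.7  0.1]
dx -0.002 dy 0.144 dz 0.001  wx 0.000 wy 0.009 wz 0.000
[[257.5126 188.0087]]
```

View pics/w9.png

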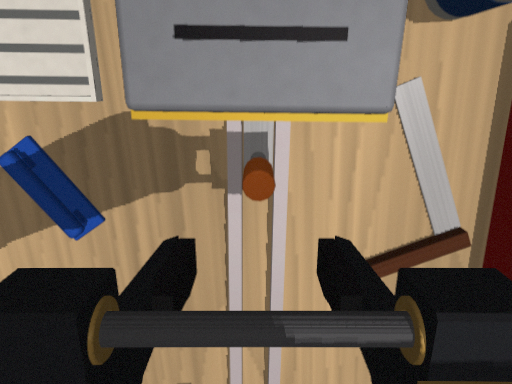

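Handle is at (258,182), under the gripper as predicted. Descend and grip.

arm_command(
  deltas=[
    {"dx":-0.001,"dy":0.04,"dz":0.001,"wx":0,"wy":0,"wz":0},
    {"dx":-0.001,"dy":0.08,"dz":0.001,"wx":0,"wy":0,"wz":0},
    {"dx":-0.001,"dy":0.12,"dz":0.001,"wx":0,"wy":0,"wz":0},
    {"dx":-0.001,"dy":0.14,"dz":0.001,"wx":0,"wy":0,"wz":0},
    {"dx":-0.001,"dy":0.143,"dz":0.001,"wx":0,"wy":0,"wz":0},
  ],
)

```text
clock: 37.65
tool_pos: [0.6421, 0.1231, 0.25]
eef_rot: [-0.491, 0.512, -0.51, 0.486]
contact_force: [-0.2, -0.2, 0.4]
opening: 0.649
```

arm_command(
  deltas=[
    {"dx":0,"dy":0,"dz":0,"wx":0,"wy":0,"wz":0},
    {"dx":0,"dy":0,"dz":0,"wx":0,"wy":0,"wz":0},
    {"dx":0,"dy":0,"dz":0,"wx":0,"wy":0,"wz":0},
    {"dx":0,"dy":0,"dz":0,"wx":0,"wy":0,"wz":0},
    {"dx":0,"dy":0,"dz":0,"wx":0,"wy":0,"wz":0},
  ],
  claw=-1,
  grip_force=20,
)

```text
clock: 38.15
tool_pos: [0.644, 0.1253, 0.2541]
eef_rot: [0.489, -0.51, 0.511, -0.49]
contact_force: [0.8, 0.2, 4.2]
opening: 0.286
```

arm_command(
  deltas=[
    {"dx":0.004,"dy":0,"dz":0,"wx":0,"wy":0,"wz":0},
    {"dx":0.012,"dy":0,"dz":0,"wx":0,"wy":0,"wz":0},
    {"dx":0.025,"dy":0,"dz":0,"wx":0,"wy":0,"wz":0},
    {"dx":0.042,"dy":0,"dz":0,"wx":0,"wy":0,"wz":0},
    {"dx":0.06,"dy":0,"dz":0,"wx":0,"wy":0,"wz":0},
  ],
)

```text
clock: 38.65
tool_pos: [0.641, 0.0665, 0.254]
eef_rot: [-0.488, 0.511, -0.51, 0.491]
contact_force: [-0.9, 4.6, 7.3]
opening: 0.285
```

```bash
python3 - <<'E'
from h import *
plan([.6285,-.1735,.105],-2.8)
im=r.snapshot("scene")[:,:,::-1]; crop("s21",im,220,120,490,300,2.9)
E
```

```text
t 38.65 gp [0.6412 0.067  0.107 ] yaw -2.4 tilt [ 0.0011  0.0031 -1.    ] q7 -0.39 open 0.285 F [-0.9  4.6  7.3]
dx 0.240 dy 0.001 dz -0.003  wx -0.001 wy 0.010 wz -0.004
```

View pics/s21.png

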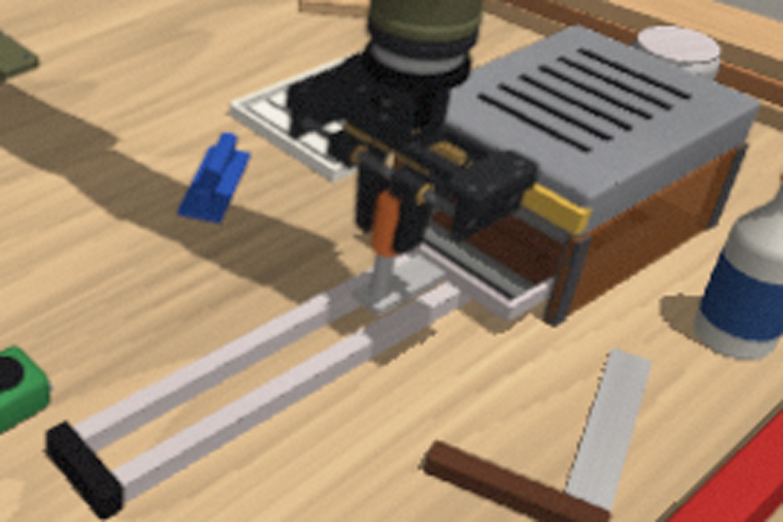

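arm_command(
  deltas=[
    {"dx":0.02,"dy":0,"dz":0,"wx":0,"wy":0,"wz":0},
    {"dx":0.04,"dy":0,"dz":0,"wx":0,"wy":0,"wz":0},
    {"dx":0.06,"dy":0,"dz":-0.001,"wx":0,"wy":0,"wz":0},
    {"dx":0.08,"dy":0,"dz":-0.001,"wx":0,"wy":0,"wz":0},
    {"dx":0.1,"dy":0,"dz":-0.001,"wx":0,"wy":0,"wz":0},
  ],
)

```text
clock: 39.2
tool_pos: [0.6356, -0.034, 0.254]
eef_rot: [-0.489, 0.511, -0.51, 0.49]
contact_force: [0.1, 5.1, 8.7]
opening: 0.287
```

arm_command(
  deltas=[
    {"dx":0.02,"dy":0,"dz":0,"wx":0,"wy":0,"wz":0},
    {"dx":0.04,"dy":0,"dz":0,"wx":0,"wy":0,"wz":0},
    {"dx":0.06,"dy":0,"dz":-0.001,"wx":0,"wy":0,"wz":0},
    {"dx":0.08,"dy":0,"dz":-0.001,"wx":0,"wy":0,"wz":0},
    {"dx":0.096,"dy":0,"dz":-0.001,"wx":0,"wy":0,"wz":0},
  ],
)

```text
clock: 39.7
tool_pos: [0.6304, -0.1309, 0.254]
eef_rot: [-0.489, 0.511, -0.511, 0.49]
contact_force: [0.3, 4.3, 8.8]
opening: 0.289
```

arm_command(
  deltas=[
    {"dx":0.013,"dy":0,"dz":0,"wx":0,"wy":0,"wz":0},
    {"dx":0.025,"dy":0,"dz":0,"wx":0,"wy":0,"wz":0},
    {"dx":0.034,"dy":0,"dz":0,"wx":0,"wy":0,"wz":0},
    {"dx":0.042,"dy":0,"dz":0,"wx":0,"wy":0,"wz":0},
    {"dx":0.047,"dy":0,"dz":0,"wx":0,"wy":0,"wz":0},
  ],
)

```text
clock: 40.2
tool_pos: [0.6283, -0.1753, 0.2539]
eef_rot: [-0.488, 0.512, -0.509, 0.49]
contact_force: [-1.0, 13.3, 9.5]
opening: 0.284
```

```bash
python3 - <<'E'
from h import *
plan([.6285,-.1735,.105],-2.8)
E
```

```text
t 40.2 gp [ 0.6282 -0.1746  0.1069] yaw -2.4 tilt [-0.0004  0.005  -1.    ] q7 -0.07 open 0.284 F [-1.  13.3  9.5]
dx -0.002 dy 0.002 dz 0.000  wx 0.001 wy 0.008 wz -0.006
```

At the loading stop (13 N). Release and lift.

arm_command(
  deltas=[
    {"dx":-0.002,"dy":0,"dz":0,"wx":0,"wy":0,"wz":0},
    {"dx":-0.002,"dy":0,"dz":0,"wx":0,"wy":0,"wz":0},
    {"dx":-0.002,"dy":0,"dz":0,"wx":0,"wy":0,"wz":0},
    {"dx":-0.002,"dy":0,"dz":0,"wx":0,"wy":0,"wz":0},
    {"dx":-0.002,"dy":0,"dz":0,"wx":0,"wy":0,"wz":0},
  ],
  claw=0.3,
)

```text
clock: 40.7
tool_pos: [0.6281, -0.1757, 0.2525]
eef_rot: [-0.49, 0.511, -0.51, 0.488]
contact_force: [-1.2, 0.9, 0.6]
opening: 0.645
```

arm_command(
  deltas=[
    {"dx":0,"dy":-0.03,"dz":0,"wx":0,"wy":0,"wz":0},
    {"dx":0,"dy":-0.06,"dz":0,"wx":0,"wy":0,"wz":0},
    {"dx":0,"dy":-0.1,"dz":0,"wx":0,"wy":0,"wz":0},
    {"dx":0,"dy":-0.13,"dz":0,"wx":0,"wy":0,"wz":0},
    {"dx":0,"dy":-0.15,"dz":0,"wx":0,"wy":0,"wz":0},
  ],
)

```text
clock: 41.2
tool_pos: [0.6288, -0.1755, 0.4055]
eef_rot: [0.489, -0.51, 0.511, -0.489]
contact_force: [0.9, -0.1, -1.1]
opening: 0.651
```

```bash
python3 - <<'E'
from h import *
plan([.638,-.09,.25],40)
im=r.snapshot("scene")[:,:,::-1]; cv2.imwrite("pics/s22.png",im)
E
```

```text
t 41.2 gp [ 0.6291 -0.1756  0.2585] yaw -2.5 tilt [ 0.0021 -0.0009 -1.    ] q7 -0.02 open 0.651 F [ 0.9 -0.1 -1.1]
dx -0.086 dy 0.008 dz 0.006  wx -0.002 wy -0.944 wz 0.002
```

View pics/s22.png

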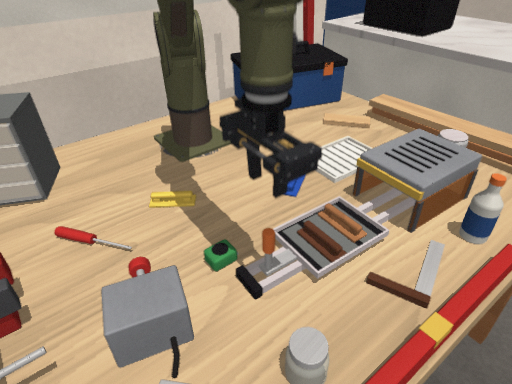

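arm_command(
  deltas=[
    {"dx":-0.022,"dy":0,"dz":0.001,"wx":0,"wy":-0.19,"wz":0},
    {"dx":-0.044,"dy":0,"dz":0.002,"wx":0,"wy":-0.38,"wz":0},
    {"dx":-0.066,"dy":0,"dz":0.003,"wx":0,"wy":-0.57,"wz":0},
    {"dx":-0.09,"dy":0,"dz":0.004,"wx":0,"wy":-0.76,"wz":0},
    {"dx":-0.11,"dy":0,"dz":0.006,"wx":0,"wy":-0.94,"wz":0},
  ],
  claw=0,
)

```text
clock: 41.75
tool_pos: [0.6389, -0.0644, 0.402]
eef_rot: [0.642, -0.298, 0.297, -0.641]
contact_force: [0.6, 0.6, 0.2]
opening: 0.499
```

```bash
python3 - <<'E'
from h import *
plan([.639,.01,.22],87.2)
E
```

```text
t 41.75 gp [ 0.6386 -0.0644  0.255 ] yaw 40.2 tilt [-0.0022  0.0002 -1.    ] q7 0.42 open 0.499 F [0.6 0.6 0.2]
dx -0.057 dy 0.035 dz 0.048  wx 0.001 wy -1.044 wz -0.003
```

arm_command(
  deltas=[
    {"dx":-0.012,"dy":0.007,"dz":0.01,"wx":0,"wy":-0.19,"wz":0},
    {"dx":-0.024,"dy":0.014,"dz":0.02,"wx":0,"wy":-0.38,"wz":0},
    {"dx":-0.036,"dy":0.021,"dz":0.03,"wx":0,"wy":-0.57,"wz":0},
    {"dx":-0.048,"dy":0.028,"dz":0.04,"wx":0,"wy":-0.76,"wz":0},
    {"dx":-0.057,"dy":0.035,"dz":0.048,"wx":0,"wy":-0.95,"wz":0},
  ],
)

```text
clock: 42.25
tool_pos: [0.6392, 0.0098, 0.3668]
eef_rot: [-0.706, 0.044, -0.043, 0.706]
contact_force: [0.7, -0.6, 0.7]
opening: 0.501
```

arm_command(
  deltas=[
    {"dx":0,"dy":0,"dz":0,"wx":0,"wy":-0.09,"wz":0},
    {"dx":0,"dy":0,"dz":0,"wx":0,"wy":-0.09,"wz":0},
    {"dx":0,"dy":0,"dz":0,"wx":0,"wy":-0.09,"wz":0},
    {"dx":0,"dy":0,"dz":0,"wx":0,"wy":-0.09,"wz":0},
    {"dx":0,"dy":0,"dz":0,"wx":0,"wy":-0.09,"wz":0},
  ],
)

```text
clock: 42.75
tool_pos: [0.6396, 0.0085, 0.3679]
eef_rot: [0.707, -0.022, 0.021, -0.707]
contact_force: [-0.3, -0.2, 0.4]
opening: 0.498
```

```bash
python3 - <<'E'
from h import *
plan([.639,.045,.055],87.2)
c,w=bar("w10",(3,120,60),(14,255,255),.033,box=(290,60,400,262))
c,w=bar("w11",(0,90,20),(20,255,130),.033,box=(200,60,300,262))
E
```

```text
t 42.75 gp [0.6395 0.0084 0.2209] yaw 86.6 tilt [-0.0007 -0.0005 -1.    ] q7 0.95 open 0.498 F [-0.3 -0.2  0.4]
dx -0.003 dy 0.166 dz 0.037  wx 0.001 wy -0.014 wz -0.001
ctr (636.0184326171875, 54.09398651123047) size (27.6634578704834, 122.05573272705078) length dir 178.32605
ctr (651.5941772460938, -31.248146057128906) size (34.01274490356445, 124.35316467285156) length dir 176.60715
```

View pics/w10.png

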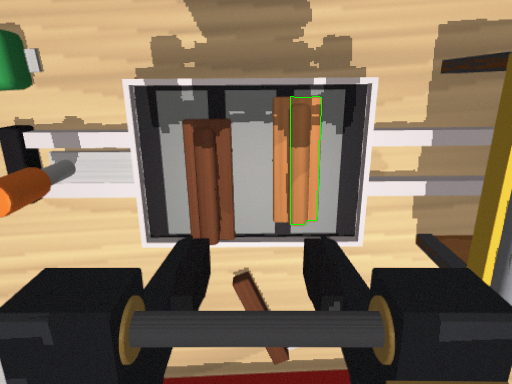

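View pics/w11.png

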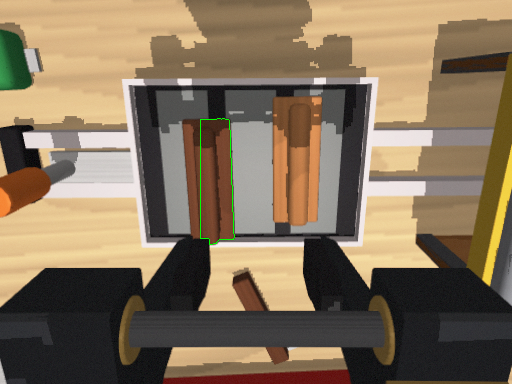

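```bash
python3 - <<'E'
from h import *
c=r.get_calibration("wrist")
for n,pl,b in (("med",[(273,97),(321,97),(318,222),(274,222)],[(301,105),(298,225)]),("dark",[(183,119),(231,119),(234,240),(191,242)],[(205,123),(208.5,242)])):
    P=onz(c,pl,.033); B=onz(c,b,.057)
    print(n,P.mean(0),[np.linalg.norm(P[i]-P[(i+1)%4]).round(3) for i in range(4)],"bar",B.mean(0),np.linalg.norm(B[0]-B[1]),np.degrees(np.arctan2(*(B[1]-B[0])[[1,0]])))
plan([.638,.047,.055],87)
E
```

```text
med [0.6351 0.0465 0.033 ] [np.float64(0.042), np.float64(0.119), np.float64(0.043), np.float64(0.119)] bar [0.6343 0.0464 0.057 ] 0.10623589455525412 -2.564663198409272
dark [ 0.6501 -0.0359  0.033 ] [np.float64(0.043), np.float64(0.119), np.float64(0.043), np.float64(0.121)] bar [ 0.6453 -0.0351  0.057 ] 0.10873372233507896 -4.193756279585194
t 42.85 gp [0.6394 0.0086 0.221 ] yaw 86.6 tilt [-0.0007 -0.0002 -1.    ] q7 0.95 open 0.501 F [-0.2 -0.7  0.6]
dx -0.004 dy 0.166 dz 0.038  wx 0.000 wy -0.009 wz -0.001
```

arm_command(
  deltas=[
    {"dx":-0.006,"dy":0.02,"dz":0.03,"wx":0,"wy":-0.01,"wz":0},
    {"dx":-0.006,"dy":0.06,"dz":0.038,"wx":0,"wy":-0.01,"wz":0},
    {"dx":-0.006,"dy":0.105,"dz":0.038,"wx":0,"wy":-0.01,"wz":0},
    {"dx":-0.006,"dy":0.145,"dz":0.038,"wx":0,"wy":-0.01,"wz":0},
    {"dx":-0.006,"dy":0.165,"dz":0.038,"wx":0,"wy":-0.01,"wz":0},
  ],
)

```text
clock: 43.35
tool_pos: [0.6343, 0.0466, 0.1993]
eef_rot: [0.707, -0.02, 0.016, -0.706]
contact_force: [0.3, -0.7, 1.3]
opening: 0.5
```

```bash
python3 - <<'E'
from h import *
plan([.635,.0465,.056],87)
E
```

```text
t 43.35 gp [0.6335 0.0464 0.0523] yaw 87.1 tilt [-0.0057 -0.0015 -1.    ] q7 0.76 open 0.5 F [ 0.3 -0.7  1.3]
dx 0.001 dy -0.004 dz -0.000  wx 0.002 wy 0.002 wz -0.007
```

arm_command(
  deltas=[
    {"dx":0,"dy":-0.001,"dz":0,"wx":0,"wy":0,"wz":0},
    {"dx":0,"dy":-0.001,"dz":0,"wx":0,"wy":0,"wz":0},
    {"dx":0,"dy":-0.001,"dz":0,"wx":0,"wy":0,"wz":0},
    {"dx":0,"dy":-0.001,"dz":0,"wx":0,"wy":0,"wz":0},
    {"dx":0,"dy":-0.001,"dz":0,"wx":0,"wy":0,"wz":0},
  ],
  claw=-1,
  grip_force=25,
)

```text
clock: 43.85
tool_pos: [0.636, 0.047, 0.205]
eef_rot: [-0.707, 0.018, -0.018, 0.707]
contact_force: [0.2, -0.5, -0.8]
opening: 0.483
```

```bash
python3 - <<'E'
from h import *
plan([.635,.0465,.15],87)
E
```

```text
t 43.85 gp [0.6361 0.047  0.058 ] yaw 87.1 tilt [ 0.0008  0.0001 -1.    ] q7 0.76 open 0.483 F [ 0.2 -0.5 -0.8]
dx -0.001 dy -0.092 dz -0.001  wx -0.000 wy 0.001 wz 0.001
```

arm_command(
  deltas=[
    {"dx":0,"dy":0,"dz":0,"wx":0,"wy":0,"wz":0},
    {"dx":0,"dy":-0.01,"dz":0,"wx":0,"wy":0,"wz":0},
    {"dx":0,"dy":-0.04,"dz":0,"wx":0,"wy":0,"wz":0},
    {"dx":0,"dy":-0.09,"dz":0,"wx":0,"wy":0,"wz":0},
    {"dx":0,"dy":-0.14,"dz":0,"wx":0,"wy":0,"wz":0},
  ],
)

```text
clock: 44.35
tool_pos: [0.6353, 0.0471, 0.3455]
eef_rot: [0.707, -0.019, 0.017, -0.707]
contact_force: [1.3, -0.0, -1.7]
opening: 0.483
```

```bash
python3 - <<'E'
from h import *
a=np.radians(87.3); p=np.array([.4102,.3028])+.04*np.array([np.cos(a),np.sin(a)]); print(p)
plan([*p,.16],87.3)
im=r.snapshot("scene")[:,:,::-1]; crop("s23",im,220,100,490,280,2.9)
E
```

```text
[0.4121 0.3428]
t 44.35 gp [0.6349 0.0471 0.1985] yaw 87.1 tilt [-0.0025  0.     -1.    ] q7 0.88 open 0.483 F [ 1.3 -0.  -1.7]
dx -0.238 dy 0.039 dz 0.284  wx 0.000 wy -0.004 wz -0.003
```

View pics/s23.png

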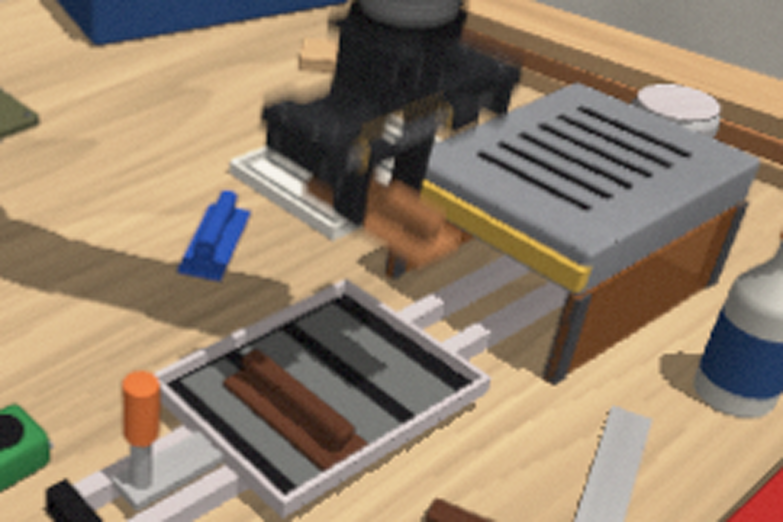

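arm_command(
  deltas=[
    {"dx":0,"dy":0.04,"dz":0,"wx":0,"wy":0,"wz":0},
    {"dx":0,"dy":0.08,"dz":0,"wx":0,"wy":0,"wz":0},
    {"dx":0,"dy":0.11,"dz":0,"wx":0,"wy":0,"wz":0},
    {"dx":0,"dy":0.13,"dz":0,"wx":0,"wy":0,"wz":0},
    {"dx":0,"dy":0.138,"dz":0,"wx":0,"wy":0,"wz":0},
  ],
)

```text
clock: 44.9
tool_pos: [0.6348, 0.0469, 0.2041]
eef_rot: [0.707, -0.019, 0.016, -0.707]
contact_force: [-0.3, -0.0, -1.1]
opening: 0.482
```

arm_command(
  deltas=[
    {"dx":0,"dy":0,"dz":0,"wx":0,"wy":0,"wz":0},
    {"dx":0,"dy":0,"dz":0,"wx":0,"wy":0,"wz":0},
    {"dx":0,"dy":0,"dz":0,"wx":0,"wy":0,"wz":0},
    {"dx":0,"dy":0,"dz":0,"wx":0,"wy":0,"wz":0},
    {"dx":0,"dy":0,"dz":0,"wx":0,"wy":0,"wz":0},
  ],
  claw=0.25,
)

```text
clock: 45.4
tool_pos: [0.6359, 0.0471, 0.2067]
eef_rot: [-0.707, 0.018, -0.018, 0.707]
contact_force: [-0.7, 0.6, 0.3]
opening: 0.626
```

```bash
python3 - <<'E'
from h import *
plan([.635,.0465,.060],87)
im=r.snapshot("scene")[:,:,::-1]; crop("s24",im,250,120,420,260,4)
E
```

```text
t 45.4 gp [0.6359 0.0471 0.0597] yaw 87.1 tilt [ 0.0003  0.0001 -1.    ] q7 0.76 open 0.626 F [-0.7  0.6  0.3]
dx -0.001 dy -0.000 dz -0.001  wx -0.000 wy 0.002 wz 0.000
```

View pics/s24.png

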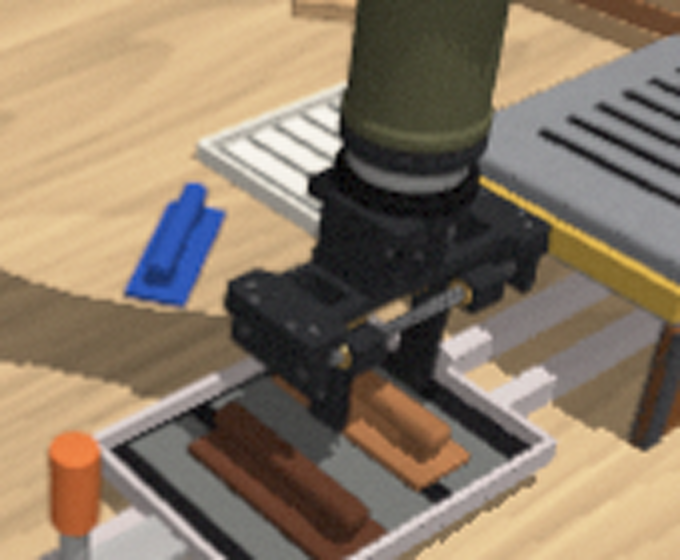

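Back in the tray, gripper settled at gp z 0.060 (fingertips ~8 mm above the plate). Close now on the bar.

arm_command(
  deltas=[
    {"dx":0,"dy":0,"dz":0,"wx":0,"wy":0,"wz":0},
    {"dx":0,"dy":0,"dz":0,"wx":0,"wy":0,"wz":0},
    {"dx":0,"dy":0,"dz":0,"wx":0,"wy":0,"wz":0},
    {"dx":0,"dy":0,"dz":0,"wx":0,"wy":0,"wz":0},
    {"dx":0,"dy":0,"dz":0,"wx":0,"wy":0,"wz":0},
  ],
  claw=-1,
  grip_force=25,
)

```text
clock: 45.95
tool_pos: [0.6356, 0.0471, 0.2058]
eef_rot: [0.707, -0.018, 0.018, -0.707]
contact_force: [0.4, -0.7, 0.5]
opening: 0.203
```

arm_command(
  deltas=[
    {"dx":0,"dy":0,"dz":0,"wx":0,"wy":0,"wz":0},
    {"dx":0,"dy":-0.02,"dz":0,"wx":0,"wy":0,"wz":0},
    {"dx":0,"dy":-0.05,"dz":0,"wx":0,"wy":0,"wz":0},
    {"dx":0,"dy":-0.09,"dz":0,"wx":0,"wy":0,"wz":0},
    {"dx":0,"dy":-0.14,"dz":0,"wx":0,"wy":0,"wz":0},
  ],
)

```text
clock: 46.45
tool_pos: [0.635, 0.0467, 0.3455]
eef_rot: [0.707, -0.02, 0.016, -0.707]
contact_force: [0.2, -0.1, -0.2]
opening: 0.203
```

```bash
python3 - <<'E'
from h import *
plan([.4121,.3428,.16],87.3)
im=r.snapshot("scene")[:,:,::-1]; crop("s25",im,250,100,450,250,4)
E
```

```text
t 46.45 gp [0.6342 0.0466 0.1985] yaw 87.1 tilt [-0.0052 -0.0009 -1.    ] q7 0.88 open 0.203 F [ 0.2 -0.1 -0.2]
dx -0.237 dy 0.039 dz 0.285  wx 0.001 wy -0.004 wz -0.007
```

View pics/s25.png

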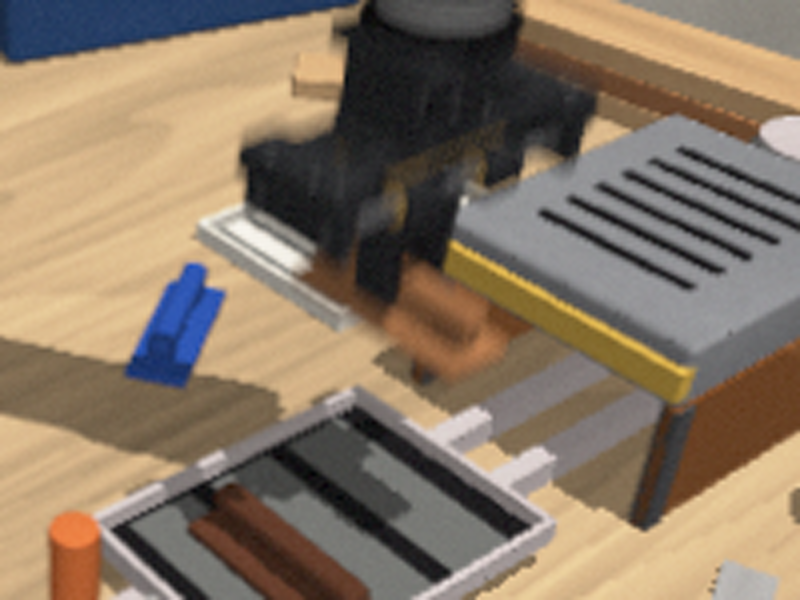

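arm_command(
  deltas=[
    {"dx":-0.025,"dy":0,"dz":0.03,"wx":0,"wy":0,"wz":0},
    {"dx":-0.055,"dy":0,"dz":0.065,"wx":0,"wy":0,"wz":0},
    {"dx":-0.085,"dy":0,"dz":0.1,"wx":0,"wy":0,"wz":0},
    {"dx":-0.115,"dy":0,"dz":0.137,"wx":0,"wy":0,"wz":0},
    {"dx":-0.145,"dy":0,"dz":0.174,"wx":0,"wy":0,"wz":0},
  ],
)

```text
clock: 47.0
tool_pos: [0.4985, 0.2293, 0.3459]
eef_rot: [-0.707, 0.019, -0.018, 0.707]
contact_force: [0.6, 0.4, -1.1]
opening: 0.199
```

```bash
python3 - <<'E'
from h import *
plan([.4121,.3428,.15],87.3)
E
```

```text
t 47.0 gp [0.4984 0.2293 0.1989] yaw 87.1 tilt [-0.0009  0.0001 -1.    ] q7 0.44 open 0.199 F [ 0.6  0.4 -1.1]
dx -0.092 dy 0.049 dz 0.109  wx -0.000 wy -0.006 wz -0.001
```

arm_command(
  deltas=[
    {"dx":-0.03,"dy":0,"dz":0.035,"wx":0,"wy":0,"wz":0},
    {"dx":-0.06,"dy":0.01,"dz":0.07,"wx":0,"wy":0,"wz":0},
    {"dx":-0.085,"dy":0.03,"dz":0.1,"wx":0,"wy":0,"wz":0},
    {"dx":-0.092,"dy":0.049,"dz":0.109,"wx":0,"wy":0,"wz":0},
    {"dx":-0.092,"dy":0.049,"dz":0.109,"wx":0,"wy":0,"wz":0},
  ],
)

```text
clock: 47.5
tool_pos: [0.411, 0.3434, 0.2954]
eef_rot: [0.707, -0.018, 0.014, -0.706]
contact_force: [0.7, -0.3, -0.9]
opening: 0.203
```

```bash
python3 - <<'E'
from h import *
print(np.array(r.get_state()["q"]))
plan([.4121,.3428,.04],87.3)
c=r.get_calibration("wrist")
im=np.ascontiguousarray(r.snapshot("wrist")[:,:,::-1]); cv2.imwrite("pics/w12.png",im)
a=np.radians(-2.7); ex=np.array([np.cos(a),np.sin(a)]);ey=np.array([-ex[1],ex[0]])
for u,v in ((-.08,.11),(.08,.11),(.08,-.11),(-.08,-.11)): print(proj(c,[*(np.array([.4102,.3028])+u*ex+v*ey),.016]))
E
```

```text
[-0.4762  0.7805 -0.5133  1.9205  0.6396  0.6127  0.12  ]
t 47.5 gp [0.4104 0.3432 0.1484] yaw 87.4 tilt [-0.0045 -0.0015 -1.    ] q7 0.12 open 0.203 F [ 0.7 -0.3 -0.9]
dx 0.002 dy 0.108 dz -0.000  wx 0.002 wy 0.002 wz -0.006
[[353.995   82.9829]]
[[337.6232 279.5356]]
[[ 79.237  278.9663]]
[[45.456  81.5029]]
```

View pics/w12.png

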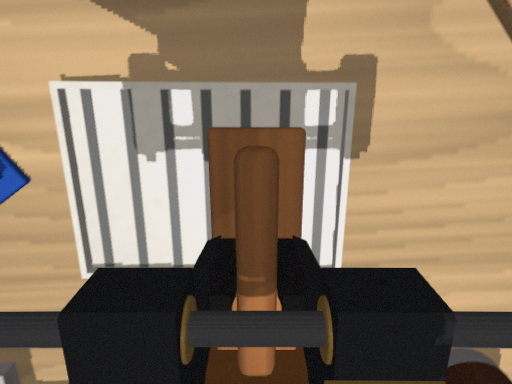

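arm_command(
  deltas=[
    {"dx":0.001,"dy":0.03,"dz":0,"wx":0,"wy":0,"wz":0},
    {"dx":0.001,"dy":0.055,"dz":0,"wx":0,"wy":0,"wz":0},
    {"dx":0.001,"dy":0.08,"dz":0,"wx":0,"wy":0,"wz":0},
    {"dx":0.001,"dy":0.1,"dz":0,"wx":0,"wy":0,"wz":0},
    {"dx":0.001,"dy":0.107,"dz":0,"wx":0,"wy":0,"wz":0},
  ],
)

```text
clock: 48.05
tool_pos: [0.4156, 0.34, 0.1891]
eef_rot: [0.708, -0.019, 0.019, -0.706]
contact_force: [-0.5, 0.2, 0.1]
opening: 0.201
```

```bash
python3 - <<'E'
from h import *
print(np.array(r.get_state()["q"]))
plan([.4121,.3428,.04],87.3)
im=r.snapshot("scene")[:,:,::-1]; crop("s26",im,250,80,450,230,4)
plan([.4121,.3428,.04],87.3)
E
```

```text
[-0.5743  0.9449 -0.3326  1.956   0.8016  0.3788 -0.0225]
t 48.05 gp [0.4155 0.3397 0.0421] yaw 86.9 tilt [-0.0009 -0.0023 -1.    ] q7 -0.02 open 0.201 F [-0.5  0.2  0.1]
dx -0.004 dy 0.002 dz 0.003  wx 0.003 wy -0.009 wz -0.001
t 48.1 gp [0.4152 0.34   0.042 ] yaw 86.9 tilt [-0.0012 -0.0021 -1.    ] q7 -0.02 open 0.198 F [ 0.3 -0.7 -1.1]
dx -0.003 dy 0.002 dz 0.002  wx 0.003 wy -0.008 wz -0.001
```

View pics/s26.png

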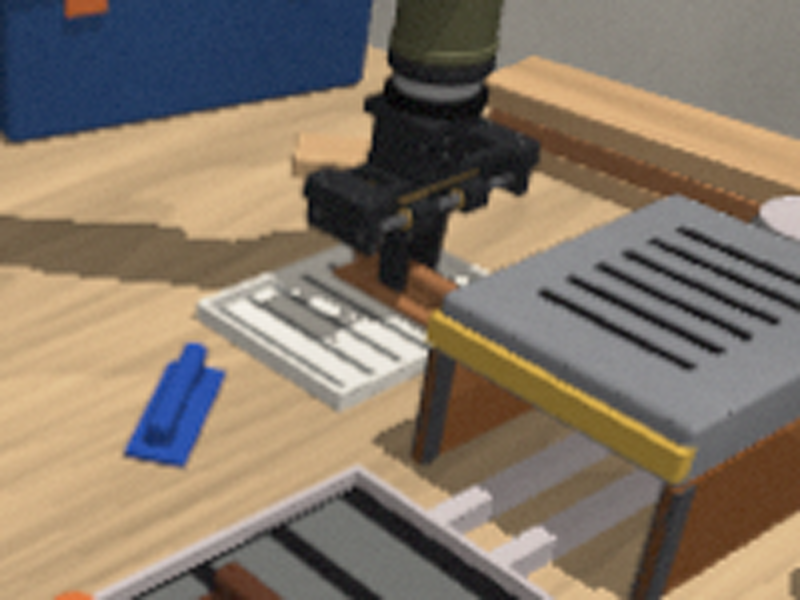

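Lower 2 mm, release, lift.

arm_command(
  deltas=[
    {"dx":0,"dy":0.002,"dz":0,"wx":0,"wy":0,"wz":0},
    {"dx":0,"dy":0.002,"dz":0,"wx":0,"wy":0,"wz":0},
    {"dx":0,"dy":0.002,"dz":0,"wx":0,"wy":0,"wz":0},
    {"dx":0,"dy":0.002,"dz":0,"wx":0,"wy":0,"wz":0},
    {"dx":0,"dy":0.002,"dz":0,"wx":0,"wy":0,"wz":0},
  ],
)

```text
clock: 48.6
tool_pos: [0.4145, 0.3418, 0.1885]
eef_rot: [-0.707, 0.018, -0.018, 0.707]
contact_force: [0.2, -0.4, -0.2]
opening: 0.205
```

arm_command(
  deltas=[
    {"dx":0,"dy":0,"dz":0,"wx":0,"wy":0,"wz":0},
    {"dx":0,"dy":0,"dz":0,"wx":0,"wy":0,"wz":0},
    {"dx":0,"dy":0,"dz":0,"wx":0,"wy":0,"wz":0},
    {"dx":0,"dy":0,"dz":0,"wx":0,"wy":0,"wz":0},
    {"dx":0,"dy":0,"dz":0,"wx":0,"wy":0,"wz":0},
  ],
  claw=-0.1,
)

```text
clock: 49.1
tool_pos: [0.4143, 0.3417, 0.188]
eef_rot: [0.707, -0.018, 0.018, -0.707]
contact_force: [0.2, -0.5, -0.4]
opening: 0.455
```

arm_command(
  deltas=[
    {"dx":0,"dy":-0.02,"dz":0,"wx":0,"wy":0,"wz":0},
    {"dx":0,"dy":-0.05,"dz":0,"wx":0,"wy":0,"wz":0},
    {"dx":0,"dy":-0.09,"dz":0,"wx":0,"wy":0,"wz":0},
    {"dx":0,"dy":-0.13,"dz":0,"wx":0,"wy":0,"wz":0},
    {"dx":0,"dy":-0.16,"dz":0,"wx":0,"wy":0,"wz":0},
  ],
  claw=0,
)

```text
clock: 49.6
tool_pos: [0.4144, 0.3418, 0.3503]
eef_rot: [-0.706, 0.018, -0.018, 0.707]
contact_force: [0.8, -0.7, -0.1]
opening: 0.498
```

```bash
python3 - <<'E'
from h import *
plan([.648,-.035,.20],86)
im=r.snapshot("wrist")[:,:,::-1]; cv2.imwrite("pics/w13.png",im)
E
```

```text
t 49.6 gp [0.4144 0.342  0.2033] yaw 87.1 tilt [ 0.      0.0012 -1.    ] q7 0.18 open 0.498 F [ 0.8 -0.7 -0.1]
dx 0.252 dy 0.003 dz -0.364  wx -0.002 wy 0.024 wz -0.000
```

View pics/w13.png

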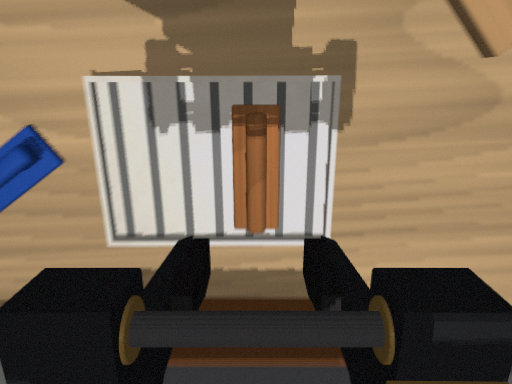

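Medium pull is flat in the rack at (256,168). Now the dark one.

arm_command(
  deltas=[
    {"dx":0.027,"dy":0,"dz":-0.04,"wx":0,"wy":0,"wz":0},
    {"dx":0.055,"dy":0,"dz":-0.08,"wx":0,"wy":0,"wz":0},
    {"dx":0.083,"dy":0,"dz":-0.12,"wx":0,"wy":0,"wz":0},
    {"dx":0.11,"dy":0,"dz":-0.16,"wx":0,"wy":0,"wz":0},
    {"dx":0.138,"dy":0,"dz":-0.2,"wx":0,"wy":0,"wz":0},
  ],
)

```text
clock: 50.15
tool_pos: [0.5427, 0.1331, 0.3477]
eef_rot: [0.707, -0.018, 0.017, -0.707]
contact_force: [0.8, 0.5, -0.4]
opening: 0.499
```

```bash
python3 - <<'E'
from h import *
plan([.648,-.035,.20],86.5)
E
```

```text
t 50.15 gp [0.5425 0.133  0.2007] yaw 87.1 tilt [-0.0013 -0.0004 -1.    ] q7 0.63 open 0.499 F [ 0.8  0.5 -0.4]
dx 0.114 dy 0.001 dz -0.163  wx 0.001 wy 0.013 wz -0.002
```

arm_command(
  deltas=[
    {"dx":0.027,"dy":0,"dz":-0.04,"wx":0,"wy":0,"wz":0},
    {"dx":0.055,"dy":0,"dz":-0.08,"wx":0,"wy":0.01,"wz":0},
    {"dx":0.083,"dy":0,"dz":-0.12,"wx":0,"wy":0.01,"wz":0},
    {"dx":0.108,"dy":0,"dz":-0.155,"wx":0,"wy":0.01,"wz":0},
    {"dx":0.114,"dy":0,"dz":-0.163,"wx":0,"wy":0.01,"wz":0},
  ],
  claw=0.1,
)

```text
clock: 50.65
tool_pos: [0.6494, -0.0406, 0.3466]
eef_rot: [0.708, -0.024, 0.024, -0.705]
contact_force: [-0.1, -0.6, -1.0]
opening: 0.55
```

```bash
python3 - <<'E'
from h import *
c=r.get_calibration("wrist")
im=r.snapshot("wrist")[:,:,::-1]; cv2.imwrite("pics/w14.png",im)
print(proj(c,[.648,-.035,.057]),proj(c,[.70,-.038,.057]),proj(c,[.60,-.033,.057]))
plan([.648,-.035,.059],86.5)
E
```

```text
[[264.3606 181.1719]] [[264.4981 239.725 ]] [[263.2276 121.02  ]]
t 50.7 gp [ 0.649  -0.0397  0.1996] yaw 86.2 tilt [-0.0007 -0.0032 -1.    ] q7 1.0 open 0.552 F [ 0.3 -0.5  0.3]
dx -0.001 dy 0.141 dz 0.005  wx 0.004 wy -0.007 wz -0.001
```

View pics/w14.png

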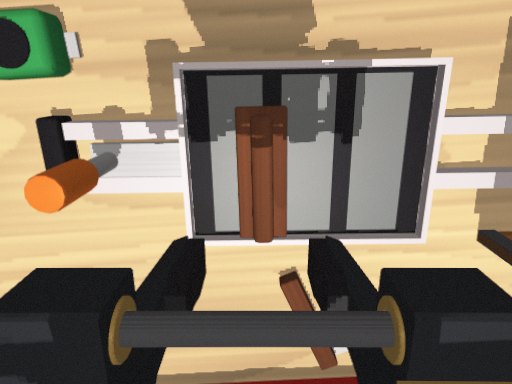

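arm_command(
  deltas=[
    {"dx":0,"dy":0.035,"dz":0.004,"wx":0,"wy":0,"wz":0},
    {"dx":0,"dy":0.07,"dz":0.004,"wx":0,"wy":0,"wz":0},
    {"dx":0,"dy":0.105,"dz":0.004,"wx":0,"wy":0,"wz":0},
    {"dx":0,"dy":0.13,"dz":0.004,"wx":0,"wy":0,"wz":0},
    {"dx":0,"dy":0.139,"dz":0.004,"wx":0,"wy":0,"wz":0},
  ],
)

```text
clock: 51.2
tool_pos: [0.6459, -0.0279, 0.2061]
eef_rot: [-0.707, 0.022, -0.017, 0.707]
contact_force: [-0.9, -1.1, -0.1]
opening: 0.548
```

arm_command(
  deltas=[
    {"dx":0,"dy":0,"dz":0,"wx":0,"wy":0,"wz":0},
    {"dx":0,"dy":0,"dz":0,"wx":0,"wy":0,"wz":0},
    {"dx":0,"dy":0,"dz":0,"wx":0,"wy":0,"wz":0},
    {"dx":0,"dy":0,"dz":0,"wx":0,"wy":0,"wz":0},
    {"dx":0,"dy":0,"dz":0,"wx":0,"wy":0,"wz":0},
  ],
)

```text
clock: 51.7
tool_pos: [0.648, -0.0297, 0.2097]
eef_rot: [0.707, -0.021, 0.021, -0.707]
contact_force: [-0.5, -0.1, -0.4]
opening: 0.553
```

```bash
python3 - <<'E'
from h import *
plan([.648,-.035,.059],86.5)
E
```

```text
t 51.7 gp [ 0.6481 -0.0297  0.0627] yaw 86.6 tilt [ 0.0004 -0.0001 -1.    ] q7 0.88 open 0.553 F [-0.5 -0.1 -0.4]
dx 0.000 dy 0.004 dz -0.005  wx 0.000 wy 0.003 wz 0.001
```

Settled at z 0.0627; correct 5 mm sideways and 3 mm down, then close.

arm_command(
  deltas=[
    {"dx":0,"dy":0.001,"dz":-0.003,"wx":0,"wy":0,"wz":0},
    {"dx":0,"dy":0.003,"dz":-0.005,"wx":0,"wy":0,"wz":0},
    {"dx":0,"dy":0.003,"dz":-0.005,"wx":0,"wy":0,"wz":0},
    {"dx":0,"dy":0.003,"dz":-0.005,"wx":0,"wy":0,"wz":0},
    {"dx":0,"dy":0.003,"dz":-0.005,"wx":0,"wy":0,"wz":0},
  ],
)

```text
clock: 52.2
tool_pos: [0.6474, -0.0345, 0.2058]
eef_rot: [-0.707, 0.021, -0.02, 0.707]
contact_force: [0.2, 0.8, 0.7]
opening: 0.55
```

arm_command(
  deltas=[
    {"dx":0,"dy":0,"dz":0,"wx":0,"wy":0,"wz":0},
    {"dx":0,"dy":0,"dz":0,"wx":0,"wy":0,"wz":0},
    {"dx":0,"dy":0,"dz":0,"wx":0,"wy":0,"wz":0},
    {"dx":0,"dy":0,"dz":0,"wx":0,"wy":0,"wz":0},
    {"dx":0,"dy":0,"dz":0,"wx":0,"wy":0,"wz":0},
  ],
  claw=-1,
)

```text
clock: 52.7
tool_pos: [0.6474, -0.0348, 0.2058]
eef_rot: [0.707, -0.021, 0.02, -0.707]
contact_force: [0.1, -0.7, 0.4]
opening: 0.201
```

```bash
python3 - <<'E'
from h import *
plan([.648,-.035,.059],86.5)
E
```

```text
t 52.7 gp [ 0.6473 -0.0348  0.0588] yaw 86.6 tilt [-0.0011 -0.0004 -1.    ] q7 0.89 open 0.201 F [ 0.1 -0.7  0.4]
dx 0.001 dy -0.000 dz -0.000  wx 0.001 wy 0.003 wz -0.001
```

arm_command(
  deltas=[
    {"dx":0,"dy":0,"dz":0,"wx":0,"wy":0,"wz":0},
    {"dx":0,"dy":-0.02,"dz":0,"wx":0,"wy":0,"wz":0},
    {"dx":0,"dy":-0.05,"dz":0,"wx":0,"wy":0,"wz":0},
    {"dx":0,"dy":-0.09,"dz":0,"wx":0,"wy":0,"wz":0},
    {"dx":0,"dy":-0.14,"dz":0,"wx":0,"wy":0,"wz":0},
  ],
)

```text
clock: 53.2
tool_pos: [0.6468, -0.0348, 0.3455]
eef_rot: [0.707, -0.022, 0.019, -0.707]
contact_force: [1.0, 0.3, -1.6]
opening: 0.207
```

```bash
python3 - <<'E'
from h import *
a=np.radians(87.3); p=np.array([.4122,.3028])-.042*np.array([np.cos(a),np.sin(a)]); print(p)
plan([*p,.2],87.3)
im=r.snapshot("scene")[:,:,::-1]; crop("s27",im,250,80,450,230,4)
E
```

```text
[0.4102 0.2608]
t 53.2 gp [ 0.646  -0.0348  0.1985] yaw 86.7 tilt [-0.0051 -0.0001 -1.    ] q7 1.0 open 0.207 F [ 1.   0.3 -1.6]
dx -0.253 dy -0.000 dz 0.281  wx 0.001 wy -0.014 wz -0.006
```

View pics/s27.png

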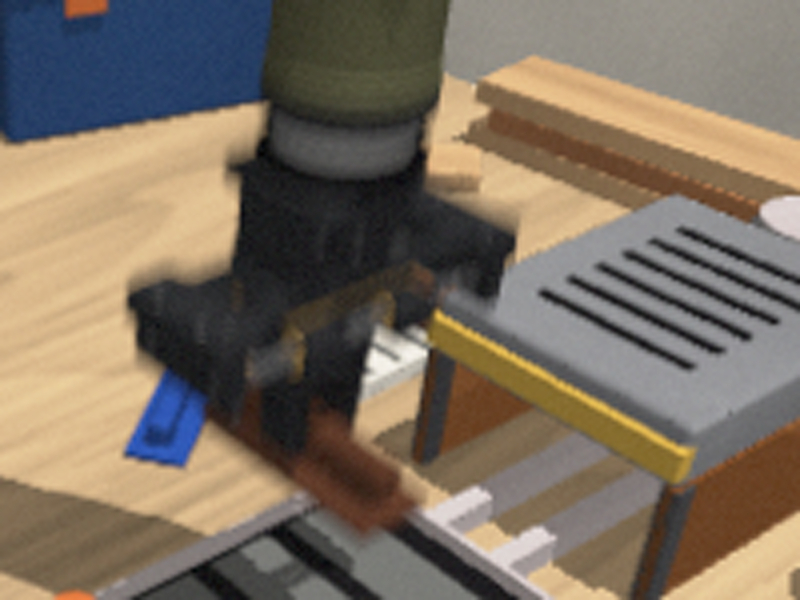

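arm_command(
  deltas=[
    {"dx":-0.025,"dy":0,"dz":0.028,"wx":0,"wy":0,"wz":0},
    {"dx":-0.058,"dy":0,"dz":0.064,"wx":0,"wy":0,"wz":0},
    {"dx":-0.09,"dy":0,"dz":0.1,"wx":0,"wy":0,"wz":0},
    {"dx":-0.122,"dy":0,"dz":0.136,"wx":0,"wy":0,"wz":0},
    {"dx":-0.155,"dy":0,"dz":0.172,"wx":0,"wy":-0.01,"wz":0},
  ],
)

```text
clock: 53.75
tool_pos: [0.5017, 0.1474, 0.346]
eef_rot: [-0.707, 0.018, -0.018, 0.707]
contact_force: [0.5, 0.8, -1.4]
opening: 0.205
```

```bash
python3 - <<'E'
from h import *
plan([.4102,.2608,.15],87.3)
E
```

```text
t 53.75 gp [0.5016 0.1475 0.199 ] yaw 87.1 tilt [-0.0006  0.0006 -1.    ] q7 0.54 open 0.205 F [ 0.5  0.8 -1.4]
dx -0.097 dy 0.049 dz 0.109  wx -0.001 wy -0.005 wz -0.001
```

arm_command(
  deltas=[
    {"dx":-0.03,"dy":0,"dz":0.034,"wx":0,"wy":0,"wz":0},
    {"dx":-0.06,"dy":0.005,"dz":0.068,"wx":0,"wy":0,"wz":0},
    {"dx":-0.088,"dy":0.015,"dz":0.1,"wx":0,"wy":0,"wz":0},
    {"dx":-0.097,"dy":0.03,"dz":0.109,"wx":0,"wy":0,"wz":0},
    {"dx":-0.097,"dy":0.03,"dz":0.109,"wx":0,"wy":0,"wz":0},
  ],
)

```text
clock: 54.25
tool_pos: [0.4095, 0.2619, 0.3152]
eef_rot: [0.707, -0.017, 0.015, -0.707]
contact_force: [-0.4, -0.9, -0.1]
opening: 0.201
```

```bash
python3 - <<'E'
from h import *
print(np.array(r.get_state()["q"]))
plan([.4102,.2608,.04],87.3)
im=r.snapshot("wrist")[:,:,::-1]; cv2.imwrite("pics/w15.png",im)
E
```

```text
[-0.3316  0.7055 -0.5363  2.0507  0.6639  0.5636  0.184 ]
t 54.25 gp [0.409  0.2619 0.1682] yaw 87.4 tilt [-0.0036 -0.0003 -1.    ] q7 0.18 open 0.201 F [-0.4 -0.9 -0.1]
dx 0.001 dy 0.128 dz -0.001  wx 0.001 wy 0.003 wz -0.005
```

View pics/w15.png

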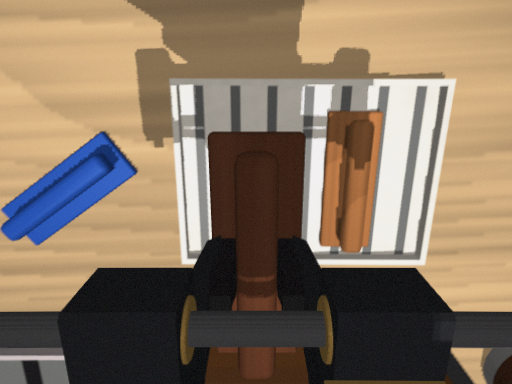

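arm_command(
  deltas=[
    {"dx":0.001,"dy":0.035,"dz":-0.001,"wx":0,"wy":0,"wz":0},
    {"dx":0.001,"dy":0.07,"dz":-0.001,"wx":0,"wy":0,"wz":0},
    {"dx":0.001,"dy":0.1,"dz":-0.001,"wx":0,"wy":0,"wz":0},
    {"dx":0.001,"dy":0.12,"dz":-0.001,"wx":0,"wy":0,"wz":0},
    {"dx":0.001,"dy":0.127,"dz":-0.001,"wx":0,"wy":0,"wz":0},
  ],
)

```text
clock: 54.8
tool_pos: [0.4135, 0.2575, 0.1877]
eef_rot: [0.708, -0.019, 0.018, -0.706]
contact_force: [-0.4, 0.7, -0.5]
opening: 0.206
```

arm_command(
  deltas=[
    {"dx":0,"dy":0,"dz":0,"wx":0,"wy":0,"wz":0},
    {"dx":0,"dy":0,"dz":0,"wx":0,"wy":0,"wz":0},
    {"dx":0,"dy":0,"dz":0,"wx":0,"wy":0,"wz":0},
    {"dx":0,"dy":0,"dz":0,"wx":0,"wy":0,"wz":0},
    {"dx":0,"dy":0,"dz":0,"wx":0,"wy":0,"wz":0},
  ],
)

```text
clock: 55.3
tool_pos: [0.4127, 0.2589, 0.1896]
eef_rot: [-0.707, 0.018, -0.018, 0.707]
contact_force: [-0.1, 0.2, -0.2]
opening: 0.199
```

```bash
python3 - <<'E'
from h import *
print(np.array(r.get_state()["q"]))
plan([.4102,.2608,.04],87.3)
E
```

```text
[-0.5197  0.9138 -0.221   2.1083  0.9302  0.2173 -0.0553]
t 55.3 gp [0.4126 0.259  0.0426] yaw 87.1 tilt [-0.0002  0.0007 -1.    ] q7 -0.06 open 0.199 F [-0.1  0.2 -0.2]
dx -0.003 dy 0.003 dz 0.002  wx -0.001 wy -0.005 wz -0.000
```

Lower 3 mm, release, lift.

arm_command(
  deltas=[
    {"dx":0,"dy":0.002,"dz":0,"wx":0,"wy":0,"wz":0},
    {"dx":0,"dy":0.003,"dz":0,"wx":0,"wy":0,"wz":0},
    {"dx":0,"dy":0.003,"dz":0,"wx":0,"wy":0,"wz":0},
    {"dx":0,"dy":0.003,"dz":0,"wx":0,"wy":0,"wz":0},
    {"dx":0,"dy":0.003,"dz":0,"wx":0,"wy":0,"wz":0},
  ],
)

```text
clock: 55.8
tool_pos: [0.4124, 0.259, 0.186]
eef_rot: [0.707, -0.018, 0.018, -0.707]
contact_force: [-0.2, -0.1, -0.8]
opening: 0.2
```

arm_command(
  deltas=[
    {"dx":0,"dy":0,"dz":0,"wx":0,"wy":0,"wz":0},
    {"dx":0,"dy":0,"dz":0,"wx":0,"wy":0,"wz":0},
    {"dx":0,"dy":0,"dz":0,"wx":0,"wy":0,"wz":0},
    {"dx":0,"dy":0,"dz":0,"wx":0,"wy":0,"wz":0},
    {"dx":0,"dy":0,"dz":0,"wx":0,"wy":0,"wz":0},
  ],
  claw=-0.1,
)

```text
clock: 56.3
tool_pos: [0.4124, 0.2589, 0.186]
eef_rot: [0.707, -0.018, 0.018, -0.707]
contact_force: [0.4, -0.8, 0.6]
opening: 0.452
```

arm_command(
  deltas=[
    {"dx":0,"dy":-0.02,"dz":0,"wx":0,"wy":0,"wz":0},
    {"dx":0,"dy":-0.05,"dz":0,"wx":0,"wy":0,"wz":0},
    {"dx":0,"dy":-0.1,"dz":0,"wx":0,"wy":0,"wz":0},
    {"dx":0,"dy":-0.15,"dz":0,"wx":0,"wy":0,"wz":0},
    {"dx":0,"dy":-0.2,"dz":0,"wx":0,"wy":0,"wz":0},
  ],
)

```text
clock: 56.8
tool_pos: [0.4123, 0.2584, 0.3879]
eef_rot: [0.707, -0.019, 0.017, -0.707]
contact_force: [1.4, 0.1, -0.7]
opening: 0.451
```

```bash
python3 - <<'E'
from h import *
plan([.4102,.2608,.24],87.3)
c=r.get_calibration("wrist"); im=r.snapshot("wrist")[:,:,::-1]; cv2.imwrite("pics/w16.png",im)
s=r.snapshot("scene")[:,:,::-1]; cv2.imwrite("pics/s28.png",s)
crop("s28k",s,60,180,260,330,4)
im=cv2.imread(f"pics/s28k.png"); hsv=cv2.cvtColor(im,cv2.COLOR_BGR2HSV); m=cv2.inRange(hsv,(0,150,60),(6,255,255)); m[:250,:]=0;m[:,:200]=0
ys,xs=np.nonzero(m); print(xs.min(),xs.max(),ys.min(),ys.max())
E
```

```text
t 56.8 gp [0.4119 0.2583 0.2409] yaw 87.1 tilt [-0.0022 -0.0005 -1.    ] q7 0.29 open 0.451 F [ 1.4  0.1 -0.7]
dx -0.002 dy 0.001 dz 0.002  wx 0.001 wy -0.005 wz -0.003
275 361 307 387
```

View pics/w16.png

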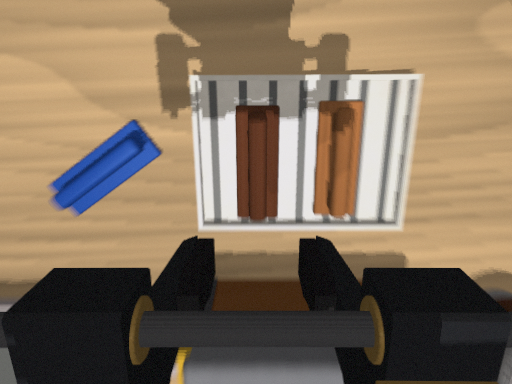

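View pics/s28.png

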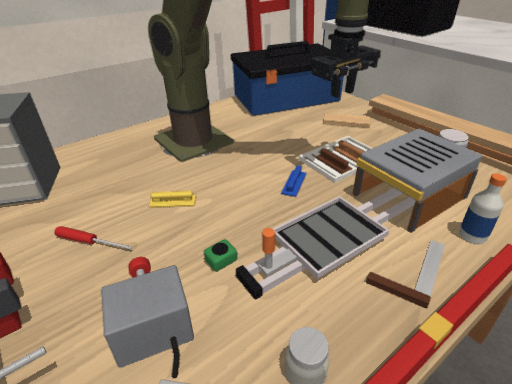

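```bash
python3 - <<'E'
from h import *
c=r.get_calibration("wrist")
a=np.radians(-2.7); ex=np.array([np.cos(a),np.sin(a)]);ey=np.array([-ex[1],ex[0]])
for n,pl in (("med",[(321,101),(363,101),(355,215),(315,213)]),("dark",[(236,106),(279,106),(277,217),(238,217)])):
    P=onz(c,pl,.013); d=P.mean(0)[:2]-[.4102,.3028]; print(n,P.mean(0),"rack x,y",d@ex,d@ey,[np.linalg.norm(P[i]-P[(i+1)%4]).round(3) for i in range(4)])
t=r.snapshot("top")[:,:,::-1]; cv2.imwrite("pics/t_end.png",t)
E
```

```text
med [0.4218 0.3502 0.013 ] rack x,y 0.009318178659635506 0.04785472017254528 [np.float64(0.042), np.float64(0.123), np.float64(0.045), np.float64(0.121)]
dark [0.4215 0.2644 0.013 ] rack x,y 0.013095997917526546 -0.037819927600986805 [np.float64(0.043), np.float64(0.121), np.float64(0.044), np.float64(0.121)]
```

View pics/t_end.png

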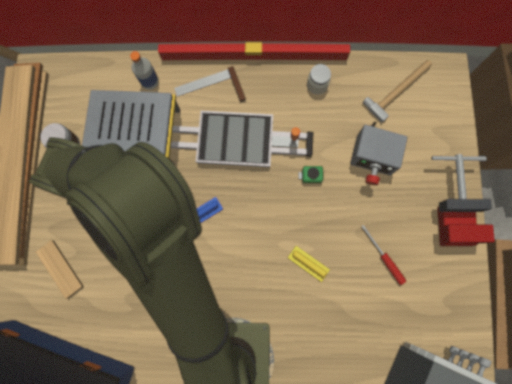

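```bash
python3 - <<'E'
from plant import r
print(r.finish_job())
E
```

```text
the job is handed in; nothing more can be done
None
```

I cured both pulls in the scene (one medium brown, one dark brown), moved them to the white drying rack, and handed the job in at about 57 s. No verdict was reported. I saw no third pull in any view.

The sequence went as follows:
- **Loading:** I drew the carrier back about 30 mm to its stop and laid both pulls flat in the tray, side by side.
- **Lamp on:** the knob slipped in the grip on the first pull. I re-gripped it and drew it to about 30 mm out by image.
- **Under the hood:** the carrier went to the lamp stop, where I felt about 11 N, and stayed more than 4 s before I pushed the knob in against about 18 N.
- **Unloading:** the carrier came back to the loading stop, about 13 N, and both pulls went to the rack.

Two other grasps went wrong and were mended. I had to tilt the tool a few degrees to reach the medium pull on the bench. At unloading I first caught that pull by its backplate, so I set it back in the tray and re-gripped it on the bar.

My last checks showed:
- **Pulls:** both lie flat and right way up in the rack, at about (9, 48) mm and (13, -38) mm from its centre, 86 mm apart. The limits are 45 and 95 mm.
- **Knob:** its image matches the start picture to within one pixel of the enlarged crop, so it is in.
- **Carrier:** it is at the loading stop.
- **Bench:** the other things look where they were, and the gripper was clear, with its grasp point 240 mm above the bench.

No check failed. The rack offsets are about 6–10 mm further along x than where I released the pulls. I put that down to picking pixels by hand, and they are still well within limits.

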